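# Close the walnut jars with inner lids and hanging ring caps

### The arm

A 6-joint arm with a two-finger parallel gripper is mounted at the origin on the work surface. World frame = base frame: x ahead of the robot, y to its left, z up, the work surface at z = 0. Lengths are in mm, angles in rad, forces in N, time in s.
With the tool pointing down it reaches from about 275 to 725 mm from the base axis. Payload 15.9 kg.
Tool frame: the origin (TCP) lies on the centre line of the jaws, within the pads' length; the fingertips stand 17 mm ahead of it and the grasp point (between the pads) lies 2 mm behind it (arm.tcp_to_tips is the distance from the TCP to the fingertips, in mm); x points along the fingers, z is the direction in which the jaws open and shut, and the axes are right-handed (so a half turn about x gives the same grasp; the last joint's range is limited). The gripper opens to 85 mm and grips with 20 to 120 N. Pads are 22 mm wide; open, the fingers measure 114 mm over their backs; the gripper's body (76 mm by 85 mm) begins 54 mm behind the grasp point. The pads swing forward as they close: fully open they stand 13 mm farther back than shut.
Start: joints at [-1.17, 0.213, -0.034, 1.323, 0, 1.571], TCP at [195.07, -460.362, 212.406] pointing down, gripper open.
Joint ranges: [-2.98, 2.98], [-0.74, 1.72], [-1.14, 1.35], [-2.1, 2.04], [-1.57, 1.44], [-3.14, 3.14]. Speed limits (rad/s): [1.89, 1.89, 2.39, 2.57, 3.14, 3.14].

### API

Orientations are given as a unit quaternion [x, y, z, w].
In Python, from rig import arm gives the robot as it stands. The module is installed in compiled form; this text tells all that it offers.
- The arm moves only by the shell command python3 -m crank 'ROWS' [OPENING]. ROWS is JSON, a list that holds one entry, the list of rows, each a list of 4 numbers: the shift along the tool's x, y, z in mm, then the turn about the tool's x in rad. A call has 1 to 10 rows; each row is the pose to reach, as a shift and turn from the pose measured when the call began, along the tool's axes at that moment; what a row does not reach only later rows make up. A row lasts 1/10 s, in which the tool goes at most 50 mm and 8.59 degrees, less where a joint would pass 70% of its speed; a pose out of reach is approached as far as the arm can. A call with a gripper value outside its range is refused whole. OPENING is the gripper's target within -1 to 1 (shut at 1, half-way at 0, fully open at -1), set as the call begins (- or left out, the last holds). The fingers move at their own pace and stop on an object; the grip force is fixed at half the most. Time passes only in rows, so rows that repeat a pose let the fingers close. It gives the time, the measured TCP pose, the force and the opening at its end, in the units of the state.
- arm.get_obs(): the state, without advancing time (a new reading comes with each control period).
- arm.camera(name): name is "side" or "top" or "wrist"; returns a dict with "color" (420x560x3 uint8, red, green, blue), "camera_matrix" (3x3 intrinsics, pixels), "k1" (the pictures are not rectified: a ray, as slopes to the right and down, at radius r is drawn at 1 + k1 r^2 times it, then the intrinsics apply), "R" (3x3) and "t" (3): a world point X has camera coordinates R X + t. Camera axes: x right, y down, z forward; pixel columns grow to the right and rows downward; lengths in mm; the calibration is good to about 2 mm. A picture is of the moment at which its call begins. There is no depth.
- arm.job_done(): hands the job in, once; it reports no verdict.
The state is a dict: "clock": time; "q": joint angles; "qvel": joint speeds; "joint_torque": joint torques, N m; "tool_pos": TCP position; "ee_rot": TCP orientation; "ft_force": force on the tool from outside, world axes, zero at the start; "wrist_torque": the same for the moment, N m; "grip_width": finger opening in mm.
Only numpy, scipy, OpenCV 4.12 (cv2) and the standard library are available. Lean on these libraries where they do the work, as an engineer would, in place of code of your own. Each camera call takes 0.05 s, during which the arm holds its last target.

### The job

Close every jar of walnuts standing on the table: put one knobbed inner lid from the drawer into each jar's mouth, knob up, then lift a ring cap with arched handle up and off its hook, set it on that jar over the lid, and press it down until its flange sits flush on the glass rim. Spare inner lids and ring caps are simply not needed; never tip a jar over, and leave the saucer, sieve, tongs, mug, tall jar and flat twist lids where they are.

Things in the scene. Friction and masses are not known exactly. Their poses are not given: they have to be found in the camera images.
- jar1: round glass jar of walnuts, 90 mm across, 110 mm tall, heavy (about 0.7 kg) but loose on the table; may be absent. Origin: centre of its underside, z up. Mouth 83 mm across, rim at z = 110 mm. In its neck lies a black rubber disc.
- jar2: round glass jar of walnuts, 90 mm across, 110 mm tall, heavy (about 0.7 kg) but loose on the table; may be absent. Origin: centre of its underside, z up. Mouth 83 mm across, rim at z = 110 mm. In its neck lies a black rubber disc.
- jar3: round glass jar of walnuts, 90 mm across, 110 mm tall, heavy (about 0.7 kg) but loose on the table; may be absent. Origin: centre of its underside, z up. Mouth 83 mm across, rim at z = 110 mm. In its neck lies a black rubber disc.
- disc1 (a point): centre of the top face of the black rubber disc in the neck of jar1: 11 mm below the rim at the start (99 mm above the jar's underside). The disc slides down stiffly, by about 6 N, 8 mm to a stop (91 mm above the underside, so 19 mm below the rim) and stays where it is pushed; parts resting on it do not move it.
- disc2 (a point): centre of the top face of the black rubber disc in the neck of jar2: 11 mm below the rim at the start (99 mm above the jar's underside). The disc slides down stiffly, by about 6 N, 8 mm to a stop (91 mm above the underside, so 19 mm below the rim) and stays where it is pushed; parts resting on it do not move it.
- disc3 (a point): centre of the top face of the black rubber disc in the neck of jar3: 11 mm below the rim at the start (99 mm above the jar's underside). The disc slides down stiffly, by about 6 N, 8 mm to a stop (91 mm above the underside, so 19 mm below the rim) and stays where it is pushed; parts resting on it do not move it.
- lid1: steel inner lid: flat disc 77 mm across and 5 mm thick with a plain round knob 22 mm across and 28 mm high in the middle; 70 g. Origin: centre of its underside, z up through the knob (knob top at 33 mm). Starts lying knob up in the open drawer; goes knob up into a jar's mouth, onto the rubber disc.
- lid2: steel inner lid: flat disc 77 mm across and 5 mm thick with a plain round knob 22 mm across and 28 mm high in the middle; 70 g. Origin: centre of its underside, z up through the knob (knob top at 33 mm). Starts lying knob up in the open drawer; goes knob up into a jar's mouth, onto the rubber disc.
- lid3: steel inner lid: flat disc 77 mm across and 5 mm thick with a plain round knob 22 mm across and 28 mm high in the middle; 70 g. Origin: centre of its underside, z up through the knob (knob top at 33 mm). Starts lying knob up in the open drawer; goes knob up into a jar's mouth, onto the rubber disc.
- cap1: steel ring cap, 140 g, hanging level on a hook. Origin: centre of its underside, z up. A ring plug (outside 77, hole 51, height 14 mm) enters the jar's mouth and lies on the inner lid round its knob; a flange above it (94 mm across, z = 14 to 19 mm) comes down on the rim. An arch of 8 mm rod stands in its y-z plane, from y = +-40 mm to a peak on the axis, rod centre z = 75 mm.
- cap1_tab (a point): centre of the black upright tab on the peak of that cap's arch, 93 mm above the cap's origin, axes as the cap's: 30 mm along x, 14 mm along y, 32 mm high (top at cap z = 109 mm). Grip it across its y faces; the hook passes along x below it.
- cap2: steel ring cap, 140 g, hanging level on a hook. Origin: centre of its underside, z up. A ring plug (outside 77, hole 51, height 14 mm) enters the jar's mouth and lies on the inner lid round its knob; a flange above it (94 mm across, z = 14 to 19 mm) comes down on the rim. An arch of 8 mm rod stands in its y-z plane, from y = +-40 mm to a peak on the axis, rod centre z = 75 mm.
- cap2_tab (a point): centre of the black upright tab on the peak of that cap's arch, 93 mm above the cap's origin, axes as the cap's: 30 mm along x, 14 mm along y, 32 mm high (top at cap z = 109 mm). Grip it across its y faces; the hook passes along x below it.
- cap3: steel ring cap, 140 g, hanging level on a hook. Origin: centre of its underside, z up. A ring plug (outside 77, hole 51, height 14 mm) enters the jar's mouth and lies on the inner lid round its knob; a flange above it (94 mm across, z = 14 to 19 mm) comes down on the rim. An arch of 8 mm rod stands in its y-z plane, from y = +-40 mm to a peak on the axis, rod centre z = 75 mm.
- cap3_tab (a point): centre of the black upright tab on the peak of that cap's arch, 93 mm above the cap's origin, axes as the cap's: 30 mm along x, 14 mm along y, 32 mm high (top at cap z = 109 mm). Grip it across its y faces; the hook passes along x below it.
- rail: fixed rail on posts. Origin: on the table under the bar (along y, z = 200 mm). Three hooks of 8 mm rod at y = -115, 0, 115 mm point to -x; an arch's peak rests on each at x = -85, z = 198 mm; the rod then rises 14 mm to a tip at x = -113 to -117 mm. Lift a cap 20 to 30 mm, then move it 100 mm or more along the rail's -x; 40 mm are free between rod and flange. Foot 12 mm high.
- unit: fixed white drawer unit, drawer fixed half open. Origin: on the table under the middle of the carcass front. Carcass on its +x side, 220 deep, 290 wide, 110 mm high; drawer on its -x side: floor z = 8 mm, inside x = -200 to 0 mm, 250 mm wide, side walls to z = 60, front board to 78 mm, bow handle to x = -240 mm. The inner lids lie side by side near x = -145 mm.
- twist1: flat steel twist lid without knob, 66 mm across, 13 mm high, in the drawer between the inner lids and the carcass. Origin: centre of its underside. Not part of the job; leave it where it is.
- twist2: flat steel twist lid like twist1. Origin: centre of its underside. Not part of the job; leave it where it is.
- saucer: white ceramic saucer, 136 mm across, 20 mm high, on the table before the hook rail. Origin: centre of its underside. Not part of the job; leave it where it is.
- tongs: aluminium tongs, 180 mm long, 10 mm high, on top of the drawer unit. Origin: centre of its underside. Not part of the job; leave it where it is.
- sieve: yellow plastic sieve, bowl 140 mm across, 50 mm high, with a handle along its +x to 186 mm, standing on the table behind the jars. Origin: centre of its underside. Not part of the job; leave it where it is.
- tall_jar: tall closed glass jar, 84 mm across, 190 mm high, on top of the drawer unit. Origin: centre of its underside. Not part of the job; leave it where it is.
- mug: blue ceramic mug, 78 mm across, 88 mm high, handle at its +y, on the table behind the jars. Origin: centre of its underside. Not part of the job; leave it where it is.
Mind the look-alikes: they are no part of the job. What is shaped like the lid3 but pink is not meant.

How it is judged:
By the outcome, as a careful person would: the job done as asked, in the order asked, and still so for the second after the job is handed in, with the robot touching nothing.
Of jar1, jar2, jar3 only 2 to 3 are there at a start; the rules pass over those that are not, and their reading is None.
At some moment in a run one of jar1, jar2, jar3 may be knocked a few centimetres aside while the robot is not near it.
It also fails if it takes over 210 s, if anything falls off the work surface, if the arm or the gripper's body presses on something with over 40 N, if the wrist force passes 120 N, or if a joint passes its speed limit or range.

## Working session

There is one attempt and no reset: what is moved stays moved. The work goes in short steps, Python scripts to look and compute and a shell command to move; the robot and the scene stay as the last step left them, time stands still between calls to the robot, and variables do not carry over. Pictures are saved under pics/ and viewed, and the job is handed in when it is done.

```bash
mkdir -p pics
python3 - <<'E'
from rig import arm
import cv2
print(arm.get_obs())
for n in ["side","top","wrist"]:
    c=arm.camera(n); cv2.imwrite(f"pics/{n}0.png",c["color"][:,:,::-1]); print(n,c["camera_matrix"],c["k1"],c["R"],c["t"])
E
```

```text
{'clock': 0.0, 'q': array([-1.16996103e+00,  2.13379534e-01, -3.50422272e-02,  1.32350268e+00,
        1.83989430e-05,  1.57079874e+00]), 'qvel': array([-0.00166479, -0.00056847,  0.00086955,  0.00074461,  0.00036174,
       -0.0010098 ]), 'joint_torque': array([-5.74946782e-03, -6.86139178e+01,  4.87132287e+01,  1.71367556e-02,
       -3.65170708e-04, -1.64176828e-05]), 'tool_pos': array([ 194.96049007, -460.03738412,  211.91118893]), 'ee_rot': array([ 0.39067875,  0.58985945, -0.39022743,  0.58920157]), 'ft_force': array([-0.26936224,  0.12465743, -0.03842042]), 'wrist_torque': array([-0.00886301, -0.04050449,  0.07554581]), 'grip_width': 85.68987412881312}
side [[471.28023532   0.         279.50764798]
 [  0.         471.28023532 206.90086937]
 [  0.           0.           1.        ]] 0.024204113915645042 [[-0.77779924 -0.62845378  0.00861349]
 [-0.4336285   0.52665454 -0.73116436]
 [ 0.45496667 -0.57243414 -0.68214697]] [ 404.14089938  334.29171442 1050.97769715]
top [[456.30886078   0.         286.41229074]
 [  0.         456.30886078 215.35011201]
 [  0.           0.           1.        ]] 0.03361496014379855 [[ 0.02556731 -0.99964207  0.00787636]
 [-0.99361064 -0.02627787 -0.1097605 ]
 [ 0.10992819 -0.00501976 -0.99392686]] [ -25.58757291  540.02215696 1372.5275623 ]
wrist [[304.1906243    0.         274.48347688]
 [  0.         304.1906243  210.41805309]
 [  0.           0.           1.        ]] -0.023089404533142843 [[ 0.39060847 -0.92055616 -0.00117648]
 [-0.88401046 -0.37545739  0.27849101]
 [-0.25680834 -0.10774092 -0.96043811]] [-499.0692746   -37.45204104  379.50074453]
```

View pics/side0.png

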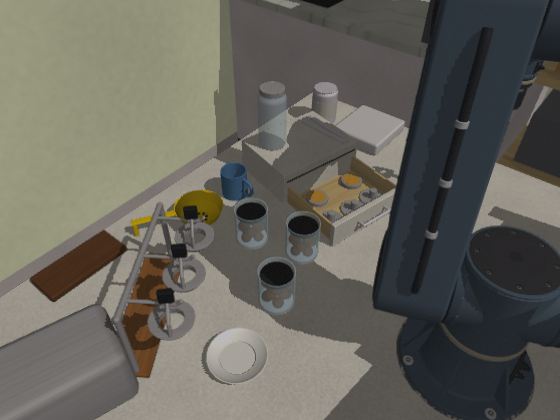

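View pics/top0.png

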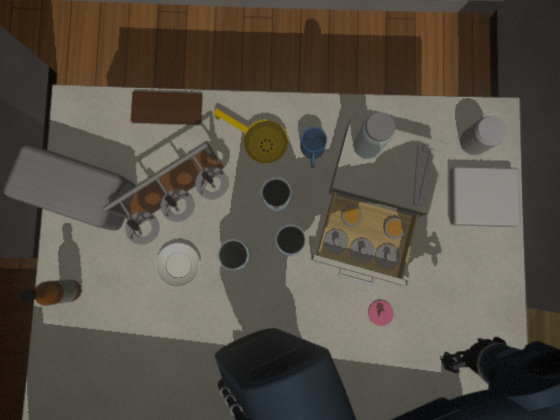

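View pics/wrist0.png

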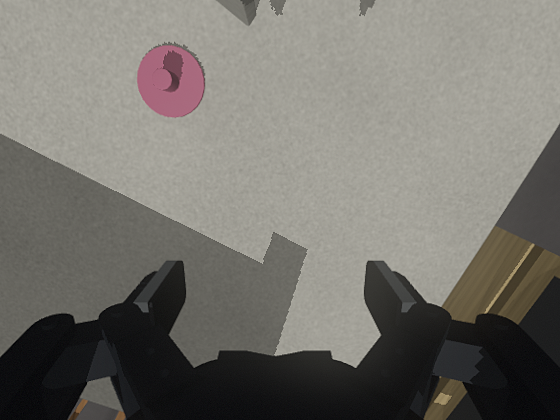

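The top view shows three jars at (276,193), (233,254) and (291,240). The steel inner lids are in the drawer at (335,239), (360,248) and (386,256). The caps hang at (214,180), (178,205) and (141,227).
These could be mistaken for an inner lid: the flat twist lids at (350,214) and (394,228), and the pink knobbed lid at (380,312). I want only the grey knobbed ones, so next come close crops and measurements.

```bash
cat > h.py <<'E'
import numpy as np, cv2
from rig import arm
def ray(c,u,v):
    K=c["camera_matrix"]; d=np.array([(u-K[0,2])/K[0,0],(v-K[1,2])/K[1,1]])
    s=d.copy()
    for _ in range(20): s=d/(1+c["k1"]*(s@s))
    R=c["R"]; return -R.T@c["t"], R.T@np.array([s[0],s[1],1.])
def plane(c,u,v,z):
    o,d=ray(c,u,v); return o+d*(z-o[2])/d[2]
def tri(c1,p1,c2,p2):
    o1,d1=ray(c1,*p1);o2,d2=ray(c2,*p2)
    A=np.stack([d1,-d2],1); s=np.linalg.lstsq(A,o2-o1,rcond=None)[0]
    a=o1+s[0]*d1;b=o2+s[1]*d2; return (a+b)/2, np.linalg.norm(a-b)
def proj(c,X):
    x=c["R"]@np.asarray(X,float)+c["t"]; s=x[:2]/x[2]; s=s*(1+c["k1"]*(s@s)); K=c["camera_matrix"]
    return K[0,0]*s[0]+K[0,2],K[1,1]*s[1]+K[1,2]
def crop(c,box,k,name,pts=()):
    im=c["color"][:,:,::-1].copy(); x0,y0,x1,y1=box
    o=cv2.resize(im[y0:y1,x0:x1],None,fx=k,fy=k,interpolation=cv2.INTER_CUBIC)
    for p in pts: cv2.circle(o,(int((p[0]-x0+.5)*k),int((p[1]-y0+.5)*k)),2,(0,0,255),-1)
    cv2.imwrite("pics/"+name,o)
def tool():
    o=arm.get_obs(); from scipy.spatial.transform import Rotation as Ro
    return o,np.array(o["tool_pos"]),Ro.from_quat(o["ee_rot"]).as_matrix()
E
python3 - <<'E'
from h import *
t=arm.camera("top"); s=arm.camera("side")
crop(t,(200,150,430,310),3.4,"tc1.png"); crop(t,(100,120,300,280),4,"tc2.png")
crop(s,(110,150,410,345),2.6,"sc1.png")
o,p,R=tool(); print(R.round(3))
E
```

```text
[[-0.     0.921  0.39 ]
 [ 0.     0.39  -0.921]
 [-1.    -0.    -0.001]]
```

View pics/tc1.png

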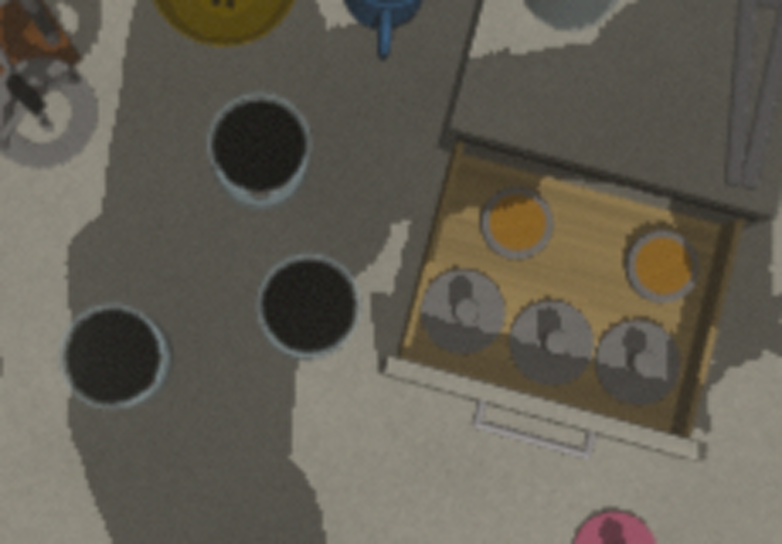

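View pics/tc2.png

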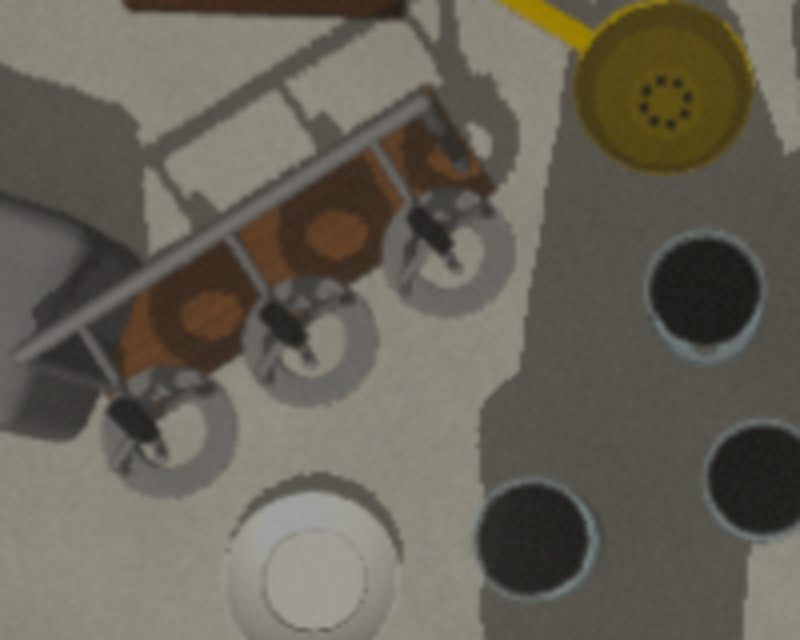

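View pics/sc1.png

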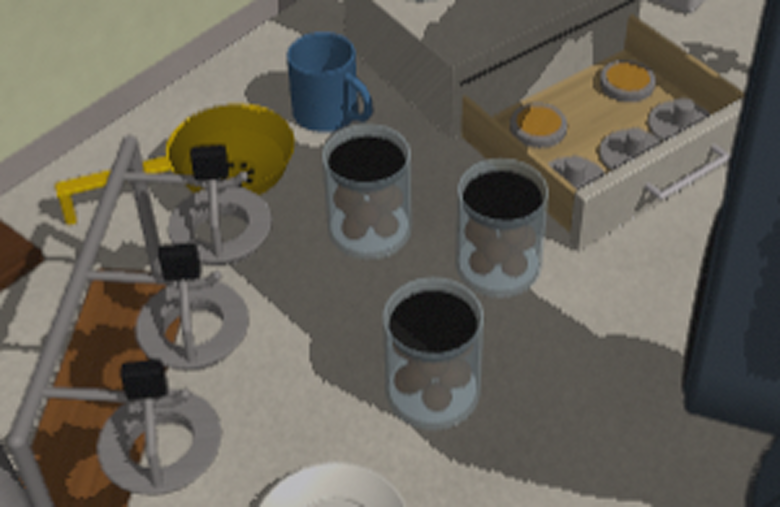

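```bash
cat > m.py <<'E'
from h import *
def blobs(c,box,mask,amin):
    x0,y0,x1,y1=box; m=np.zeros(mask.shape,np.uint8); m[y0:y1,x0:x1]=mask[y0:y1,x0:x1]
    m=cv2.morphologyEx(m,cv2.MORPH_OPEN,np.ones((2,2),np.uint8))
    n,l,st,ce=cv2.connectedComponentsWithStats(m)
    return [(tuple(ce[i].round(2)),st[i].tolist()) for i in range(1,n) if st[i,4]>amin]
def black(c,th=50):
    return (c["color"].max(2)<th).astype(np.uint8)
E
python3 - <<'E'
from m import *
t=arm.camera("top"); s=arm.camera("side")
T=blobs(t,(215,165,315,280),black(t),150); S=blobs(s,(230,190,330,300),black(s),150)
print(T,S,sep='\n')
for a in T:
    print(a[0],"z99",plane(t,*a[0],99).round(1))
    for b in S:
        X,g=tri(t,a[0],s,b[0])
        if g<20: print("   ",b[0],X.round(1),round(g,1),plane(s,*b[0],99).round(1))
S=blobs(s,(140,195,220,310),black(s,40),40);T=blobs(t,(110,160,230,245),black(t,40),20)
print(S);print(T)
for b in T:
  for a in S:
    X,g=tri(t,b[0],s,a[0])
    if g<20: print(b[0],a[0],X.round(1),round(g,1))
E
```

```text
[((np.float64(276.83), np.float64(193.34)), [264, 181, 27, 26, 532]), ((np.float64(291.36), np.float64(240.35)), [279, 228, 26, 26, 534]), ((np.float64(233.86), np.float64(255.34)), [222, 243, 25, 26, 531])]
[((np.float64(251.64), np.float64(211.92)), [237, 204, 30, 17, 394]), ((np.float64(304.0), np.float64(225.8)), [289, 217, 31, 19, 444]), ((np.float64(277.33), np.float64(274.43)), [261, 263, 34, 24, 623])]
(np.float64(276.83), np.float64(193.34)) z99 [597.1  18.6  99. ]
    (np.float64(251.64), np.float64(211.92)) [598.2  19.3  97.9] 2.4 [598.5  20.7  99. ]
(np.float64(291.36), np.float64(240.35)) z99 [460.2 -27.4  99. ]
    (np.float64(304.0), np.float64(225.8)) [460.9 -27.1  97.9] 1.4 [460.9 -25.9  99. ]
(np.float64(233.86), np.float64(255.34)) z99 [412.7 137.6  99. ]
    (np.float64(277.33), np.float64(274.43)) [413.7 138.5  97.1] 2.4 [413.8 140.3  99. ]
[((np.float64(191.26), np.float64(213.18)), [184, 207, 15, 13, 163]), ((np.float64(179.56), np.float64(251.34)), [172, 245, 16, 14, 188]), ((np.float64(165.84), np.float64(296.65)), [158, 289, 17, 16, 219])]
[]
```

Run:
```python
from m import *
t=arm.camera("top"); s=arm.camera("side")
crop(t,(305,190,415,290),7,"tc3.png"); crop(s,(280,160,410,240),6,"sc3.png")
crop(t,(115,160,235,245),6.5,"tc4.png");crop(s,(140,195,225,345),4,"sc4.png")
w=arm.camera("wrist"); o,p,R=tool(); print("cam in tool",R.T@(-w["R"].T@w["t"]-p), arm.tcp_to_tips)
```

```text
cam in tool [-162.34568183   69.97217662   -0.36337799] 17.0
```

View pics/tc3.png

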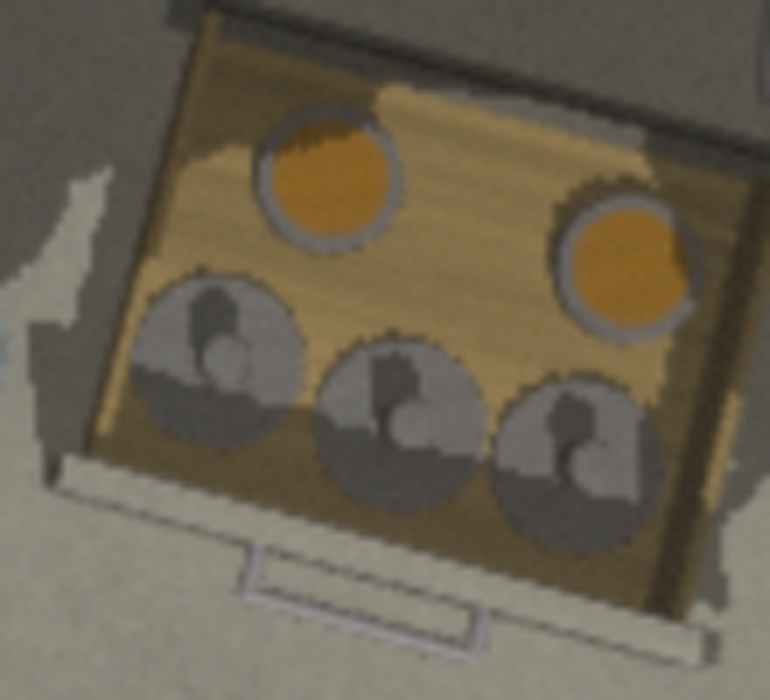

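View pics/sc3.png

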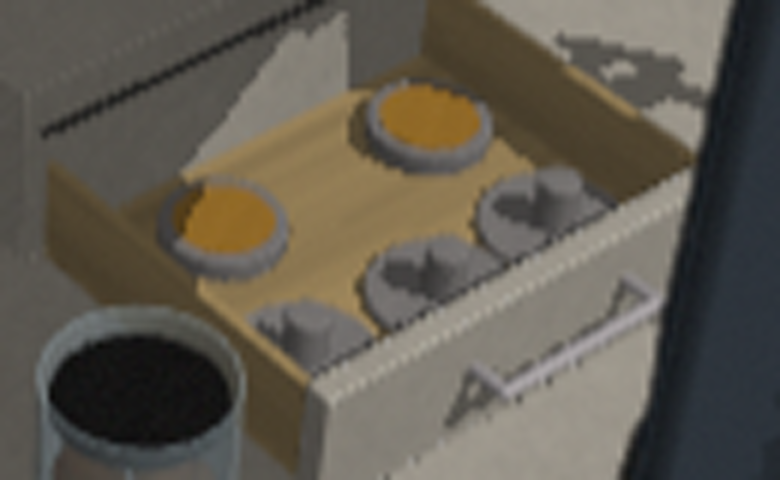

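View pics/tc4.png

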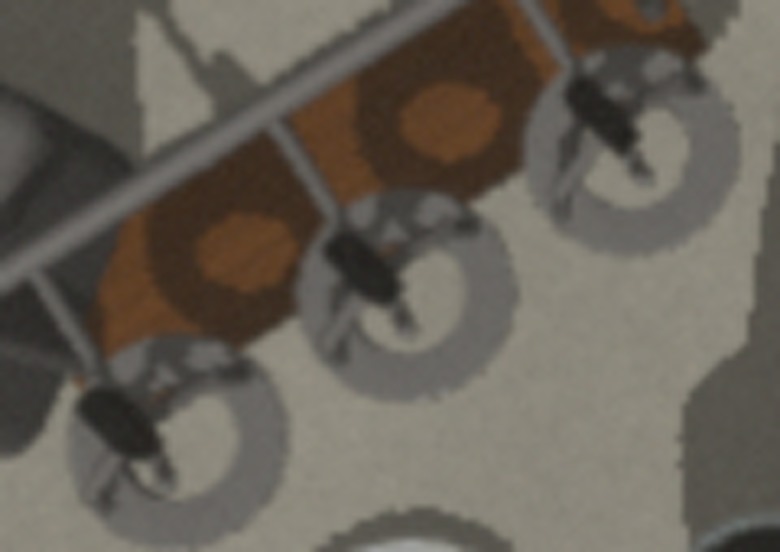

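View pics/sc4.png

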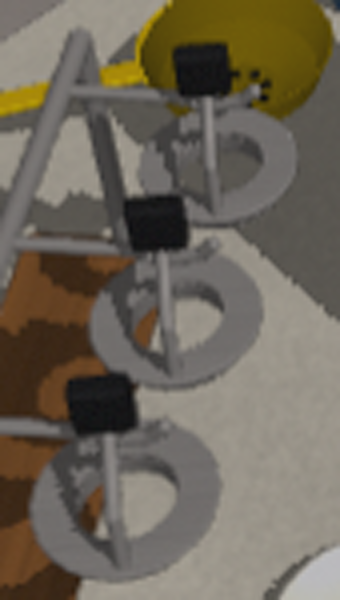

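Run:
```python
from m import *
t=arm.camera("top"); s=arm.camera("side")
f=lambda x,y,x0,y0,k:(x0+(x+.5)/k-.5,y0+(y+.5)/k-.5)
for d,k in [((218,360),(228,362)),((402,425),(410,425)),((578,463),(595,470))]:
    print("lid disc",plane(t,*f(*d,305,190,7),13).round(1),"knob",plane(t,*f(*k,305,190,7),41).round(1))
for a,b in [((60,470),(710,650)),((210,10),(90,455))]:
    A=plane(t,*f(*a,305,190,7),70)[:2];B=plane(t,*f(*b,305,190,7),70)[:2]; d=B-A; print("edge",A.round(),B.round(),np.degrees(np.arctan2(d[1],d[0])).round(1),np.linalg.norm(d).round(1))
F=[(632,150),(408,295),(180,442)];TT=[(600,112),(363,266),(120,422)]
Sf=[(217,164),(176,314),(126,499)];St=[(202,68),(156,222),(103,402)]
for i in range(3):
    X,g=tri(t,f(*F[i],115,160,6.5),s,f(*Sf[i],140,195,4)); Y,h=tri(t,f(*TT[i],115,160,6.5),s,f(*St[i],140,195,4))
    print("flange",X.round(1),g.round(1),"tab",Y.round(1),h.round(1), plane(t,*f(*F[i],115,160,6.5),145).round(1),plane(t,*f(*TT[i],115,160,6.5),235).round(1))
a=plane(t,*f(470,0,115,160,6.5),204)[:2];b=plane(t,*f(5,275,115,160,6.5),204)[:2]; d=b-a; print("bar",a,b,np.degrees(np.arctan2(d[1],d[0])))
```

```text
lid disc [ 466.6 -166.1   13. ] knob [ 464.3 -167.2   41. ]
lid disc [ 440.1 -247.5   13. ] knob [ 439.2 -246.1   41. ]
lid disc [ 425.5 -325.    13. ] knob [ 422.  -325.9   41. ]
edge [415. -93.] [ 347. -367.] -103.9 282.0
edge [ 613. -154.] [ 422. -106.] 165.9 197.5
flange [616.1 203.4 145.2] 1.8 tab [616.5 203.7 223.8] 0.4 [615.4 202.9 145. ] [614.5 201.9 235. ]
flange [549.5 296.8 147.2] 1.7 tab [550.8 297.5 222.1] 0.3 [549.1 296.8 145. ] [548.9 294.2 235. ]
flange [483.4 391.8 143.7] 1.5 tab [484.3 391.1 223.1] 0.2 [482.8 390.9 145. ] [483.4 387.3 235. ]
bar [666.41932112 263.42003994] [545.39210277 448.13489764] 123.23326042872128
```

```bash
cat > go.py <<'E'
# usage: python3 go.py x y z yawdeg : prints shift/turn to get TCP there
import sys
from h import *
x,y,z,yaw=map(float,sys.argv[1:5])
o,p,R=tool(); cur=np.degrees(np.arctan2(R[1,2],R[0,2]))
d=R.T@(np.array([x,y,z])-p); t=-((yaw-cur+180)%360-180)
print("pos",p.round(1),"yaw",cur.round(2),"tilt",R[:,0].round(3),"| shift",d.round(1),"turn",np.radians(t).round(3),"| q1,q6",o["q"][[0,5]].round(2),"F",np.array(o["ft_force"]).round(1),"w",round(o["grip_width"],1),"t",round(o["clock"],1))
E
python3 -m crank '[[[0,10,-3,-0.1],[0,30,-10,-0.23],[0,60,-20,-0.37],[0,95,-30,-0.51],[0,130,-40,-0.65],[0,165,-50,-0.79],[0,200,-60,-0.93],[0,235,-75,-1.07],[0,270,-90,-1.21],[0,300,-97,-1.35]]]' -1
python3 go.py 440 -247 212 76.1
```

```text
clock: 1.6
tool_pos: [434.5, -252.2, 212.6]
ee_rot: [-0.066, 0.704, 0.066, 0.704]
ft_force: [1.0, -0.5, 0.2]
grip_width: 85.5
pos [ 434.5 -252.2  212.6] yaw 10.69 tilt [ 0.  0. -1.] | shift [0.6 4.1 6.4] turn -1.142 | q1,q6 [-0.53  0.86] F [ 1.  -0.5  0.2] w 85.5 t 1.6
```

```bash
python3 -m crank '[[[0,1,2,-0.14],[0,4,6,-0.28],[0,4,6,-0.42],[0,4,6,-0.56],[0,4,6,-0.70],[0,4,6,-0.84],[0,4,6,-0.98],[0,4,6,-1.1],[0,4,6,-1.142],[0,4,6,-1.142]]]' 0
python3 go.py 440 -247 212 76.1
python3 - <<'E'
from h import *
w=arm.camera("wrist"); cv2.imwrite("pics/w1.png",w["color"][:,:,::-1])
t=arm.camera("top"); cv2.imwrite("pics/t1.png",t["color"][:,:,::-1])
E
```

```text
clock: 2.6
tool_pos: [439.6, -247.2, 212.6]
ee_rot: [-0.436, 0.557, 0.436, 0.557]
ft_force: [0.1, -0.1, -0.0]
grip_width: 42.7
pos [ 439.6 -247.2  212.6] yaw 76.16 tilt [ 0.  0. -1.] | shift [ 0.6 -0.3  0.3] turn 0.001 | q1,q6 [-0.51 -0.27] F [ 0.1 -0.1 -0. ] w 42.7 t 2.6
```

View pics/w1.png

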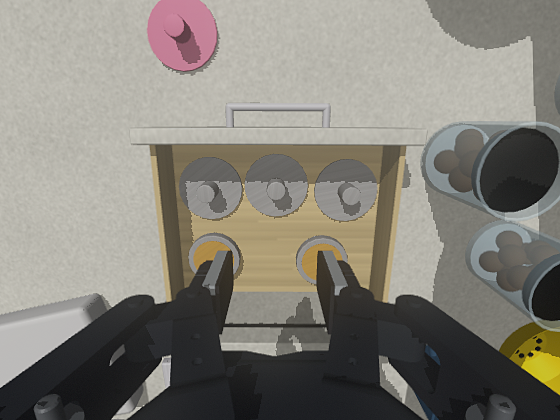

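View pics/t1.png

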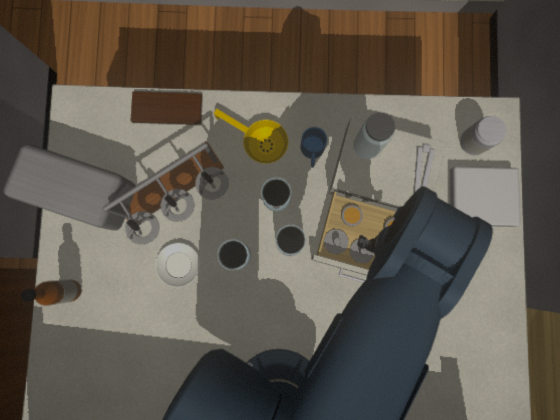

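The wrist view shows the drawer square to the image. The grey knobbed lids are at (211,188), (276,185) and (345,190), the twist lids at (214,255) and (322,260), and the pink look-alike at (182,33). I'll compute the lid and knob points.

Run:
```python
from h import *
w=arm.camera("wrist")
crop(w,(160,140,400,240),3.3,"wc1.png")
for d,k in [((345.5,189.5),(349.5,194.5)),((276,184.5),(276.5,190)),((211.5,187.5),(206,192.5))]:
    print(plane(w,*d,13).round(1),plane(w,*k,41).round(1))
o,p,R=tool(); print(proj(w,p),proj(w,p+[0,0,-17]),proj(w,[439.6,-247.2,41]))
```

```text
[ 467.3 -165.1   13. ] [ 466.5 -166.7   41. ]
[ 440.9 -245.6   13. ] [ 441.6 -245.4   41. ]
[ 425.6 -322.5   13. ] [ 425.3 -323.1   41. ]
(np.float64(274.7016346441294), np.float64(251.15505606264142)) (np.float64(274.6698985038774), np.float64(240.1919519215933)) (np.float64(274.50762778557737), np.float64(188.6481903525435))
```

View pics/wc1.png

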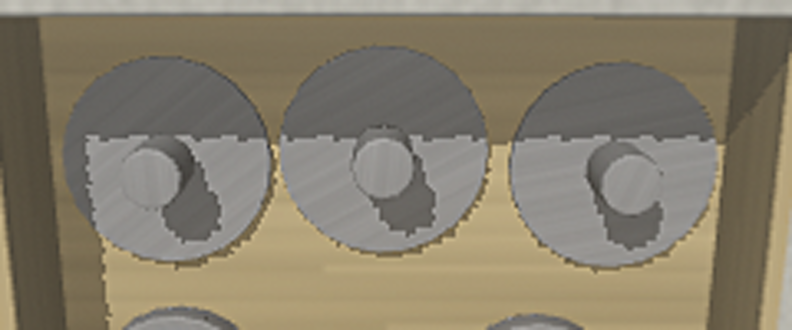

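```bash
python3 -m crank '[[[10,-0.9,1.7,0],[35,-0.9,1.7,0],[65,-0.9,1.7,0],[95,-0.9,1.7,0],[120,-0.9,1.7,0],[140,-0.9,1.7,0],[153,-0.9,1.7,0],[162,-0.9,1.7,0],[168,-0.9,1.7,0],[168,-0.9,1.7,0]]]' 0
python3 go.py 440.9 -245.8 45 76.1
python3 - <<'E'
from h import *
w=arm.camera("wrist"); cv2.imwrite("pics/w2.png",w["color"][:,:,::-1])
E
```

```text
clock: 3.75
tool_pos: [440.7, -245.5, 44.0]
ee_rot: [-0.435, 0.557, 0.436, 0.557]
ft_force: [-0.1, 0.3, -0.7]
grip_width: 42.6
pos [ 440.7 -245.5   44. ] yaw 76.03 tilt [-0.  0. -1.] | shift [-1.  -0.3 -0.2] turn -0.001 | q1,q6 [-0.51 -0.26] F [-0.1  0.3 -0.7] w 42.6 t 3.8
```

View pics/w2.png

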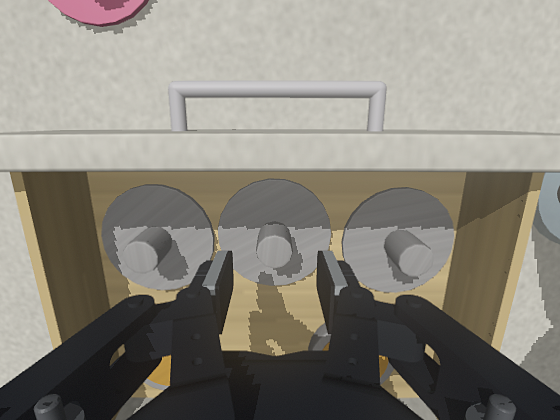

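Run:
```python
from h import *
w=arm.camera("wrist"); o,p,R=tool()
for z in (41,13): print(proj(w,[p[0],p[1],z]))
for dy in(-11,11):
  for dx in (-17+13,17-13,17): print("pad",dy,dx,[np.round(proj(w,p+R@[dx,dy,s*21]),0) for s in(1,-1)])
crop(w,(180,170,380,340),4,"wc2.png",[proj(w,[p[0],p[1],41])])
```

```text
(np.float64(274.53900373347034), np.float64(249.0482040103547))
(np.float64(274.5110115367425), np.float64(232.4988906296627))
pad -11 -4 [array([311., 272.]), array([238., 272.])]
pad -11 4 [array([309., 266.]), array([240., 266.])]
pad -11 17 [array([307., 257.]), array([242., 257.])]
pad 11 -4 [array([312., 236.]), array([237., 236.])]
pad 11 4 [array([311., 232.]), array([238., 231.])]
pad 11 17 [array([308., 224.]), array([241., 224.])]
```

View pics/wc2.png

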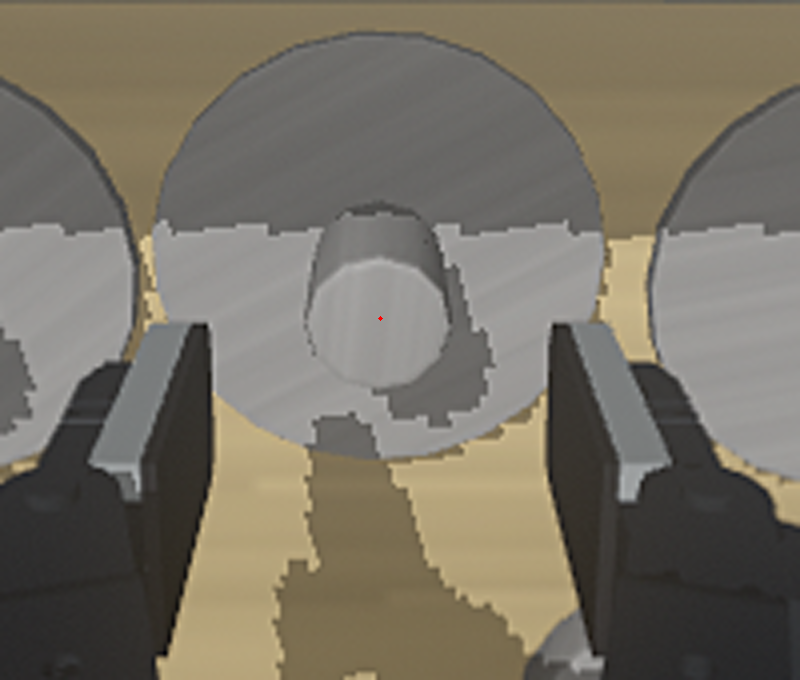

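Run:
```python
from h import *
s=arm.camera("side"); o,p,R=tool()
print(proj(s,p),proj(s,p-[0,0,17]),proj(s,p+[0,0,25]))
crop(s,(270,100,430,240),4.8,"sc5.png",[proj(s,p),proj(s,p-[0,0,17]),proj(s,p+[0,0,25])])
```

```text
(np.float64(354.24131362121864), np.float64(200.091811944869)) (np.float64(353.55885602937644), np.float64(204.41731954304433)) (np.float64(355.26694356447746), np.float64(193.59489044443205))
```

View pics/sc5.png

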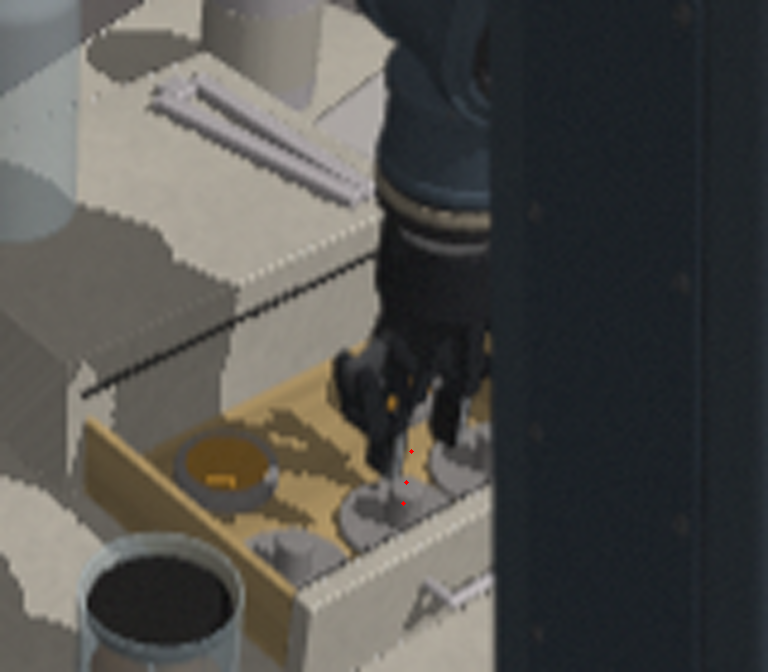

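Run:
```python
from h import *
s=arm.camera("side"); o,p,R=tool()
for dx in (-25,-15,-5,5,17):
  for sg in(1,-1):
    for dy in (-11,11):
      u,v=proj(s,p+R@[dx,dy,sg*23]); print(dx,sg,dy,round((u-270)*4.8),round((v-100)*4.8))
```

```text
-25 1 -11 368 455
-25 1 11 394 475
-25 -1 -11 424 424
-25 -1 11 450 444
-15 1 -11 366 467
-15 1 11 392 487
-15 -1 -11 422 437
-15 -1 11 448 456
-5 1 -11 365 480
-5 1 11 390 500
-5 -1 -11 420 449
-5 -1 11 446 469
5 1 -11 363 492
5 1 11 388 512
5 -1 -11 418 462
5 -1 11 444 481
17 1 -11 361 507
17 1 11 386 527
17 -1 -11 416 476
17 -1 11 441 496
```

```bash
python3 -m crank '[[[5,0,0,0],[12,0,0,0],[19,0,0,0],[24,0,0,0],[27,0,0,0],[27,0,0,0]]]' 0
python3 - <<'E'
from h import *
w=arm.camera("wrist");s=arm.camera("side"); o,p,R=tool()
crop(w,(180,170,380,340),3.5,"wc3.png")
crop(s,(320,150,380,240),6.4,"sc6.png")
for dx in (-25,-15,-5,5,17):
    print(dx,np.round(proj(w,p+R@[dx,11,21])),np.round(proj(w,p+R@[dx,-11,21])))
E
```

```text
clock: 4.55
tool_pos: [441.1, -245.8, 17.7]
ee_rot: [-0.436, 0.557, 0.435, 0.557]
ft_force: [0.4, 0.7, -0.4]
grip_width: 42.9
-25 [318. 252.] [316. 292.]
-15 [315. 244.] [313. 282.]
-5 [313. 237.] [311. 273.]
5 [311. 231.] [309. 266.]
17 [308. 225.] [307. 257.]
```

View pics/wc3.png

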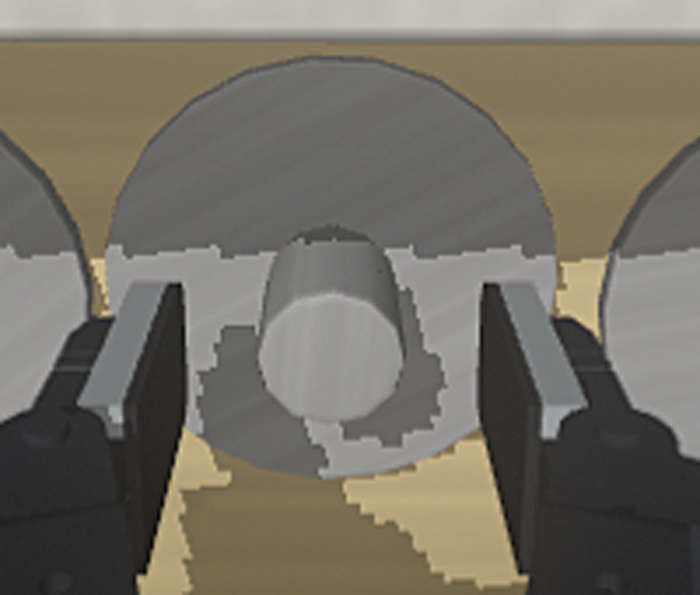

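View pics/sc6.png

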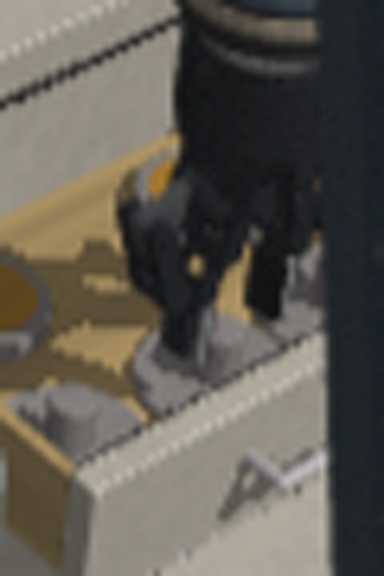

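```bash
python3 -m crank '[[[4,0,0,0],[9,0,0,0],[13,0,0,0],[15,0,0,0],[15,0,0,0]]]' 0
python3 -m crank '[[[0,0,0,0],[0,0,0,0],[0,0,0,0],[0,0,0,0],[0,0,0,0],[0,0,0,0],[0,0,0,0]]]' 1
python3 - <<'E'
from h import *
w=arm.camera("wrist");s=arm.camera("side"); o,p,R=tool()
crop(w,(180,170,380,340),3.5,"wc4.png")
crop(s,(320,150,380,240),6.4,"sc7.png")
E
```

```text
clock: 5.15
tool_pos: [441.2, -245.9, 2.9]
ee_rot: [-0.436, 0.557, 0.435, 0.557]
ft_force: [-0.3, 0.3, 0.2]
grip_width: 42.4
clock: 5.85
tool_pos: [441.3, -246.0, 3.2]
ee_rot: [-0.436, 0.557, 0.435, 0.557]
ft_force: [-2.2, 1.0, 6.0]
grip_width: 19.6
```

View pics/wc4.png

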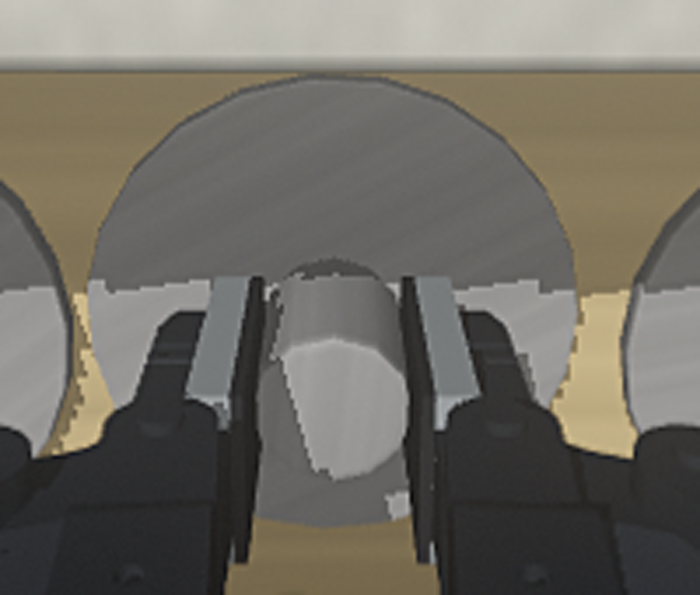

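View pics/sc7.png

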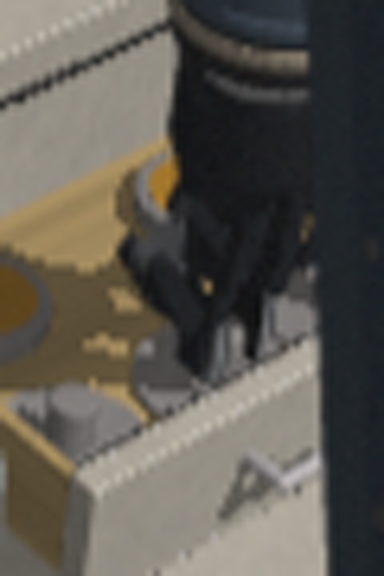

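```bash
python3 -m crank '[[[-3,0,0,0],[-10,0,0,0],[-20,0,0,0],[-35,0,0,0],[-60,0,0,0],[-90,0,0,0],[-120,0,0,0],[-150,0,0,0],[-170,0,0,0],[-170,0,0,0]]]' 1
python3 - <<'E'
from h import *
w=arm.camera("wrist");s=arm.camera("side"); o,p,R=tool()
crop(w,(130,120,410,340),2.8,"wc5.png"); crop(s,(270,70,430,220),4.8,"sc8.png")
E
```

```text
clock: 6.95
tool_pos: [442.5, -246.6, 176.6]
ee_rot: [-0.437, 0.556, 0.434, 0.558]
ft_force: [-0.2, 1.1, -0.7]
grip_width: 19.8
```

View pics/wc5.png

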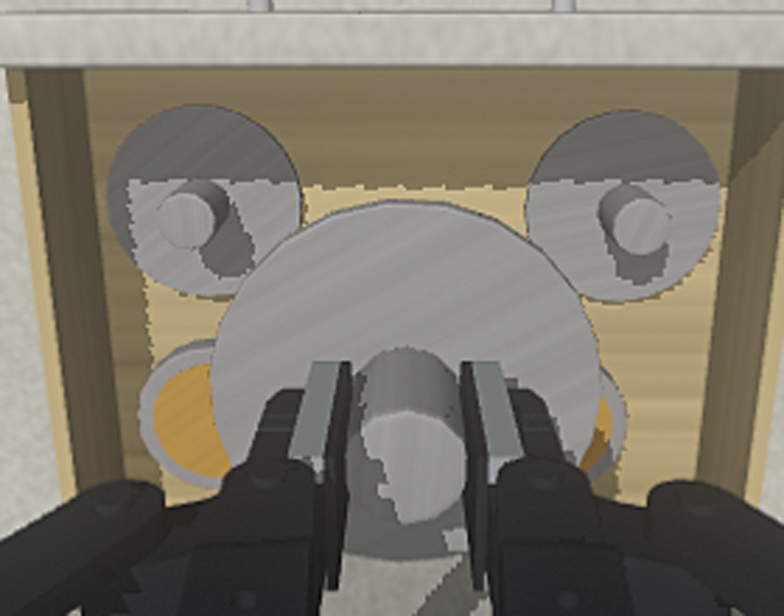

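View pics/sc8.png

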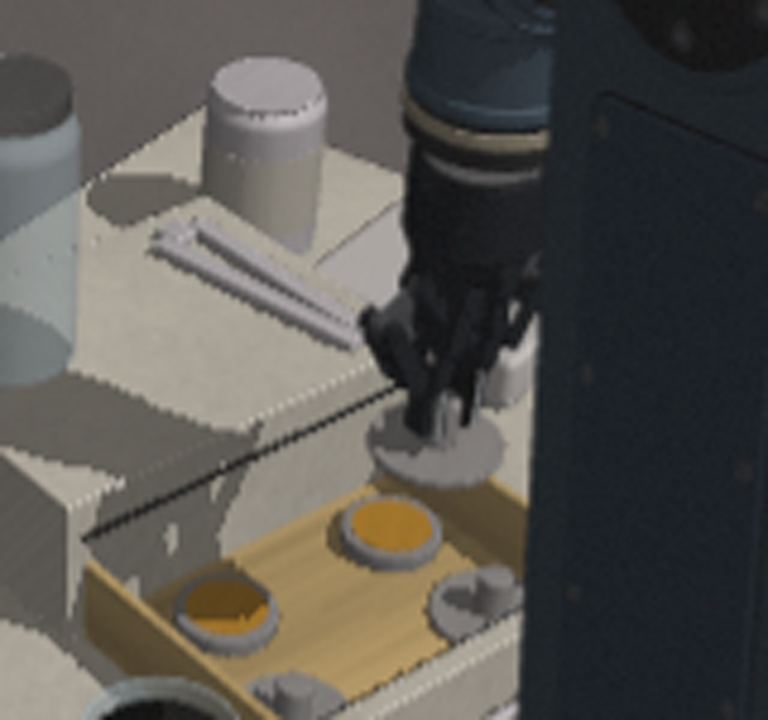

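```bash
python3 - <<'E'
from h import *
w=arm.camera("wrist"); o,p,R=tool()
f=lambda x,y:(130+(x+.5)/2.8-.5,120+(y+.5)/2.8-.5)
z=p[2]+4.8
pts=np.array([plane(w,*f(*q),z+5)[:2] for q in [(212,370),(228,310),(262,262),(300,230),(350,208),(407,199),(465,206),(520,233),(560,272),(590,320),(601,370),(596,420),(370,552),(407,560)]])
A=np.c_[2*pts,np.ones(len(pts))]; s=np.linalg.lstsq(A,(pts**2).sum(1),rcond=None)[0]; c=s[:2]; r=np.sqrt(s[2]+c@c)
print(c,r,(np.hypot(*(pts-c).T)-r).round(1)); print("off tool",R.T@np.r_[c-p[:2],0])
E
python3 go.py 460.5 -26.7 180 76
```

```text
[ 442.10078453 -246.0065806 ] 38.280591156136886 [ 0.1 -0.1 -0.3 -0.   0.   0.3  0.5  0.1 -0.4 -0.1 -0.1 -0.1 -0.5  0.7]
off tool [ 6.53691635e-04 -1.25053150e+00  4.43497590e-02]
pos [ 440.9 -245.7  172.8] yaw 76.03 tilt [ 0.001 -0.    -1.   ] | shift [ -7.2  33.8 217.3] turn 0.0 | q1,q6 [-0.51 -0.26] F [ 0.2  0.4 -0.4] w 19.7 t 7.1
```

```bash
python3 -m crank '[[[0,2,8,0],[0,5,25,0],[0,9,50,0],[0,14,80,0],[0,19,112,0],[0,24,145,0],[0,29,175,0],[0,33,200,0],[0,35,213,0],[0,35,217,0]]]' 1
python3 -m crank '[[[0,0,0,0],[0,0,0,0],[0,0,0,0]]]' 1
python3 go.py 459.3 -26.4 180 76
python3 - <<'E'
from m import *
for n in("wrist","side","top"):
    c=arm.camera(n); cv2.imwrite(f"pics/{n}6.png",c["color"][:,:,::-1])
E
```

```text
clock: 8.1
tool_pos: [458.9, -25.5, 172.4]
ee_rot: [-0.436, 0.557, 0.436, 0.557]
ft_force: [0.3, -0.6, -1.7]
grip_width: 19.7
clock: 8.4
tool_pos: [458.8, -26.3, 172.3]
ee_rot: [-0.436, 0.557, 0.436, 0.557]
ft_force: [-0.2, -0.5, -0.6]
grip_width: 20.1
pos [458.8 -26.3 172.3] yaw 76.07 tilt [-0.001 -0.    -1.   ] | shift [-7.7 -0.5  0. ] turn 0.001 | q1,q6 [-0.06  0.19] F [-0.2 -0.5 -0.6] w 20.1 t 8.4
```

View pics/wrist6.png

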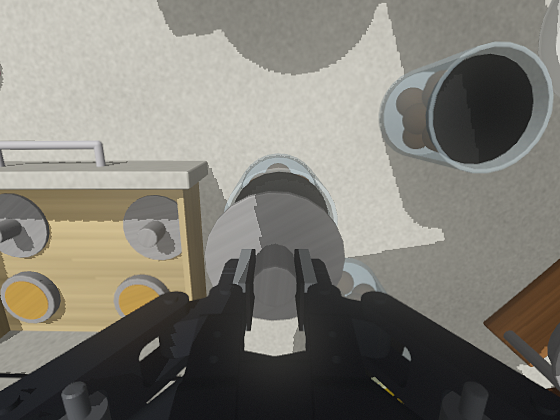

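View pics/side6.png

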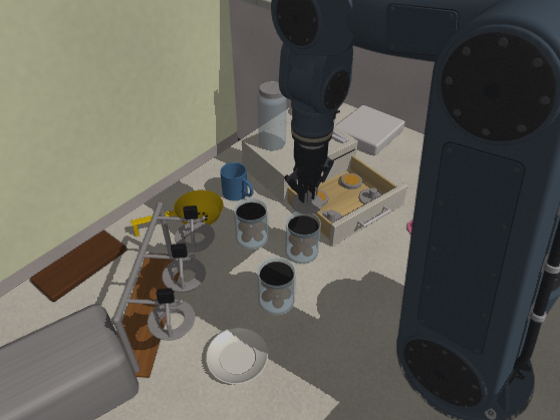

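View pics/top6.png

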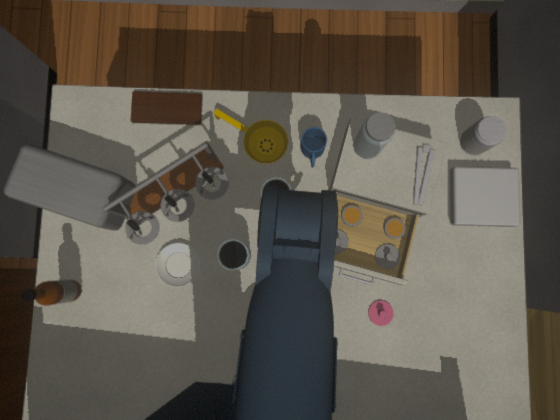

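```bash
python3 -m crank '[[[5,-0.5,0,0],[15,-0.5,0,0],[28,-0.5,0,0],[40,-0.5,0,0],[50,-0.5,0,0],[56,-0.5,0,0],[58,-0.5,0,0],[58,-0.5,0,0],[58,-0.5,0,0]]]' 1
python3 go.py 459.3 -26.4 94.3 76
python3 - <<'E'
from m import *
w=arm.camera("wrist");s=arm.camera("side")
print(blobs(s,(230,190,330,300),black(s),100))
crop(w,(170,130,390,340),2.8,"wc7.png"); crop(s,(270,170,340,270),6,"sc9.png")
E
```

```text
clock: 9.45
tool_pos: [459.6, -26.2, 114.7]
ee_rot: [-0.436, 0.557, 0.436, 0.557]
ft_force: [0.2, -0.2, -1.2]
grip_width: 19.6
pos [459.6 -26.2 114.7] yaw 76.08 tilt [ 0. -0. -1.] | shift [20.4  0.3 -0.3] turn 0.001 | q1,q6 [-0.06  0.19] F [ 0.2 -0.2 -1.2] w 19.6 t 9.4
[((np.float64(304.65), np.float64(201.15)), [285, 191, 42, 29, 660]), ((np.float64(251.69), np.float64(212.02)), [238, 204, 29, 17, 385]), ((np.float64(277.12), np.float64(274.6)), [261, 263, 33, 24, 610])]
```

View pics/wc7.png

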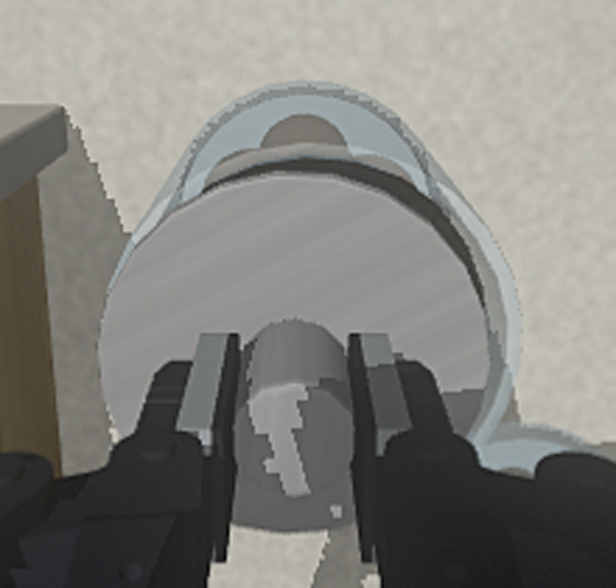

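View pics/sc9.png

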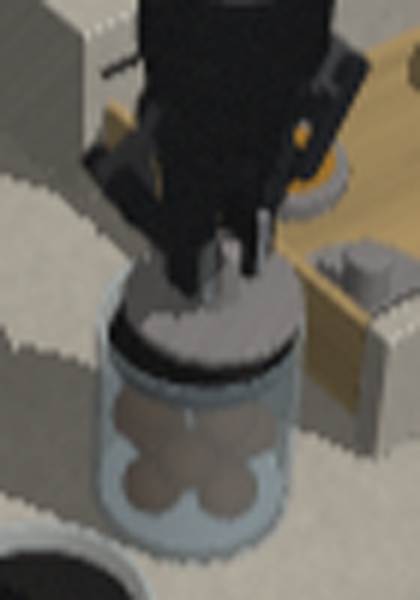

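Run:
```python
from m import *
w=arm.camera("wrist");s=arm.camera("side"); o,p,R=tool()
def circ(x,y,z,r): return [proj(w,[x+r*np.cos(a),y+r*np.sin(a),z]) for a in np.linspace(0,6.28,72)]
crop(w,(190,150,370,330),4.2,"wc8.png",circ(460.5,-26.7,110,45)+circ(460.5,-26.7,110,41.5))
f=lambda c,x,y,z,r:[proj(c,[x+r*np.cos(a),y+r*np.sin(a),z]) for a in np.linspace(0,6.28,72)]
L=p+R@[0,-1.25,0]
crop(s,(270,170,340,270),6,"sc10.png",f(s,460.5,-26.7,110,45)+f(s,L[0],L[1],p[2]+9.8,38.5))
```

```text
(no output)
```

View pics/wc8.png

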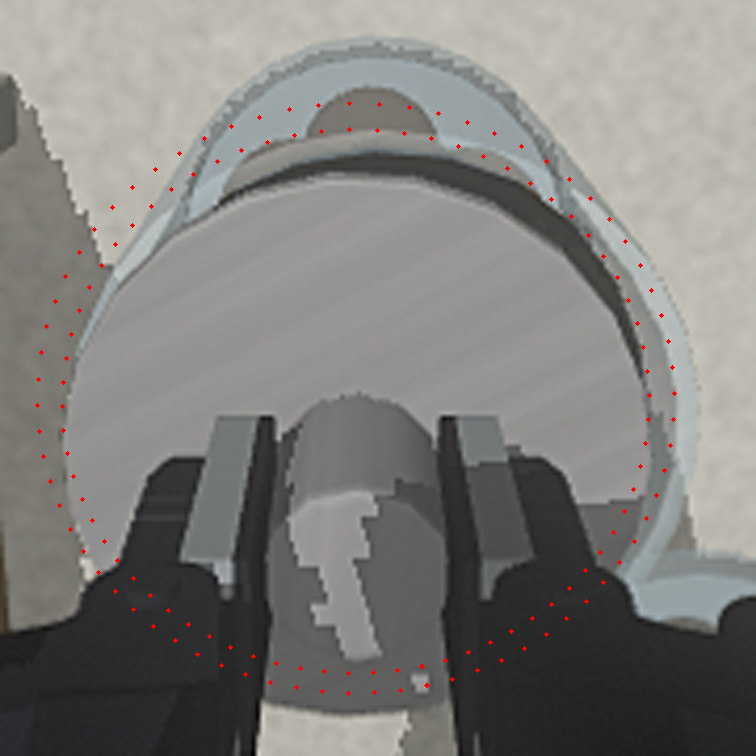

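View pics/sc10.png

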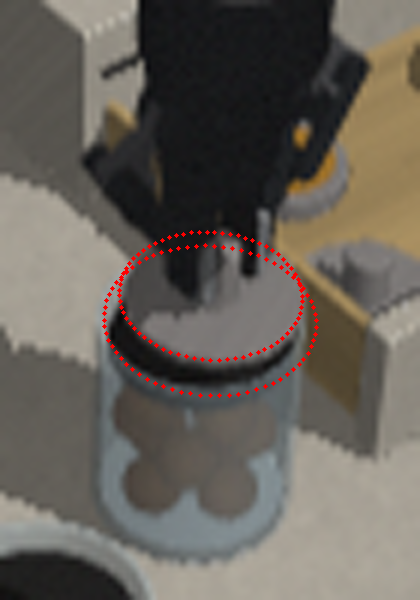

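Run:
```python
from m import *
s=arm.camera("side")
a=cv2.imread("pics/side0.png")[170:280,270:340];c=cv2.imread("pics/side6.png")[170:280,270:340];b=s["color"][170:280,270:340,::-1]
cv2.imwrite("pics/cmp.png",cv2.resize(np.hstack([a,c,b]),None,fx=3.7,fy=3.7,interpolation=cv2.INTER_CUBIC))
```

```text
(no output)
```

View pics/cmp.png

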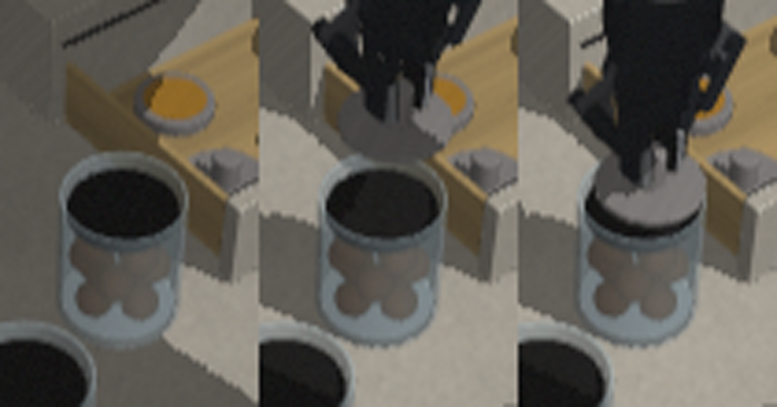

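Run:
```python
from m import *
w=arm.camera("wrist");s=arm.camera("side")
crop(w,(310,170,380,300),4.6,"wc9.png"); crop(w,(190,150,270,250),6,"wc10.png")
im=cv2.imread("pics/side0.png"); c=dict(s); c["color"]=im[:,:,::-1]
crop(c,(280,205,330,270),9,"sc11.png")
```

```text
(no output)
```

View pics/wc9.png

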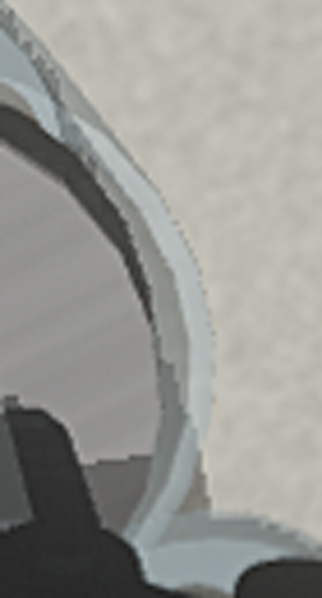

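View pics/wc10.png

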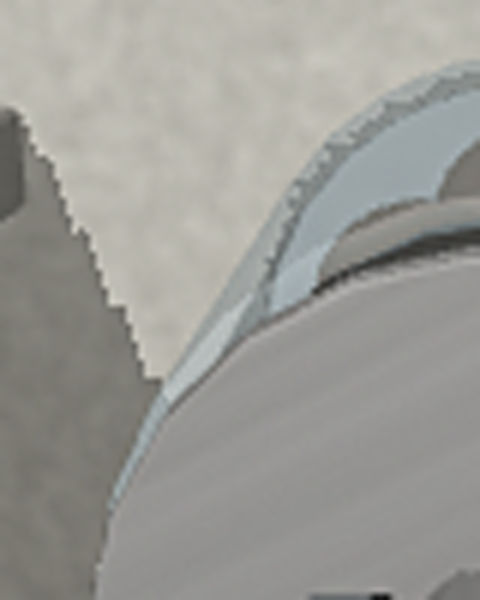

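View pics/sc11.png

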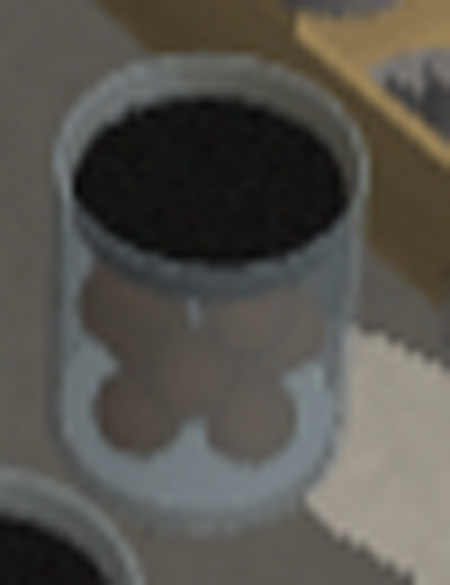

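```bash
sed -i 's/np.ones((2,2)/np.ones((3,3)/' m.py
python3 - <<'E'
from m import *
t=arm.camera("top"); s=arm.camera("side")
t0=dict(t);t0["color"]=cv2.imread("pics/top0.png")[:,:,::-1]
s0=dict(s);s0["color"]=cv2.imread("pics/side0.png")[:,:,::-1]
T=blobs(t0,(215,165,315,280),black(t0),150); S=blobs(s0,(230,190,330,300),black(s0),150)
for a in T:
    print(a[0],"z99",plane(t,*a[0],99).round(1))
    for b in S:
        X,g=tri(t,a[0],s,b[0])
        if g<20: print("   ",b[0],b[1],X.round(1),round(g,1),plane(s,*b[0],99).round(1))
w=arm.camera("wrist")
f=lambda x,y,x0,y0,k:(x0+(x+.5)/k-.5,y0+(y+.5)/k-.5)
P=[f(*q,310,170,4.6) for q in [(212,400),(214,350),(206,290),(190,240),(160,190)]]+[f(*q,190,150,6) for q in [(165,385),(113,508)]]
pts=np.array([plane(w,*q,110)[:2] for q in P])
from scipy.optimize import least_squares
r=least_squares(lambda c:np.hypot(*(pts-c).T)-45,[460,-26]); print(r.x,r.fun.round(1))
E
```

```text
(np.float64(275.75), np.float64(192.33)) z99 [600.   21.8  99. ]
    (np.float64(250.71), np.float64(210.92)) [237, 203, 29, 17, 392] [599.8  22.1 102.8] 1.0 [603.   19.4  99. ]
(np.float64(290.35), np.float64(239.41)) z99 [462.9 -24.4  99. ]
    (np.float64(302.9), np.float64(224.79)) [288, 216, 30, 19, 441] [463.  -24.2 102.6] 0.6 [465.3 -27.   99. ]
(np.float64(232.76), np.float64(254.37)) z99 [415.4 140.8  99. ]
    (np.float64(276.33), np.float64(273.43)) [260, 262, 34, 24, 623] [415.7 140.8 101.6] 1.0 [417.5 139.4  99. ]
[464.52632874 -23.45764686] [-0.4 -0.3 -0.1  0.2  0.2 -0.1 -0.4]
```

```bash
python3 go.py 463 -23.5 112 76.1
```

```text
pos [459.4 -26.2 114.4] yaw 76.08 tilt [-0. -0. -1.] | shift [ 2.4 -2.9  3.5] turn -0.0 | q1,q6 [-0.06  0.19] F [ 0.3 -0.1 -0.8] w 19.9 t 9.9
```

```bash
python3 -m crank '[[[0,-1.5,2,0],[1,-2.9,3.5,0],[2,-2.9,3.5,0],[2,-2.9,3.5,0]]]' 1
python3 - <<'E'
from m import *
w=arm.camera("wrist"); o,p,R=tool(); print(p)
L=p+R@[0,-1.25,0]
f=lambda x,y,z,r:[proj(w,[x+r*np.cos(a),y+r*np.sin(a),z]) for a in np.linspace(0,6.28,72)]
crop(w,(190,150,370,330),4.2,"wc11.png",f(464,-23.8,110,45)+f(464,-23.8,110,41.5)+f(L[0],L[1],p[2]+9.8,38.5))
E
```

```text
clock: 10.35
tool_pos: [462.9, -23.4, 112.2]
ee_rot: [-0.436, 0.557, 0.436, 0.557]
ft_force: [-0.8, -0.6, -0.7]
grip_width: 19.3
[462.9375149  -23.46449499 112.23800185]
```

View pics/wc11.png

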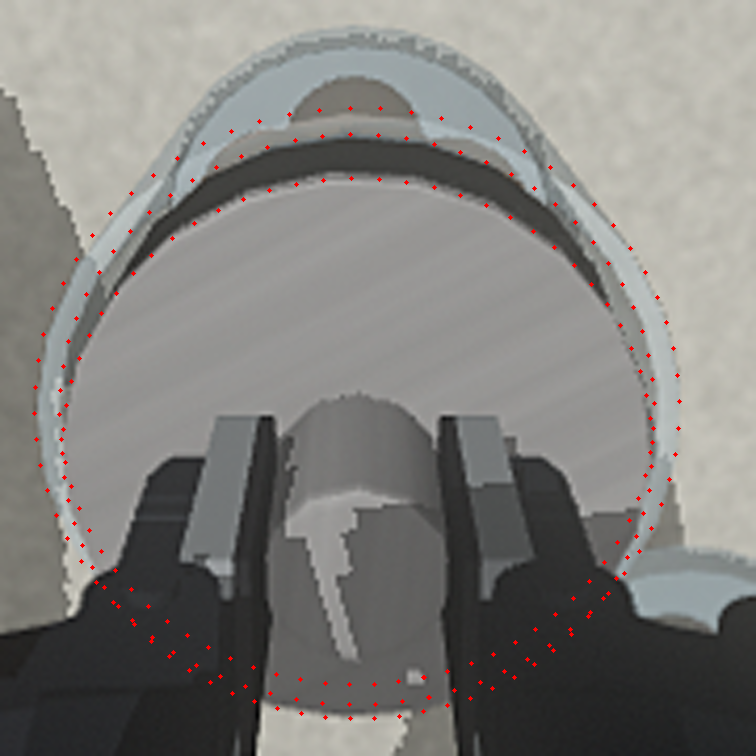

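```bash
python3 -m crank '[[[3,-0.4,0,0],[7,-0.4,0,0],[11,-0.4,0,0],[14,-0.4,0,0],[16,-0.4,0,0],[17,-0.4,0,0],[17,-0.4,0,0],[17,-0.4,0,0]]]' 1
python3 go.py 463 -23.5 94.3 76.1
```

```text
clock: 11.2
tool_pos: [463.4, -23.6, 95.3]
ee_rot: [-0.436, 0.557, 0.436, 0.557]
ft_force: [0.6, 0.1, 0.1]
grip_width: 19.9
pos [463.4 -23.6  95.3] yaw 76.08 tilt [-0. -0. -1.] | shift [ 1.   0.4 -0. ] turn -0.0 | q1,q6 [-0.05  0.19] F [0.6 0.1 0.1] w 19.9 t 11.2
```

Lid inside the mouth with no contact force; releasing and rising.

```bash
python3 -m crank '[[[1,0,0,0],[1,0,0,0],[1,0,0,0],[1,0,0,0]]]' 0.1
python3 -m crank '[[[-3,0,0,0],[-12,0,0,0],[-25,0,0,0],[-45,0,0,0],[-65,0,0,0],[-80,0,0,0],[-80,0,0,0]]]' 0.1
python3 - <<'E'
from m import *
w=arm.camera("wrist"); s=arm.camera("side")
crop(w,(130,100,430,340),2.6,"wc12.png");crop(s,(270,170,340,270),6,"sc12.png")
E
python3 go.py 465.4 -166.5 175 76.1
```

```text
clock: 11.6
tool_pos: [463.4, -23.6, 94.4]
ee_rot: [-0.436, 0.557, 0.436, 0.557]
ft_force: [0.8, -0.2, 0.0]
grip_width: 38.6
clock: 12.3
tool_pos: [464.7, -23.6, 176.8]
ee_rot: [-0.437, 0.556, 0.435, 0.558]
ft_force: [-0.4, 0.6, -0.6]
grip_width: 38.5
pos [463.6 -23.6 174.6] yaw 76.08 tilt [ 0. -0. -1.] | shift [  -0.4  -36.1 -138.3] turn -0.0 | q1,q6 [-0.05  0.19] F [ 1.2  0.1 -0.8] w 38.7 t 12.4
```

View pics/wc12.png

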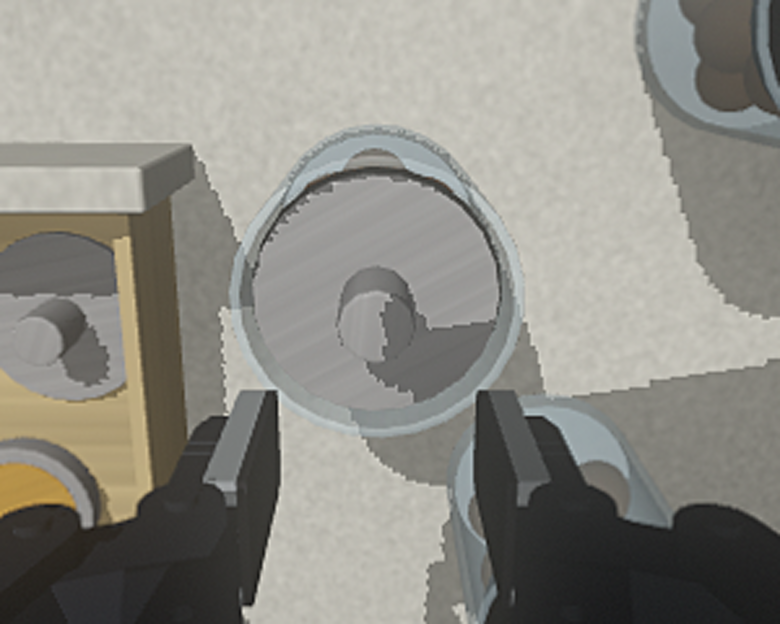

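View pics/sc12.png

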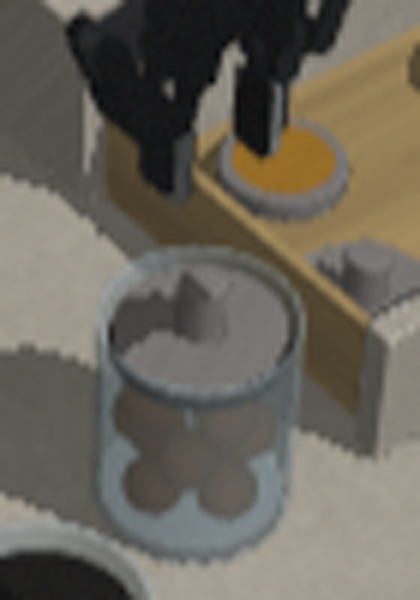

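```bash
python3 go.py 466.9 -166 110 31.1
```

```text
pos [463.6 -23.6 174.6] yaw 76.08 tilt [ 0. -0. -1.] | shift [  64.6  -37.4 -137.5] turn 0.785 | q1,q6 [-0.05  0.19] F [ 1.2  0.1 -0.8] w 38.7 t 12.4
```

```bash
python3 -m crank '[[[0,-5,-20,0.08],[0,-13,-45,0.2],[0,-21,-75,0.32],[0,-28,-105,0.45],[10,-34,-125,0.58],[30,-37.4,-137.5,0.7],[50,-37.4,-137.5,0.785],[60,-37.4,-137.5,0.785],[65,-37.4,-137.5,0.785],[65,-37.4,-137.5,0.785]]]' 0.1
python3 - <<'E'
from m import *
w=arm.camera("wrist"); o,p,R=tool()
print(p,proj(w,[p[0],p[1],41]),proj(w,[p[0],p[1],13]))
f=lambda x,y,z,r:[proj(w,[x+r*np.cos(a),y+r*np.sin(a),z]) for a in np.linspace(0,6.28,60)]
crop(w,(130,100,430,340),2.6,"wc13.png",f(466.9,-166,13,38.5)+f(466.9,-166,41,11))
E
```

```text
clock: 13.4
tool_pos: [466.6, -165.6, 109.3]
ee_rot: [-0.19, 0.681, 0.191, 0.681]
ft_force: [-0.5, 0.9, 0.3]
grip_width: 38.4
[ 466.98904532 -165.77275737  109.90718842] (np.float64(275.6892292220191), np.float64(216.11784521824723)) (np.float64(275.56652786865226), np.float64(206.71414517023857))
```

View pics/wc13.png

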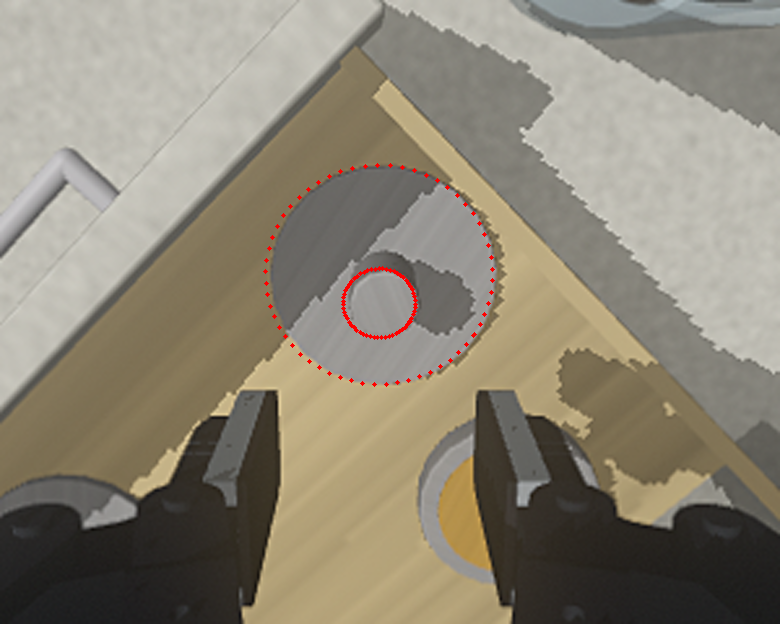

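```bash
python3 -m crank '[[[8,0,0.5,0],[25,0,0.5,0],[45,0,0.5,0],[65,0,0.5,0],[82,0,0.5,0],[94,0,0.5,0],[101,0,0.5,0],[105,0,0.5,0],[105,0,0.5,0],[105,0,0.5,0]]]' 0.1
python3 -m crank '[[[0,0,0,0],[0,0,0,0],[0,0,0,0],[0,0,0,0],[0,0,0,0],[0,0,0,0]]]' 1
python3 go.py 466.9 -166 4 31.1
```

```text
clock: 14.45
tool_pos: [467.9, -165.7, 5.5]
ee_rot: [-0.191, 0.681, 0.19, 0.681]
ft_force: [0.3, -1.0, 0.5]
grip_width: 38.3
clock: 15.05
tool_pos: [468.4, -165.9, 6.3]
ee_rot: [-0.191, 0.68, 0.19, 0.682]
ft_force: [-1.9, 1.9, 9.6]
grip_width: 19.4
pos [ 468.4 -165.9    6.3] yaw 31.24 tilt [ 0.002 -0.001 -1.   ] | shift [ 2.3  0.6 -1.3] turn 0.002 | q1,q6 [-0.34  0.69] F [-1.9  1.9  9.6] w 19.4 t 15.1
```

```bash
python3 -m crank '[[[-4,0,0,0],[-15,0,0,0],[-35,0,0,0],[-60,0,0,0],[-90,0,0,0],[-120,0,0,0],[-150,0,0,0],[-170,0,0,0],[-170,0,0,0],[-170,0,0,0]]]' 1
python3 - <<'E'
from m import *
w=arm.camera("wrist"); o,p,R=tool(); print(p)
L=p+R@[0,0,0]
f=lambda x,y,z,r:[proj(w,[x+r*np.cos(a),y+r*np.sin(a),z]) for a in np.linspace(0,6.28,60)]
crop(w,(130,100,430,340),2.6,"wc14.png",f(L[0],L[1],p[2]+2.7+5,38.5))
c=arm.camera("side"); cv2.imwrite("pics/side14.png",c["color"][:,:,::-1]);c=arm.camera("top"); cv2.imwrite("pics/top14.png",c["color"][:,:,::-1])
E
```

```text
clock: 16.05
tool_pos: [468.1, -165.8, 176.8]
ee_rot: [-0.191, 0.68, 0.19, 0.682]
ft_force: [1.3, -0.3, -1.6]
grip_width: 19.4
[ 467.67286974 -165.6266996   176.03484654]
```

View pics/wc14.png

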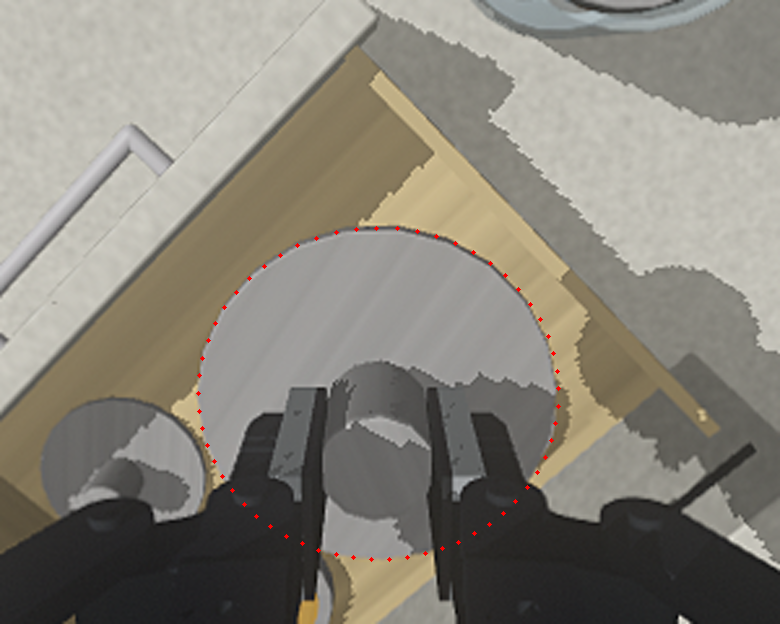

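View pics/side14.png

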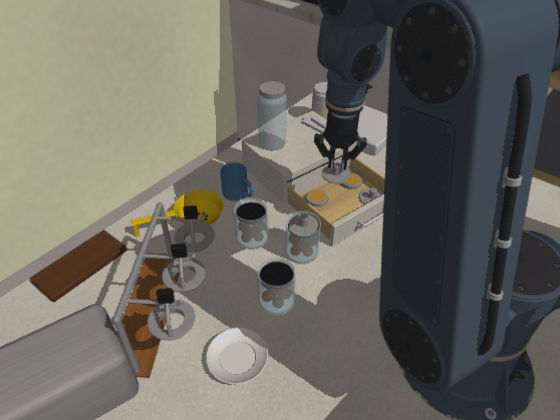

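View pics/top14.png

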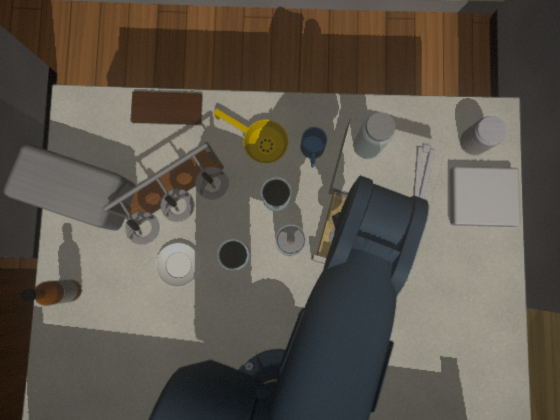

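```bash
python3 - <<'E'
from m import *
t=arm.camera("top"); s=arm.camera("side")
T=blobs(t,(262,178,292,210),black(t),100); S=blobs(s,(230,195,275,225),black(s),100)
print(T,S,plane(t,*T[0][0],99).round(1),[x for x in tri(t,T[0][0],s,S[0][0])])
E
python3 go.py 600.6 22.4 130 31.1
```

```text
[((np.float64(275.74), np.float64(192.27)), [263, 180, 26, 25, 501])] [((np.float64(250.59), np.float64(211.0)), [237, 203, 28, 17, 380])] [600.2  21.9  99. ] [array([600.09047201,  22.12838421, 102.37235563]), np.float64(1.0844572595630357)]
pos [ 467.5 -165.5  175.6] yaw 31.24 tilt [ 0.001 -0.    -1.   ] | shift [ 45.7  91.7 211.2] turn 0.002 | q1,q6 [-0.34  0.69] F [-0.5  0.7 -0.8] w 19.6 t 16.3
```

```bash
python3 -m crank '[[[0,5,11,0],[0,14,32,0],[0,25,58,0],[0,38,87,0],[0,51,117,0],[0,64,147,0],[10,75,173,0],[25,85,195,0],[40,91,209,0],[45.5,91.7,211.2,0]]]' 1
python3 -m crank '[[[0,0,0,0],[0,0,0,0]]]' 1
python3 - <<'E'
from m import *
w=arm.camera("wrist"); o,p,R=tool(); print(p)
f=lambda x,y,z,r:[proj(w,[x+r*np.cos(a),y+r*np.sin(a),z]) for a in np.linspace(0,6.28,72)]
crop(w,(150,100,430,340),2.8,"wc15.png",f(600.6,22.4,110,45)+f(600.6,22.4,110,41.5)+f(p[0],p[1],p[2]+7.7,38.5))
E
```

```text
clock: 17.3
tool_pos: [600.3, 24.0, 127.8]
ee_rot: [-0.191, 0.681, 0.191, 0.68]
ft_force: [-0.4, -0.0, -0.9]
grip_width: 19.8
clock: 17.5
tool_pos: [599.8, 23.4, 127.9]
ee_rot: [-0.191, 0.682, 0.191, 0.68]
ft_force: [0.6, 0.6, -0.9]
grip_width: 19.6
[600.06295416  23.27443942 128.30603412]
```

View pics/wc15.png

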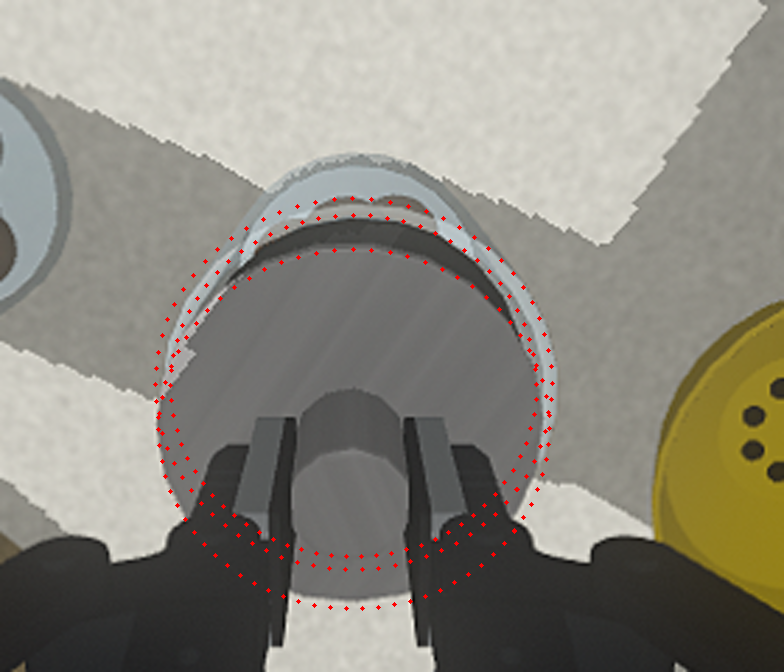

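```bash
python3 go.py 601.8 23.1 112 31.1
```

```text
pos [600.1  23.3 128.3] yaw 31.29 tilt [-0.001 -0.    -1.   ] | shift [16.3 -1.1  1.4] turn 0.003 | q1,q6 [0.04 1.06] F [-0.6 -0.2 -0.8] w 19.9 t 17.6
```

```bash
python3 -m crank '[[[2,-1.1,1.4,0],[7,-1.1,1.4,0],[12,-1.1,1.4,0],[15,-1.1,1.4,0],[16,-1.1,1.4,0],[16,-1.1,1.4,0]]]' 1
python3 - <<'E'
from m import *
w=arm.camera("wrist"); o,p,R=tool(); print(p)
f=lambda x,y,z,r:[proj(w,[x+r*np.cos(a),y+r*np.sin(a),z]) for a in np.linspace(0,6.28,72)]
crop(w,(190,150,370,330),4.2,"wc16.png",f(601.8,23.1,110,45)+f(p[0],p[1],p[2]+7.7,38.5))
E
```

```text
clock: 18.15
tool_pos: [601.6, 23.1, 112.1]
ee_rot: [-0.191, 0.682, 0.191, 0.68]
ft_force: [-0.3, 0.4, -0.6]
grip_width: 19.4
[601.78153375  23.07960742 112.32189637]
```

View pics/wc16.png

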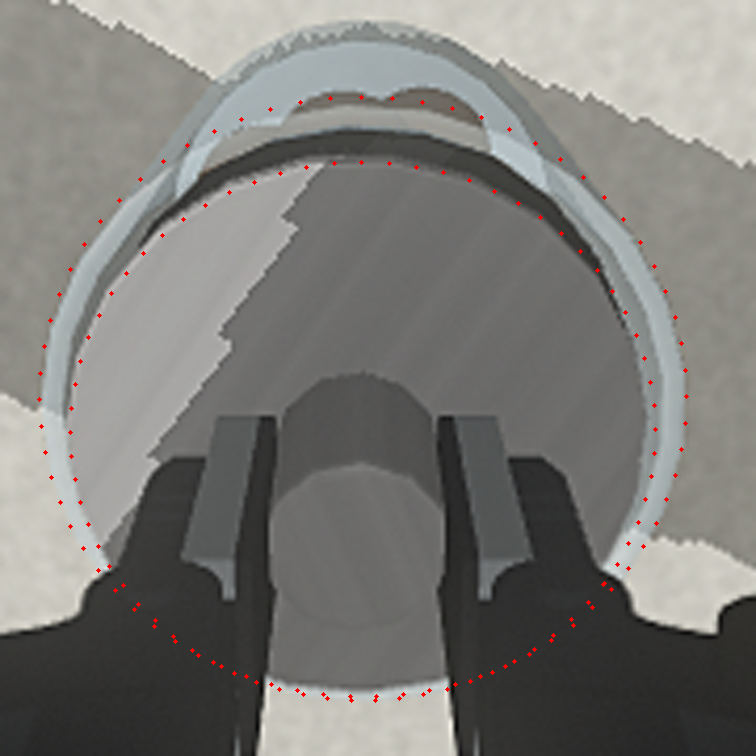

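```bash
python3 -m crank '[[[3,0,0,0],[7,0,0,0],[11,0,0,0],[14,0,0,0],[15,0,0,0],[15,0,0,0],[15,0,0,0]]]' 1
python3 -m crank '[[[0.5,0,0,0],[0.5,0,0,0],[0.5,0,0,0],[0.5,0,0,0]]]' 0.1
python3 -m crank '[[[-3,0,0,0],[-12,0,0,0],[-25,0,0,0],[-45,0,0,0],[-65,0,0,0],[-80,0,0,0],[-80,0,0,0]]]' 0.1
python3 - <<'E'
from m import *
w=arm.camera("wrist"); 
crop(w,(130,100,430,340),2.6,"wc17.png")
E
python3 go.py 425.5 -323.3 175 121.1
```

```text
clock: 18.9
tool_pos: [601.8, 23.1, 97.3]
ee_rot: [-0.191, 0.681, 0.191, 0.68]
ft_force: [0.7, 0.9, -0.1]
grip_width: 19.3
clock: 19.3
tool_pos: [601.9, 23.1, 96.9]
ee_rot: [-0.191, 0.681, 0.191, 0.68]
ft_force: [-0.6, -1.4, -1.1]
grip_width: 38.4
clock: 20.0
tool_pos: [603.2, 23.2, 179.7]
ee_rot: [-0.191, 0.68, 0.19, 0.682]
ft_force: [-0.3, 0.6, 0.5]
grip_width: 38.2
pos [602.6  23.1 178.1] yaw 31.3 tilt [ 0.001 -0.    -1.   ] | shift [   3.  -204.  -331.3] turn -1.567 | q1,q6 [0.04 1.06] F [ 0.4 -0.8 -0.5] w 38.3 t 20.1
```

View pics/wc17.png

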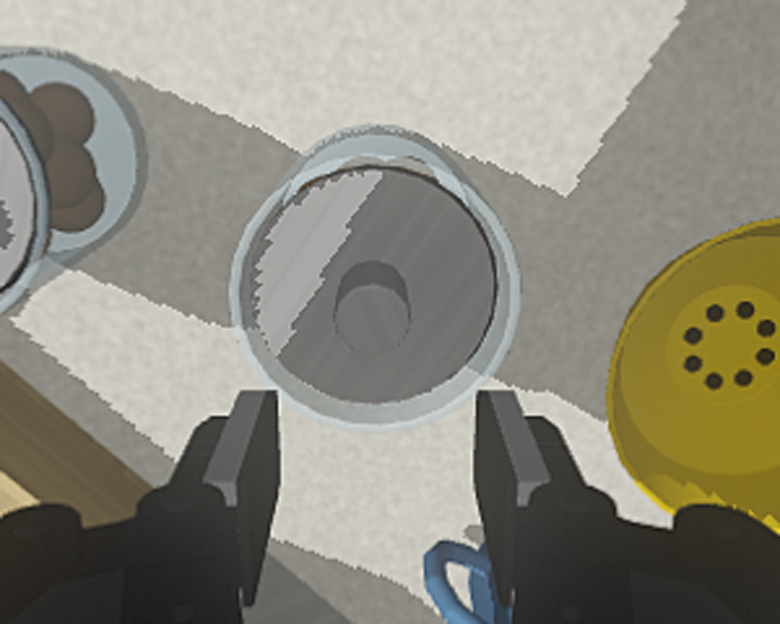

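```bash
python3 -m crank '[[[0,-5,-9,0],[0,-15,-25,0],[0,-32,-52,0],[0,-52,-84,0],[0,-72,-118,0],[0,-94,-152,0],[0,-115,-187,0],[0,-137,-222,0],[0,-158,-257,0],[0,-178,-289,0]]]' 0.1
python3 -m crank '[[[0,-14,-20,0],[0,-24,-38,0],[0,-26,-42,0]]]' 0.1
python3 go.py 425.5 -323.3 110 31.2
```

```text
clock: 21.05
tool_pos: [445.5, -281.1, 177.6]
ee_rot: [-0.19, 0.681, 0.19, 0.681]
ft_force: [-0.7, -0.1, 0.2]
grip_width: 38.4
clock: 21.35
tool_pos: [420.5, -327.0, 177.1]
ee_rot: [-0.189, 0.682, 0.189, 0.681]
ft_force: [0.8, 1.0, -0.3]
grip_width: 38.3
pos [ 420.5 -327.   177.1] yaw 31.06 tilt [-0.001 -0.    -1.   ] | shift [67.1  0.6  6.3] turn -0.002 | q1,q6 [-0.66  0.37] F [ 0.8  1.  -0.3] w 38.3 t 21.4
```

```bash
python3 -m crank '[[[5,0.5,6,0],[20,0.5,6.3,0],[40,0.5,6.3,0],[57,0.5,6.3,0],[67,0.5,6.3,0],[67,0.5,6.3,0],[67,0.5,6.3,0]]]' 0.1
python3 - <<'E'
from m import *
w=arm.camera("wrist"); o,p,R=tool();print(p)
f=lambda x,y,z,r:[proj(w,[x+r*np.cos(a),y+r*np.sin(a),z]) for a in np.linspace(0,6.28,60)]
crop(w,(130,100,430,340),2.6,"wc18.png",f(425.5,-323.3,13,38.5)+f(p[0],p[1],41,11))
E
```

```text
clock: 22.05
tool_pos: [425.8, -323.1, 110.5]
ee_rot: [-0.189, 0.681, 0.19, 0.681]
ft_force: [0.3, 0.2, -0.4]
grip_width: 38.4
[ 425.9638868  -323.32492707  110.75925851]
```

View pics/wc18.png

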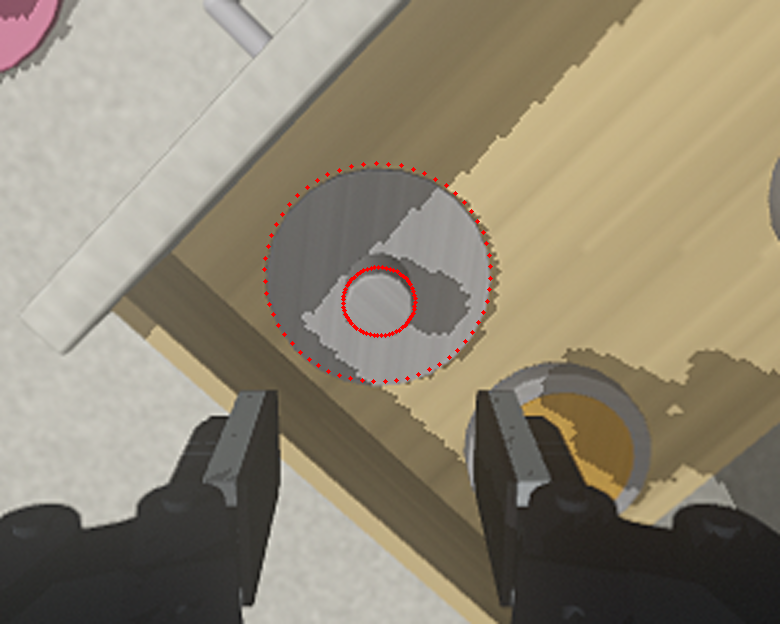

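```bash
python3 -m crank '[[[8,-1,0.5,0],[25,-1,0.5,0],[45,-1,0.5,0],[65,-1,0.5,0],[82,-1,0.5,0],[94,-1,0.5,0],[101,-1,0.5,0],[105,-1,0.5,0],[105,-1,0.5,0],[105,-1,0.5,0]]]' 0.1
python3 -m crank '[[[0,0,0,0],[0,0,0,0],[0,0,0,0],[0,0,0,0],[0,0,0,0],[0,0,0,0]]]' 1
python3 -m crank '[[[-4,0,0,0],[-15,0,0,0],[-35,0,0,0],[-60,0,0,0],[-90,0,0,0],[-120,0,0,0],[-150,0,0,0],[-170,0,0,0],[-170,0,0,0],[-170,0,0,0]]]' 1
python3 - <<'E'
from m import *
w=arm.camera("wrist"); o,p,R=tool(); print(p)
f=lambda x,y,z,r:[proj(w,[x+r*np.cos(a),y+r*np.sin(a),z]) for a in np.linspace(0,6.28,60)]
crop(w,(130,100,430,340),2.6,"wc19.png",f(p[0],p[1],p[2]+2.7+5,38.5))
t=arm.camera("top"); s=arm.camera("side")
T=blobs(t,(215,225,260,275),black(t),100); S=blobs(s,(250,255,300,300),black(s),100)
print(T,S,[x for x in tri(t,T[0][0],s,S[0][0])])
cv2.imwrite("pics/top19.png",t["color"][:,:,::-1])
E
python3 go.py 416.7 141.6 130 76
```

```text
clock: 23.1
tool_pos: [427.2, -324.3, 6.3]
ee_rot: [-0.19, 0.681, 0.189, 0.681]
ft_force: [0.0, -0.4, -0.0]
grip_width: 38.5
clock: 23.7
tool_pos: [427.7, -324.5, 7.2]
ee_rot: [-0.19, 0.681, 0.189, 0.682]
ft_force: [-1.3, 1.4, 7.4]
grip_width: 19.0
clock: 24.7
tool_pos: [427.6, -324.4, 177.7]
ee_rot: [-0.19, 0.681, 0.188, 0.682]
ft_force: [0.3, 0.1, -1.1]
grip_width: 19.7
[ 427.2535548  -324.07616533  176.93064891]
[((np.float64(232.57), np.float64(254.35)), [220, 242, 26, 26, 532])] [((np.float64(276.12), np.float64(273.56)), [260, 262, 33, 24, 613])] [array([415.83197038, 141.4150876 , 101.61428623]), np.float64(1.0896152448942658)]
pos [ 427.  -323.9  176.4] yaw 31.08 tilt [ 0.    -0.001 -1.   ] | shift [ 46.  404.  231.5] turn -0.784 | q1,q6 [-0.65  0.38] F [ 0.2  0.5 -0.3] w 19.4 t 24.9
```

View pics/wc19.png

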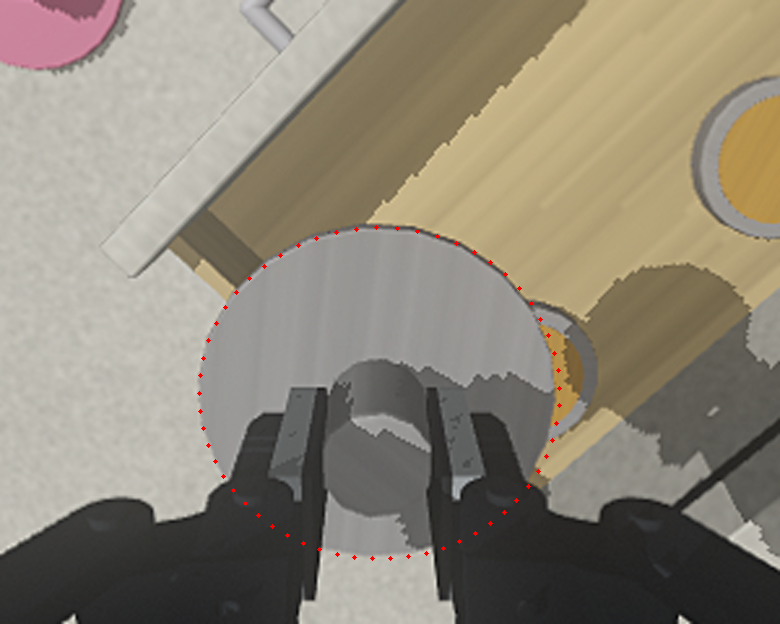

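View pics/top19.png

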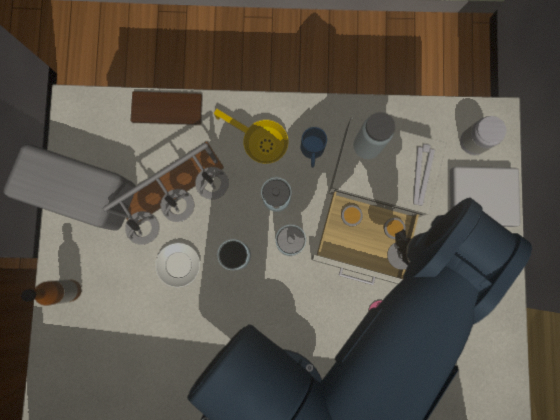

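```bash
python3 -m crank '[[[0,9,5,0],[0,28,16,0],[0,56,32,0],[0,90,51,0],[0,126,72,0],[0,162,93,0],[0,199,114,0],[0,236,135,0],[0,273,156,0],[0,310,177,0]]]' 1
python3 go.py 416.7 142 130 31.1
```

```text
clock: 25.85
tool_pos: [417.4, 35.0, 175.7]
ee_rot: [-0.19, 0.681, 0.189, 0.681]
ft_force: [0.8, -1.2, -1.1]
grip_width: 19.5
pos [417.4  35.  175.7] yaw 31.08 tilt [-0.    -0.001 -1.   ] | shift [45.6 92.  54.7] turn -0.0 | q1,q6 [0.08 1.11] F [ 0.8 -1.2 -1.1] w 19.5 t 25.9
```

```bash
python3 -m crank '[[[0,25,15,0],[0,55,33,0],[8,76,45,0],[22,88,52,0],[35,92,54.7,0],[45,92,54.7,0],[45,92,54.7,0],[45,92,54.7,0]]]' 1
python3 - <<'E'
from m import *
w=arm.camera("wrist"); o,p,R=tool(); print(p)
f=lambda x,y,z,r:[proj(w,[x+r*np.cos(a),y+r*np.sin(a),z]) for a in np.linspace(0,6.28,72)]
crop(w,(150,100,430,340),2.8,"wc20.png",f(416.7,142,110,45)+f(p[0],p[1],p[2]+7,38.5))
E
```

```text
clock: 26.65
tool_pos: [416.5, 141.6, 130.7]
ee_rot: [-0.19, 0.682, 0.189, 0.681]
ft_force: [-0.8, -0.1, -0.2]
grip_width: 19.5
[416.80948956 141.67838706 131.05043979]
```

View pics/wc20.png

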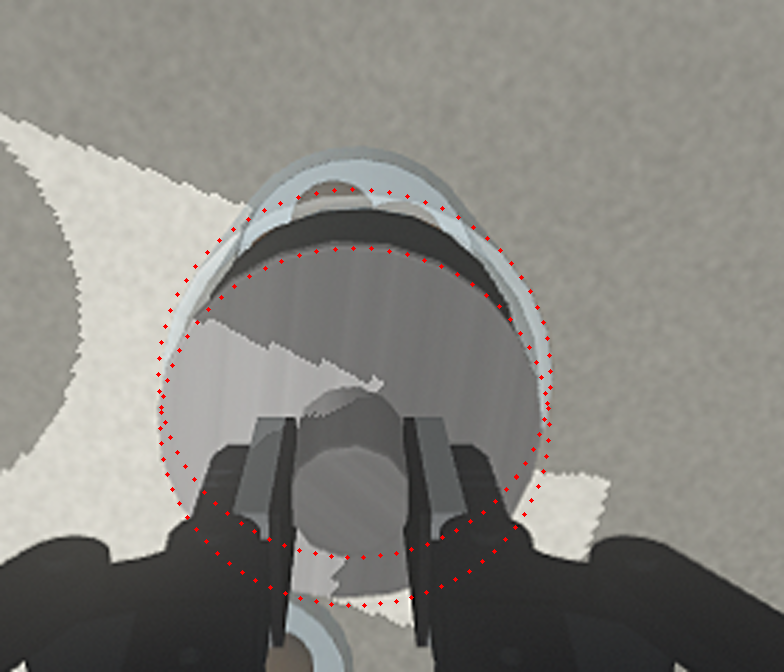

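```bash
python3 -m crank '[[[3,-0.8,0,0],[9,-0.8,0.2,0],[15,-0.8,0.2,0],[18,-0.8,0.2,0],[19,-0.8,0.2,0],[19,-0.8,0.2,0]]]' 1
python3 - <<'E'
from m import *
w=arm.camera("wrist"); o,p,R=tool(); print(p)
L=p+R@[0,0.8,0]
f=lambda x,y,z,r:[proj(w,[x+r*np.cos(a),y+r*np.sin(a),z]) for a in np.linspace(0,6.28,72)]
crop(w,(190,150,370,330),4.2,"wc21.png",f(416.7,142,110,45)+f(L[0],L[1],p[2]+7,38.5))
E
```

```text
clock: 27.3
tool_pos: [417.3, 141.0, 111.9]
ee_rot: [-0.19, 0.681, 0.189, 0.681]
ft_force: [-0.5, -1.0, -1.1]
grip_width: 20.0
[417.46413199 141.11112248 112.08819661]
```

View pics/wc21.png

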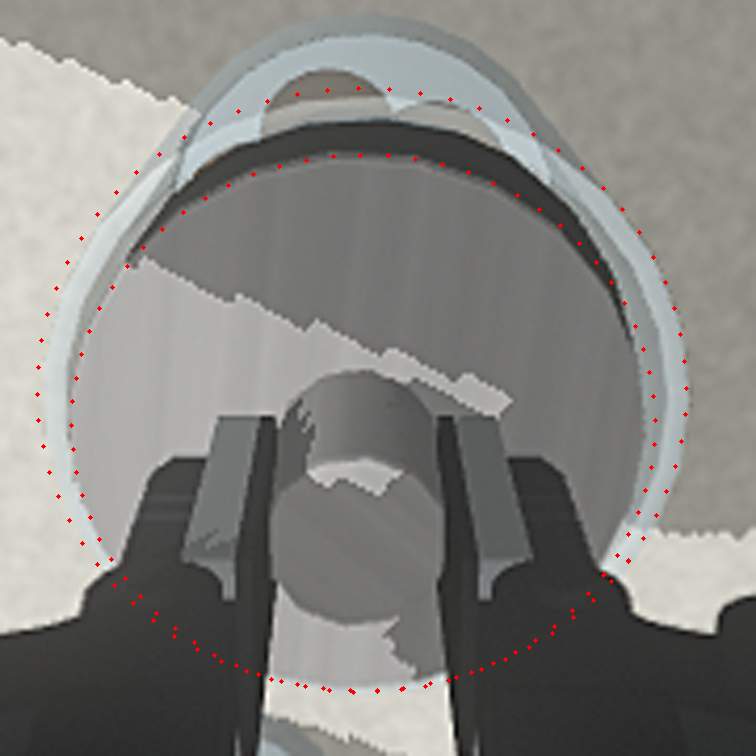

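```bash
python3 -m crank '[[[3,-0.4,0.6,0],[7,-0.4,0.6,0],[11,-0.4,0.6,0],[14,-0.4,0.6,0],[15,-0.4,0.6,0],[15,-0.4,0.6,0],[15,-0.4,0.6,0]]]' 1
python3 -m crank '[[[0.5,0,0,0],[0.5,0,0,0],[0.5,0,0,0],[0.5,0,0,0]]]' 0.1
python3 -m crank '[[[-3,0,0,0],[-12,0,0,0],[-25,0,0,0],[-45,0,0,0],[-75,0,0,0],[-100,0,0,0],[-120,0,0,0],[-120,0,0,0]]]' 0.1
python3 - <<'E'
from m import *
w=arm.camera("wrist"); 
crop(w,(130,60,430,300),2.6,"wc22.png")
E
python3 go.py 549.5 297 300 125.2
```

```text
clock: 28.05
tool_pos: [418.2, 141.1, 97.1]
ee_rot: [-0.19, 0.681, 0.189, 0.681]
ft_force: [0.2, -0.5, -0.5]
grip_width: 19.3
clock: 28.45
tool_pos: [418.2, 141.1, 96.6]
ee_rot: [-0.19, 0.681, 0.189, 0.681]
ft_force: [0.4, 0.4, -0.4]
grip_width: 38.2
clock: 29.25
tool_pos: [419.4, 141.6, 219.7]
ee_rot: [-0.189, 0.68, 0.189, 0.683]
ft_force: [-0.2, 0.7, 0.4]
grip_width: 38.6
pos [418.9 141.4 218.1] yaw 31.04 tilt [ 0.003  0.    -1.   ] | shift [-81.5  65.8 192.4] turn -1.643 | q1,q6 [0.33 1.36] F [ 0.4 -0.2 -0.3] w 38.4 t 29.3
```

View pics/wc22.png

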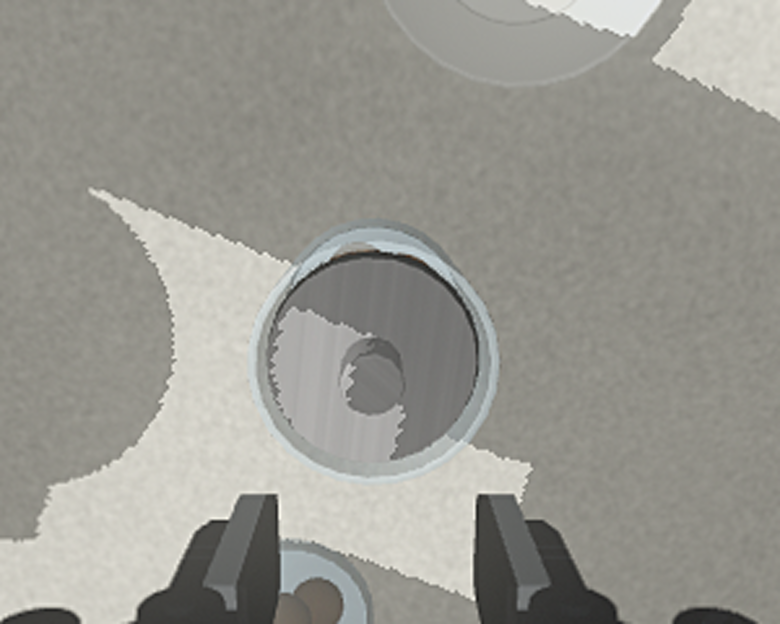

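Run:
```python
from m import *
w=arm.camera("wrist"); o,p,R=tool()
for cols,row,wd in [((255.5,294),248.5,19.6),((236.5,313.1),250.6,38.4)]:
    K=w["camera_matrix"]; 
    dep=wd*K[0,0]/(cols[1]-cols[0]); O,d=ray(w,np.mean(cols),row); 
    print(wd,dep,(R.T@(O+d*dep-p)).round(1))
```

```text
19.6 154.86068146130518 [-20.1   9.4  -0.1]
38.4 152.49242784701437 [-22.6   9.3  -0.1]
```

```bash
python3 go.py 616.2 203.3 270 125.2
```

```text
pos [418.4 141.2 217. ] yaw 31.05 tilt [ 0.001 -0.    -1.   ] | shift [-52.7 -48.9 201.5] turn -1.643 | q1,q6 [0.33 1.36] F [ 0.3  0.2 -0.4] w 38.5 t 29.4
```

```bash
python3 -m crank '[[[-15,-3,10,-0.12],[-35,-8,30,-0.26],[-50,-14,55,-0.40],[-53,-20,82,-0.54],[-53,-27,110,-0.68],[-53,-34,140,-0.82],[-53,-41,168,-0.96],[-53,-46,190,-1.1],[-53,-49,200,-1.24],[-53,-49,201.5,-1.38]]]' 0.1
python3 go.py 616.2 203.3 270 125.2
```

```text
clock: 30.35
tool_pos: [616.9, 203.3, 268.1]
ee_rot: [-0.581, 0.404, 0.581, 0.403]
ft_force: [-0.6, -0.0, 0.2]
grip_width: 38.3
pos [616.9 203.3 268.1] yaw 110.44 tilt [-0.001 -0.001 -1.   ] | shift [-1.9  0.7  0.2] turn -0.258 | q1,q6 [ 0.32 -0.04] F [-0.6 -0.   0.2] w 38.3 t 30.4
```

```bash
python3 -m crank '[[[-1,0.7,0,-0.14],[-1.9,0.7,0,-0.258],[-1.9,0.7,0,-0.258],[-1.9,0.7,0,-0.258]]]' 0.1
python3 go.py 616.2 203.3 192 125.2
python3 - <<'E'
from m import *
w=arm.camera("wrist"); o,p,R=tool(); print(p)
cv2.imwrite("pics/w23.png",w["color"][:,:,::-1])
x=np.array([.817,.577,0]);y=np.array([-.577,.817,0]);c=np.array([616.2,203.3,0])
pts=[proj(w,c+x*a*15+y*b*7+[0,0,236]) for a in(1,-1,0) for b in (1,-1,0)]
f=[proj(w,c+[47*np.cos(a),47*np.sin(a),146]) for a in np.linspace(0,6.28,72)]
crop(w,(130,60,430,300),2.6,"wc23.png",pts+f)
E
```

```text
clock: 30.75
tool_pos: [616.1, 203.0, 269.4]
ee_rot: [-0.627, 0.327, 0.628, 0.326]
ft_force: [-0.1, -0.1, 0.0]
grip_width: 38.5
pos [616.1 203.  269.4] yaw 125.01 tilt [-0.002 -0.002 -1.   ] | shift [77.4 -0.5  0.2] turn -0.003 | q1,q6 [ 0.32 -0.29] F [-0.1 -0.1  0. ] w 38.5 t 30.8
[616.06438002 203.02175441 269.57294899]
```

View pics/w23.png

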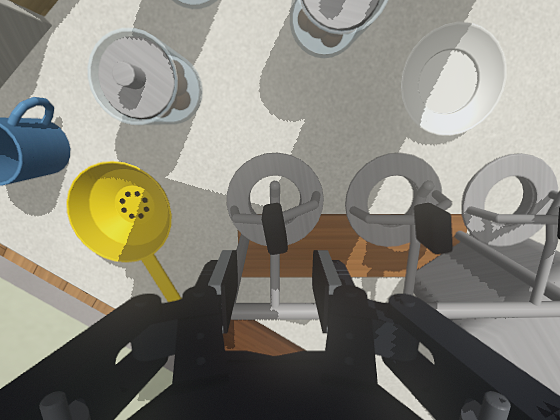

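View pics/wc23.png

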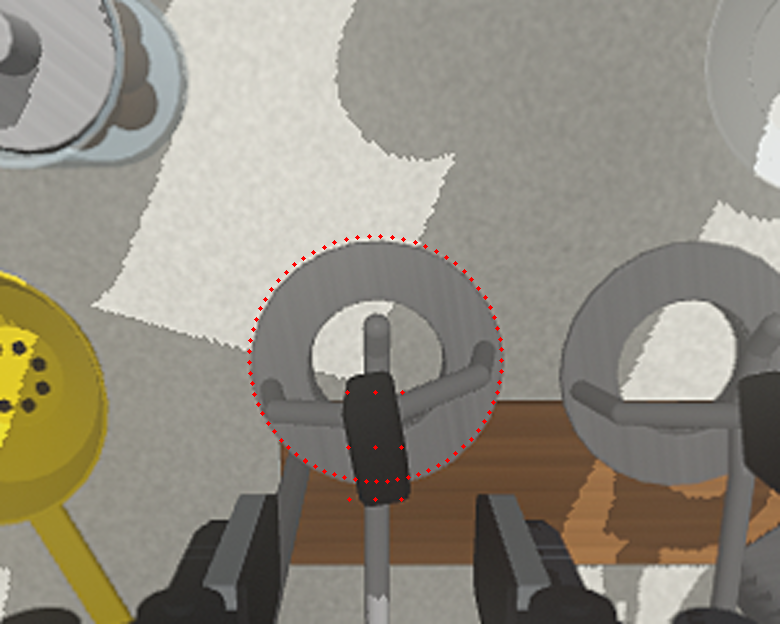

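Run:
```python
from m import *
w=arm.camera("wrist")
f=lambda x,y,x0=130,y0=60,k=2.6:(x0+(x+.5)/k-.5,y0+(y+.5)/k-.5)
a=plane(w,*f(270,392),25);b=plane(w,*f(485,355),25)
a=plane(w,*f(270,385),146+5);b=plane(w,*f(485,347),146+5)
print("feet",a,b,(a+b)/2,np.degrees(np.arctan2(*(b-a)[1::-1])),np.linalg.norm(b-a))
a=plane(w,*f(367,376),236);b=plane(w,*f(386,500),236); print("tab",a,b,(a+b)/2,np.degrees(np.arctan2(*(a-b)[1::-1])),np.linalg.norm(b-a))
for q in [(376,241),(250,360),(501,350)]: print(np.linalg.norm(plane(w,*f(*q),146)[:2]-[616.2,203.3]))
crop(w,(240,190,310,270),8,"wc24.png")
```

```text
feet [644.17728436 175.45131584 151.        ] [587.14594832 231.73221644 151.        ] [615.66161634 203.59176614 151.        ] 135.37944847211048 80.12560804161404
tab [601.65298568 190.65806852 236.        ] [627.01546204 214.5490457  236.        ] [614.33422386 202.60355711 236.        ] -136.71126317622887 34.84299065917232
45.091118005643956
46.680807284260446
46.9374424132827
```

View pics/wc24.png

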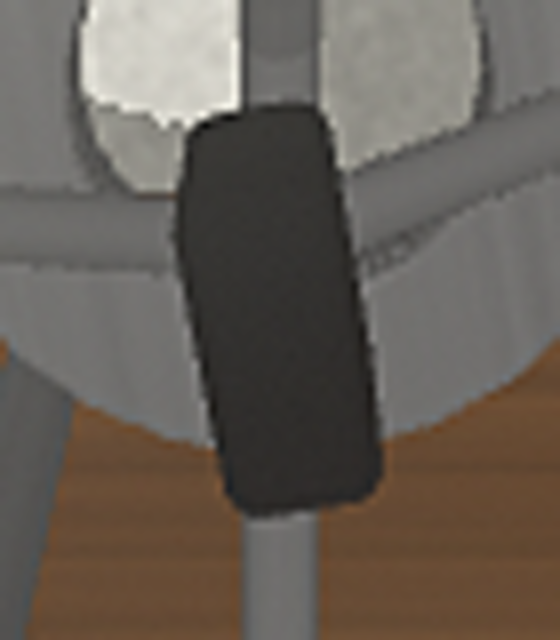

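```bash
python3 -m crank '[[[0,0,0,-0.08],[0,0,0,-0.165],[5,0.2,0.5,-0.165],[15,0.2,0.5,-0.165],[30,0.2,0.5,-0.165],[42,0.2,0.5,-0.165],[50,0.2,0.5,-0.165],[52,0.2,0.5,-0.165],[52,0.2,0.5,-0.165]]]' 0.1
python3 go.py 615.5 203.2 192 134.5
python3 - <<'E'
from m import *
w=arm.camera("wrist");s=arm.camera("side"); o,p,R=tool()
for dx in(-20,-10,0): print(dx,[np.round((np.array(proj(s,p+R@[dx,0,g]))-[150,150])*6) for g in (22,-22)])
crop(w,(170,130,380,330),3,"wc25.png");crop(s,(150,150,240,250),6,"sc25.png")
E
```

```text
clock: 31.75
tool_pos: [615.5, 203.3, 217.8]
ee_rot: [-0.652, 0.275, 0.652, 0.273]
ft_force: [0.2, 0.1, -0.4]
grip_width: 38.1
pos [615.5 203.3 217.8] yaw 134.44 tilt [-0.002 -0.002 -1.   ] | shift [25.8 -0.1 -0.1] turn -0.001 | q1,q6 [ 0.32 -0.46] F [ 0.2  0.1 -0.4] w 38.1 t 31.8
-20 [array([235., 383.]), array([240., 302.])]
-10 [array([238., 402.]), array([243., 322.])]
0 [array([242., 421.]), array([246., 341.])]
```

View pics/wc25.png

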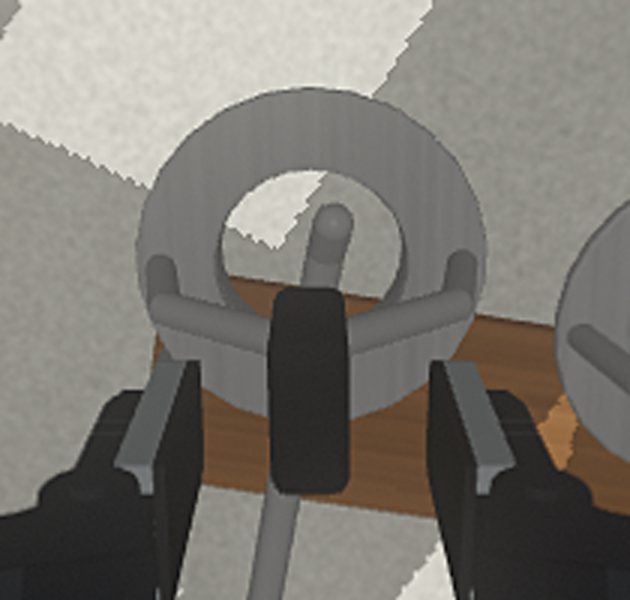

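View pics/sc25.png

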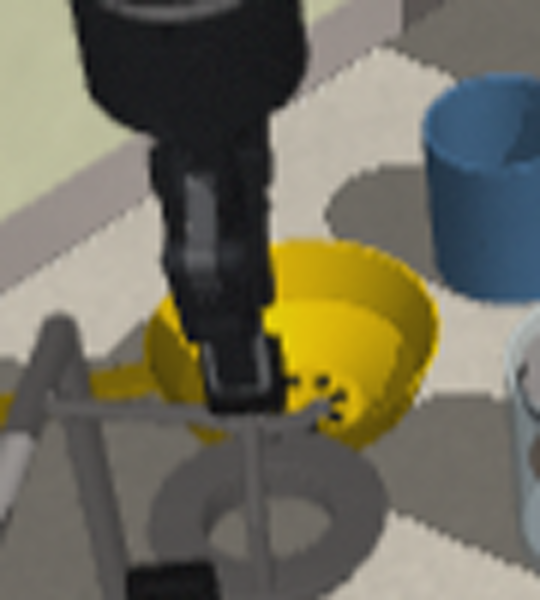

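```bash
python3 -m crank '[[[4,0,0,0],[11,0,0,0],[18,0,0,0],[23,0,0,0],[24.5,0,0,0],[24.5,0,0,0]]]' 0.1
python3 -m crank '[[[0,0,0,0],[0,0,0,0],[0,0,0,0],[0,0,0,0],[0,0,0,0],[0,0,0,0],[0,0,0,0]]]' 1
python3 go.py 615.5 203.2 192 134.5
python3 - <<'E'
from m import *
w=arm.camera("wrist");s=arm.camera("side")
crop(w,(170,130,380,330),3,"wc26.png");crop(s,(150,150,240,250),6,"sc26.png")
E
```

```text
clock: 32.45
tool_pos: [615.6, 203.2, 193.5]
ee_rot: [-0.652, 0.274, 0.652, 0.273]
ft_force: [-0.5, -0.2, -0.3]
grip_width: 38.5
clock: 33.15
tool_pos: [615.8, 203.1, 193.8]
ee_rot: [-0.652, 0.274, 0.652, 0.273]
ft_force: [-0.1, -4.2, 5.8]
grip_width: 13.1
pos [615.8 203.1 193.8] yaw 134.46 tilt [-0.001 -0.002 -1.   ] | shift [1.8 0.1 0.3] turn -0.001 | q1,q6 [ 0.32 -0.46] F [-0.1 -4.2  5.8] w 13.1 t 33.1
```

View pics/wc26.png

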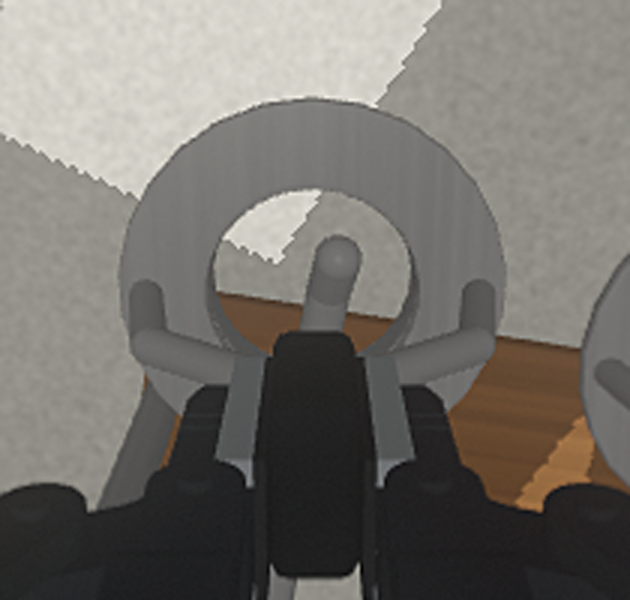

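View pics/sc26.png

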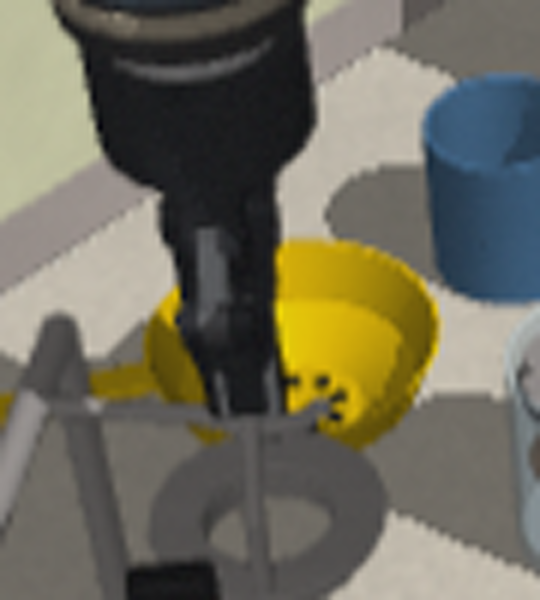

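```bash
python3 -m crank '[[[-3,0,0,0],[-8,0,0,0],[-14,0,0,0],[-20,0,0,0],[-25,0,0,0],[-27,0,0,0],[-27,0,0,0],[-27,0,0,0]]]' 1
python3 go.py 615.5 203.2 220 134.5
python3 - <<'E'
from m import *
w=arm.camera("wrist");s=arm.camera("side")
crop(w,(170,130,380,330),3,"wc27.png");crop(s,(150,150,240,250),6,"sc27.png")
E
```

```text
clock: 34.05
tool_pos: [615.8, 203.1, 220.6]
ee_rot: [-0.652, 0.274, 0.652, 0.273]
ft_force: [-0.0, -0.3, -1.3]
grip_width: 12.7
pos [615.8 203.1 220.6] yaw 134.46 tilt [-0.001 -0.002 -1.   ] | shift [0.6 0.1 0.2] turn -0.001 | q1,q6 [ 0.32 -0.46] F [-0.  -0.3 -1.3] w 12.7 t 34.0
```

View pics/sc27.png

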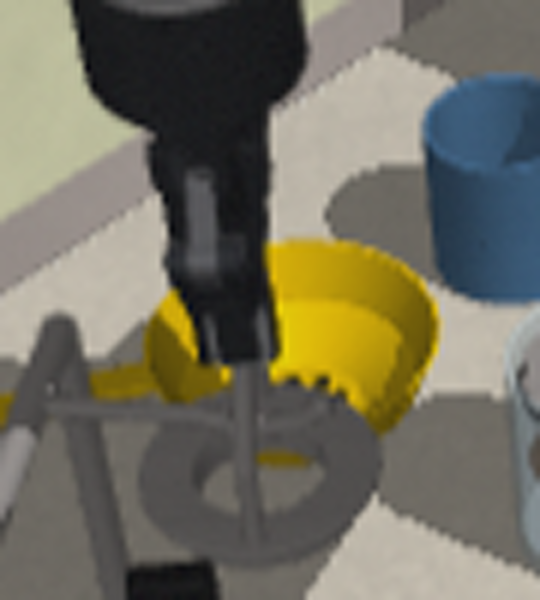

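View pics/wc27.png

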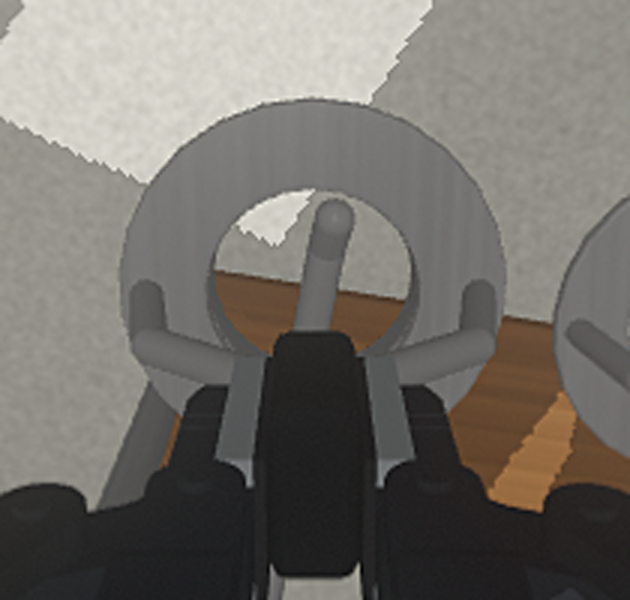

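```bash
python3 -m crank '[[[0,4,0.7,0],[0,14,2.3,0],[0,30,5,0],[0,48,8,0],[0,66,11,0],[0,84,14,0],[0,100,16.5,0],[0,112,18.5,0],[0,118,19.3,0],[0,118,19.3,0]]]' 1
python3 go.py 601.9 23.1 222 134.5
python3 - <<'E'
from m import *
for n in("side","top","wrist"):
    c=arm.camera(n); cv2.imwrite(f"pics/{n}28.png",c["color"][:,:,::-1])
E
```

```text
clock: 35.15
tool_pos: [517.6, 133.9, 221.0]
ee_rot: [-0.652, 0.274, 0.652, 0.273]
ft_force: [-0.3, 0.6, -1.0]
grip_width: 13.1
pos [517.6 133.9 221. ] yaw 134.44 tilt [-0.001 -0.002 -1.   ] | shift [  -0.9   17.4 -138.2] turn -0.001 | q1,q6 [ 0.25 -0.52] F [-0.3  0.6 -1. ] w 13.1 t 35.1
```

View pics/side28.png

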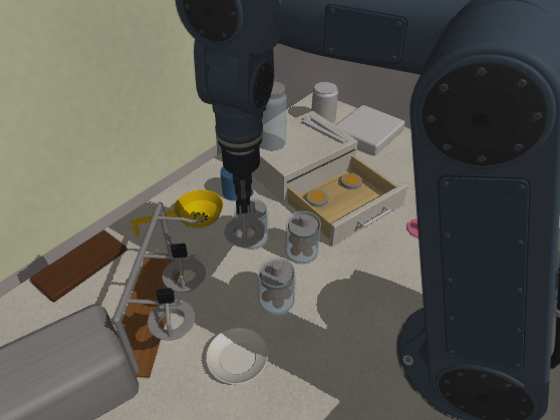

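View pics/wrist28.png

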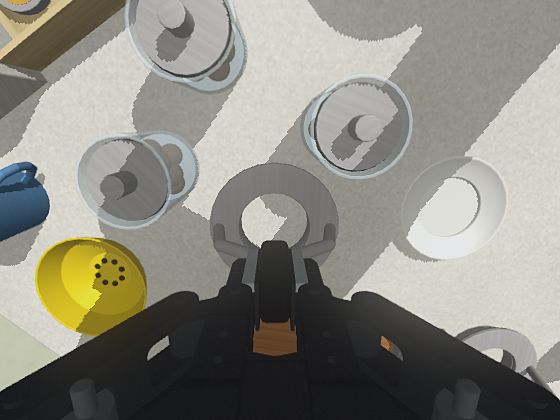

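```bash
python3 -m crank '[[[0,0.7,-5,0],[0,2.5,-20,0],[0,5,-42,0],[0,8,-66,0],[0,11,-90,0],[0,14,-112,0],[0,16.5,-130,0],[0,17.4,-138,0],[0,17.4,-138,0],[0,17.4,-138,0]]]' 1
python3 - <<'E'
from m import *
w=arm.camera("wrist");s=arm.camera("side"); o,p,R=tool(); print(p)
f=lambda c,x,y,z,r:[proj(c,[x+r*np.cos(a),y+r*np.sin(a),z]) for a in np.linspace(0,6.28,72)]
crop(w,(150,100,400,330),3,"wc29.png",f(w,p[0],p[1],p[2]-47.8,47)+f(w,601.9,23.1,110,45))
crop(s,(200,150,300,260),5.5,"sc29.png",f(s,p[0],p[1],p[2]-47.8,47)+f(s,601.9,23.1,110,45))
E
```

```text
clock: 36.3
tool_pos: [602.4, 23.9, 220.5]
ee_rot: [-0.652, 0.274, 0.652, 0.273]
ft_force: [-0.1, 0.9, -1.7]
grip_width: 12.5
[602.26353957  24.39487516 220.82150849]
```

View pics/wc29.png

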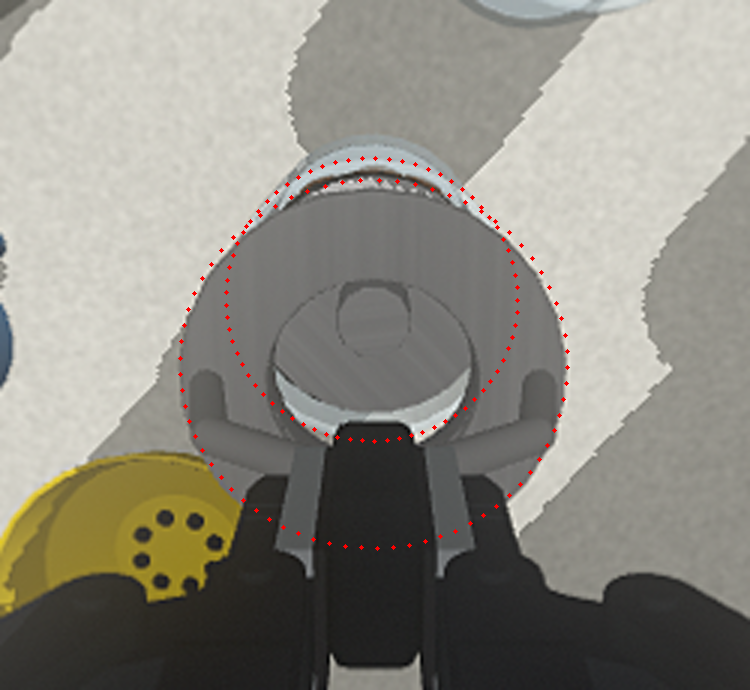

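View pics/sc29.png

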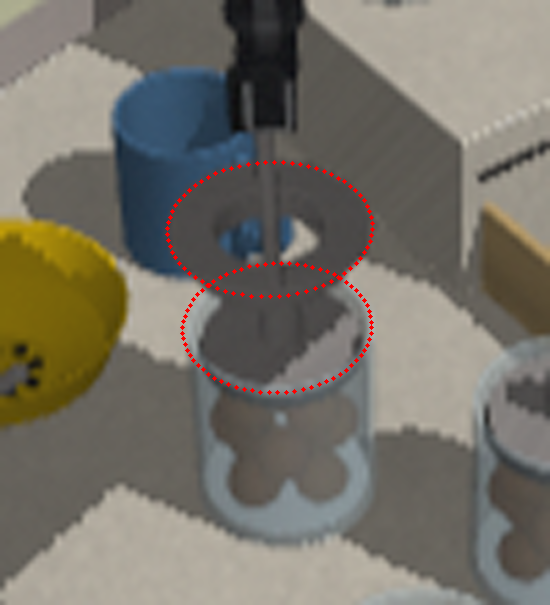

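```bash
cat > fl.py <<'E'
from m import *
from scipy.optimize import least_squares
def fit(c,pts,x0,y0,k,z,r,g):
    P=np.array([plane(c,x0+(x+.5)/k-.5,y0+(y+.5)/k-.5,z)[:2] for x,y in pts])
    s=least_squares(lambda q:np.hypot(*(P-q).T)-r,g); return s.x,s.fun.round(1)
E
python3 - <<'E'
from fl import *
w=arm.camera("wrist"); o,p,R=tool()
pts=[(181,365),(185,325),(205,285),(240,238),(290,207),(335,193),(375,190),(420,194),(470,212),(515,245),(545,285),(562,325),(567,365)]
for z in (-46,-48,-50):
    c,e=fit(w,pts,150,100,3,p[2]+z,47,p[:2]); print(z,c,e,R.T@np.r_[c-p[:2],0])
# hole bottom plug edge / hole r 25.5 at z flange top
E
```

```text
-46 [603.28369542  26.27115308] [-0.3  0.3 -0.4  0.3 -0.  -0.1 -0.2  0.   0.2  0.2 -0.   0.  -0.4] [-0.00401306 -2.01924989  0.60556046]
-48 [603.37545293  26.363752  ] [ 0.1  0.6 -0.2  0.3 -0.1 -0.2 -0.4 -0.1  0.1  0.2  0.1  0.3  0. ] [-0.00426536 -2.14959957  0.60726297]
-50 [603.46920708  26.45850151] [ 0.5  0.9 -0.   0.3 -0.1 -0.3 -0.5 -0.2  0.1  0.3  0.3  0.6  0.4] [-0.00452335 -2.28288073  0.60909926]
```

Run:
```python
from m import *
s=arm.camera("side"); crop(s,(222,172,278,232),12,"sc30.png")
```

```text
(no output)
```

View pics/sc30.png

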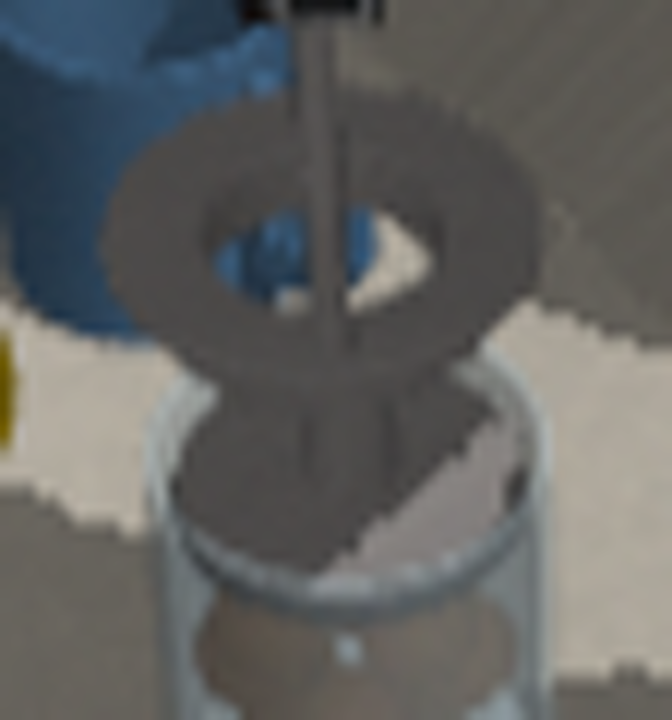

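Run:
```python
from m import *
s=arm.camera("side"); o,p,R=tool(); print(p)
J=[601.9,23.1]
print(proj(s,[*J,110]),proj(s,[*J,173]),proj(s,[p[0],p[1],173]))
for d in [(1,0),(0,1)]: print(np.array(proj(s,[J[0]+d[0],J[1]+d[1],173]))-proj(s,[*J,173]))
```

```text
[602.35013743  24.33880912 220.93365529]
(np.float64(249.93505248566905), np.float64(208.81746797468037)) (np.float64(249.08354285121456), np.float64(190.69637258956803)) (np.float64(248.6247197176159), np.float64(190.87011808972554))
[-0.2955176  -0.16503969]
[-0.26292235  0.20028079]
```

```bash
python3 go.py 600.4 20.9 181 134.4
```

```text
pos [602.4  24.3 220.9] yaw 134.51 tilt [-0.001 -0.002 -1.   ] | shift [39.9  3.7 -1.1] turn 0.002 | q1,q6 [ 0.04 -0.74] F [ 0.   0.6 -1.4] w 12.9 t 36.5
```

```bash
python3 -m crank '[[[0,2,-0.5,0],[2,3.7,-1.1,0],[10,3.7,-1.1,0],[20,3.7,-1.1,0],[30,3.7,-1.1,0],[37,3.7,-1.1,0],[39.5,3.7,-1.1,0],[39.5,3.7,-1.1,0],[39.5,3.7,-1.1,0]]]' 1
python3 go.py 600.4 20.9 181 134.4
python3 - <<'E'
from m import *
s=arm.camera("side"); crop(s,(222,172,278,232),12,"sc31.png")
w=arm.camera("wrist"); crop(w,(150,100,400,330),3,"wc31.png")
E
```

```text
clock: 37.45
tool_pos: [600.6, 20.9, 181.7]
ee_rot: [-0.652, 0.274, 0.652, 0.273]
ft_force: [-0.4, -0.9, -1.8]
grip_width: 13.2
pos [600.6  20.9 181.7] yaw 134.51 tilt [-0.001 -0.002 -1.   ] | shift [0.7 0.1 0.1] turn 0.002 | q1,q6 [ 0.04 -0.74] F [-0.4 -0.9 -1.8] w 13.2 t 37.5
```

View pics/sc31.png

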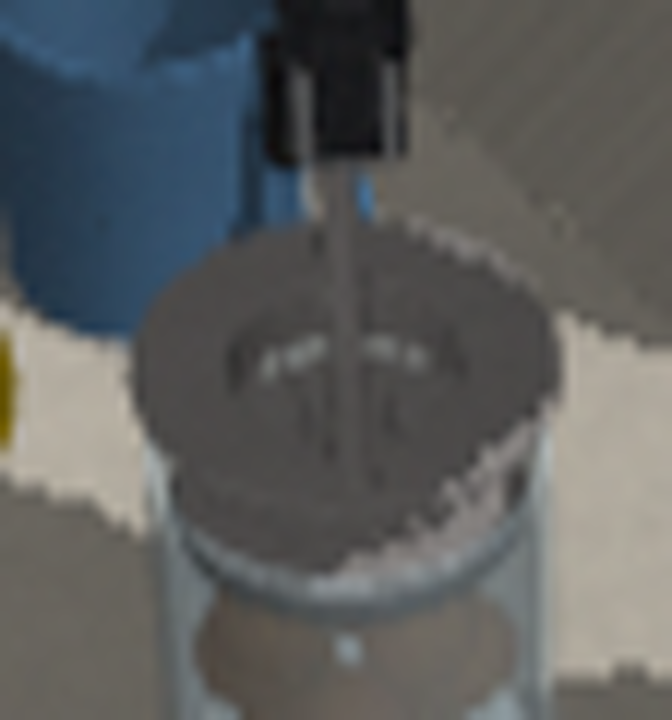

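View pics/wc31.png

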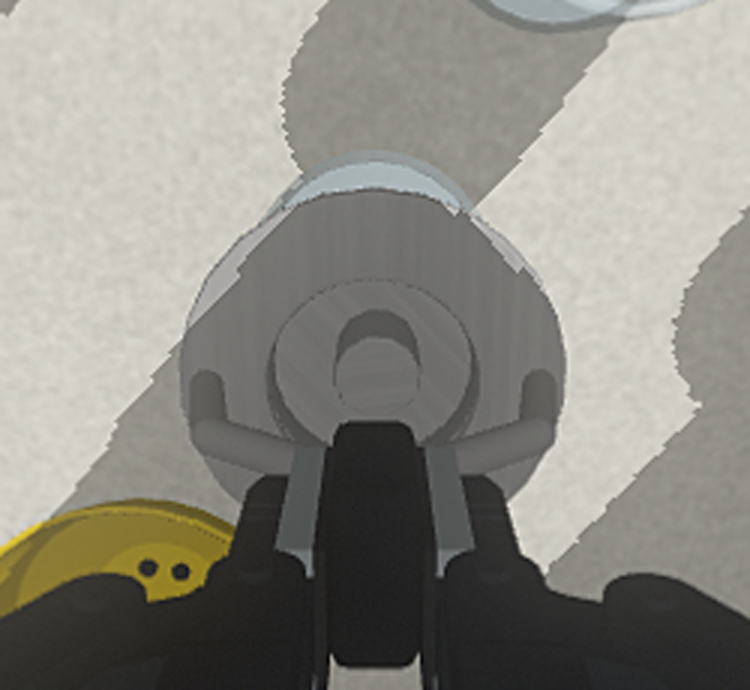

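```bash
python3 -m crank '[[[1.5,0,0,0],[3,0,0,0],[4.5,0,0,0],[6,0,0,0],[7.5,0,0,0],[8.5,0,0,0],[8.5,0,0,0]]]' 1
python3 go.py 600.4 20.9 171 134.4
```

```text
clock: 38.25
tool_pos: [600.6, 20.9, 173.2]
ee_rot: [-0.652, 0.274, 0.652, 0.273]
ft_force: [-0.2, 0.2, -1.4]
grip_width: 13.4
pos [600.6  20.9 173.2] yaw 134.51 tilt [-0.001 -0.002 -1.   ] | shift [2.2 0.1 0.1] turn 0.002 | q1,q6 [ 0.04 -0.74] F [-0.2  0.2 -1.4] w 13.4 t 38.2
```

No contact, and the plug should be entering the mouth (underside about 106). Pressing slowly now.

```bash
python3 -m crank '[[[1,0,0,0],[2,0,0,0],[3,0,0,0],[3.5,0,0,0],[3.5,0,0,0]]]' 1
python3 -m crank '[[[1,0,0,0],[2,0,0,0],[3,0,0,0],[3.5,0,0,0]]]' 1
```

```text
clock: 38.75
tool_pos: [600.5, 20.9, 169.6]
ee_rot: [-0.652, 0.274, 0.652, 0.273]
ft_force: [-0.3, 0.1, -1.0]
grip_width: 12.7
clock: 39.15
tool_pos: [600.7, 20.8, 166.3]
ee_rot: [0.652, -0.274, -0.652, -0.273]
ft_force: [-0.1, -0.9, 3.4]
grip_width: 13.1
```

Run:
```python
from m import *
s=arm.camera("side"); crop(s,(222,172,278,232),12,"sc32.png")
```

```text
(no output)
```

View pics/sc32.png

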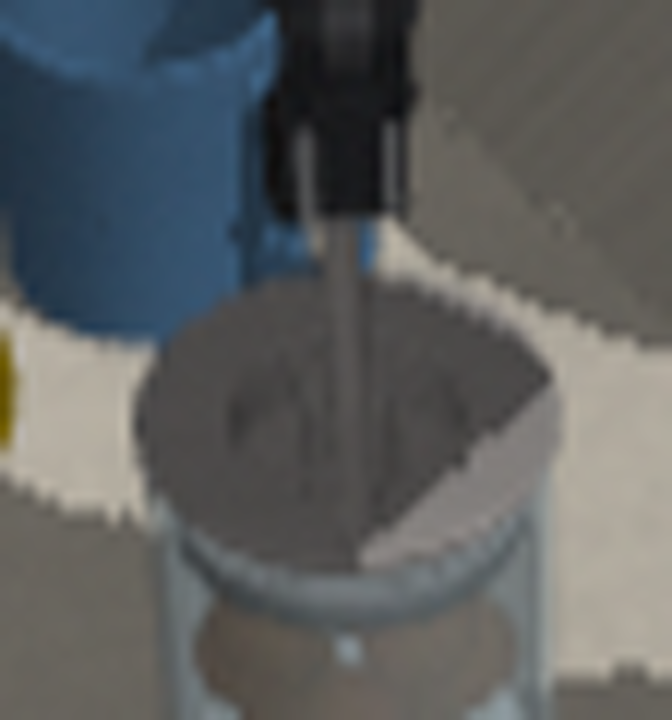

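```bash
python3 -m crank '[[[1,0,0,0],[2,0,0,0],[3,0,0,0],[3.5,0,0,0],[3.5,0,0,0]]]' 1
python3 -m crank '[[[1,0,0,0],[2,0,0,0],[3,0,0,0],[3,0,0,0]]]' 1
```

```text
clock: 39.7
tool_pos: [600.7, 20.8, 162.6]
ee_rot: [0.652, -0.274, -0.652, -0.273]
ft_force: [0.6, -0.5, 3.0]
grip_width: 12.6
clock: 40.1
tool_pos: [601.0, 20.7, 160.8]
ee_rot: [0.653, -0.274, -0.651, -0.273]
ft_force: [-2.9, -3.3, 18.2]
grip_width: 13.0
```

```bash
python3 -m crank '[[[1,0,0,0],[1.5,0,0,0],[1.5,0,0,0]]]' 1
python3 - <<'E'
from m import *
s=arm.camera("side"); crop(s,(222,172,278,232),12,"sc33.png")
E
```

```text
clock: 40.4
tool_pos: [601.1, 20.6, 160.7]
ee_rot: [0.653, -0.274, -0.651, -0.273]
ft_force: [-6.6, -2.2, 23.0]
grip_width: 12.7
```

View pics/sc33.png

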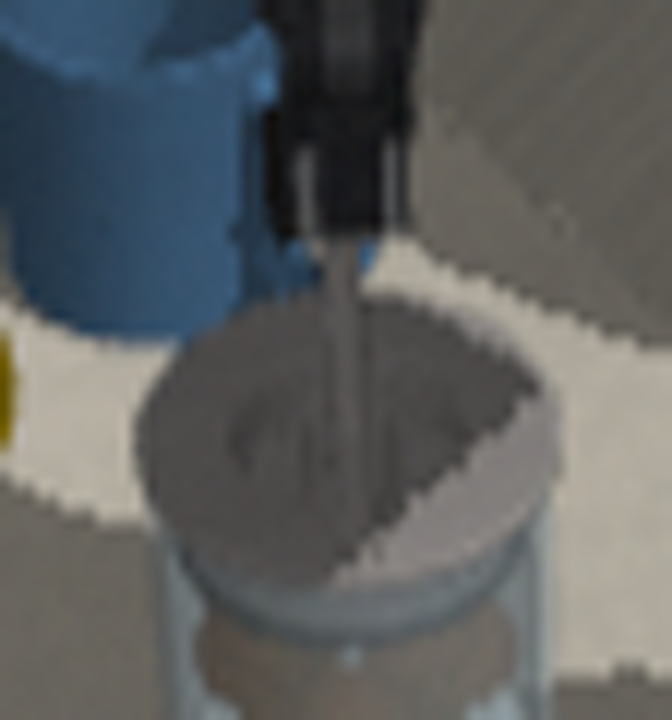

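```bash
python3 -m crank '[[[-0.2,0,0,0],[-0.2,0,0,0]]]' 1
python3 -m crank '[[[0,0,0,0],[0,0,0,0],[0,0,0,0],[0,0,0,0]]]' 0.1
python3 -m crank '[[[-4,0,0,0],[-15,0,0,0],[-35,0,0,0],[-60,0,0,0],[-85,0,0,0],[-105,0,0,0],[-110,0,0,0],[-110,0,0,0]]]' 0.1
python3 - <<'E'
from m import *
for n in("side","top","wrist"):
    c=arm.camera(n); cv2.imwrite(f"pics/{n}34.png",c["color"][:,:,::-1])
    if n=="side": crop(c,(200,160,330,310),5,"sc34.png")
E
python3 go.py 549.5 297 270 125
```

```text
clock: 40.65
tool_pos: [601.1, 20.7, 160.9]
ee_rot: [0.653, -0.274, -0.651, -0.273]
ft_force: [0.3, -0.3, 6.3]
grip_width: 12.9
clock: 41.05
tool_pos: [601.0, 20.7, 160.7]
ee_rot: [0.653, -0.274, -0.651, -0.273]
ft_force: [0.3, 0.9, -0.5]
grip_width: 38.4
clock: 41.85
tool_pos: [601.2, 20.9, 271.5]
ee_rot: [0.654, -0.273, -0.651, -0.273]
ft_force: [0.4, 0.1, -0.6]
grip_width: 38.8
pos [600.4  20.8 269.7] yaw 134.5 tilt [ 0.001 -0.002 -1.   ] | shift [  -0.8 -157.2  232.7] turn 0.166 | q1,q6 [ 0.04 -0.74] F [-1.   0.3 -0.5] w 38.5 t 42.0
```

View pics/sc34.png

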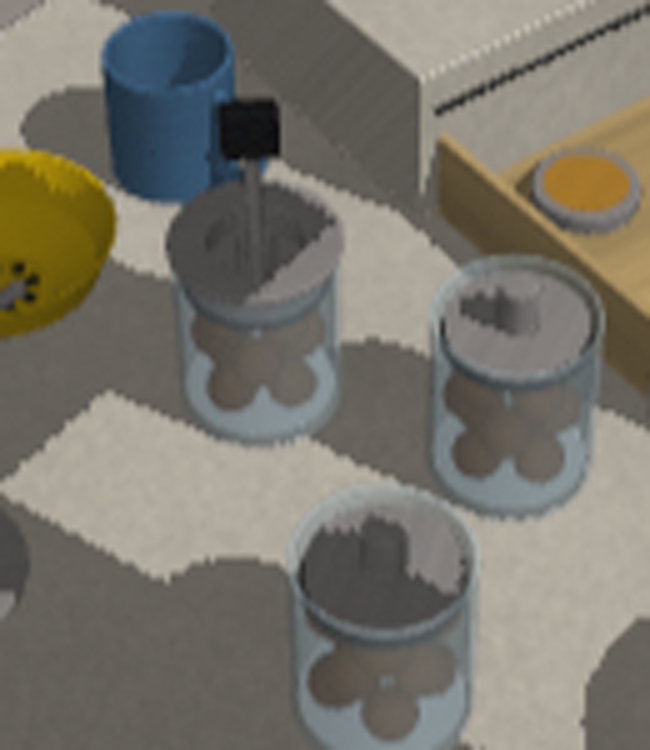

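View pics/wrist34.png

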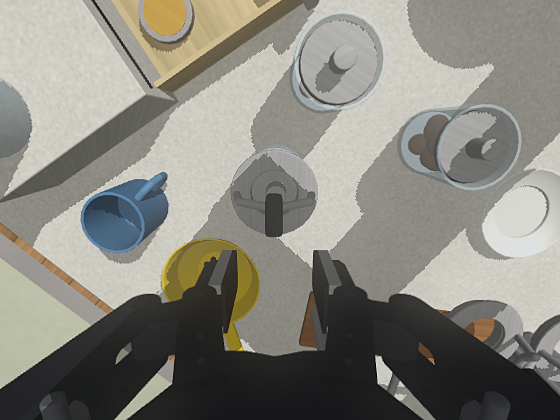

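```bash
python3 -m crank '[[[0,-8,12,0],[0,-22,33,0.03],[0,-42,62,0.06],[0,-62,92,0.09],[0,-83,123,0.12],[0,-104,154,0.15],[0,-124,184,0.166],[0,-142,210,0.166],[0,-154,228,0.166],[0,-157.2,232.7,0.166]]]' 0.1
python3 -m crank '[[[0,0,0,0],[0,0,0,0]]]' 0.1
python3 - <<'E'
from m import *
w=arm.camera("wrist"); o,p,R=tool(); print(p)
crop(w,(150,100,400,300),3.1,"wc35.png")
E
```

```text
clock: 43.0
tool_pos: [548.0, 299.7, 268.2]
ee_rot: [0.628, -0.326, -0.627, -0.325]
ft_force: [1.2, -0.6, 0.6]
grip_width: 38.8
clock: 43.2
tool_pos: [547.7, 299.4, 267.8]
ee_rot: [0.628, -0.327, -0.628, -0.325]
ft_force: [-0.2, 0.2, 0.1]
grip_width: 38.3
[547.97025279 299.05868691 268.01691404]
```

View pics/wc35.png

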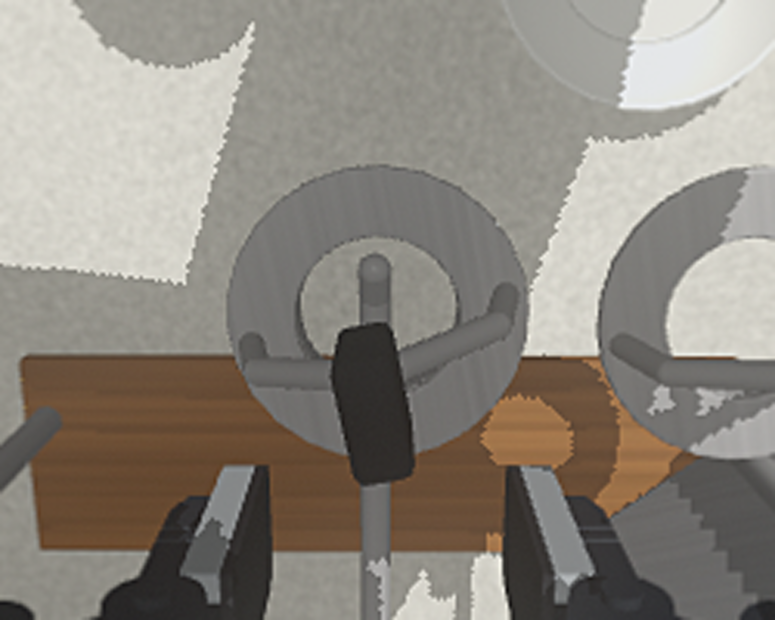

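```bash
python3 - <<'E'
from fl import *
w=arm.camera("wrist"); o,p,R=tool()
f=lambda x,y,x0=150,y0=100,k=3.1:(x0+(x+.5)/k-.5,y0+(y+.5)/k-.5)
a=plane(w,*f(250,346),151);b=plane(w,*f(508,296),151)
print("feet",(a+b)/2,np.degrees(np.arctan2(*(b-a)[1::-1])),np.linalg.norm(b-a))
a=plane(w,*f(363,325),236);b=plane(w,*f(385,480),236); print("tab",(a+b)/2,np.degrees(np.arctan2(*(a-b)[1::-1]))-90+0,np.linalg.norm(b-a))
print(fit(w,[(227,310),(240,260),(280,205),(325,177),(375,166),(425,173),(480,205),(515,255),(527,310),(522,350)],150,100,3.1,146,47,p[:2]))
E
python3 go.py 549.5 297 216 135
```

```text
feet [551.23810467 298.50309911 151.        ] 136.4868805624429 80.71297894349154
tab [548.27240249 296.51955988 236.        ] -227.44682167207452 36.26488816982369
(array([551.98105037, 298.9348049 ]), array([ 0.1, -0.7, -0.7, -0.2,  0.4,  0.5,  0.2, -0.3, -0.5, -0.6]))
pos [548.1 298.9 268.2] yaw 125.1 tilt [-0.001 -0.002 -1.   ] | shift [52.2 -0.2 -2.3] turn -0.173 | q1,q6 [ 0.5  -0.11] F [0.1 0.3 0.6] w 38.8 t 43.3
```

```bash
python3 -m crank '[[[0,-0.3,-1.5,-0.09],[0,-0.3,-2.3,-0.173],[5,-0.3,-2.3,-0.173],[15,-0.3,-2.3,-0.173],[30,-0.3,-2.3,-0.173],[42,-0.3,-2.3,-0.173],[50,-0.3,-2.3,-0.173],[51,-0.3,-2.3,-0.173],[51,-0.3,-2.3,-0.173]]]' 0.1
python3 go.py 549.5 297 193.5 135
python3 - <<'E'
from m import *
w=arm.camera("wrist");s=arm.camera("side")
crop(w,(170,130,380,330),3,"wc36.png");crop(s,(140,180,230,280),6,"sc36.png")
E
```

```text
clock: 44.2
tool_pos: [549.7, 296.8, 217.4]
ee_rot: [0.653, -0.272, -0.653, -0.27]
ft_force: [-0.1, 0.7, -0.2]
grip_width: 38.2
pos [549.7 296.8 217.4] yaw 134.94 tilt [-0.001 -0.002 -1.   ] | shift [23.9 -0.1  0.3] turn -0.001 | q1,q6 [ 0.5  -0.29] F [-0.1  0.7 -0.2] w 38.2 t 44.2
```

View pics/wc36.png

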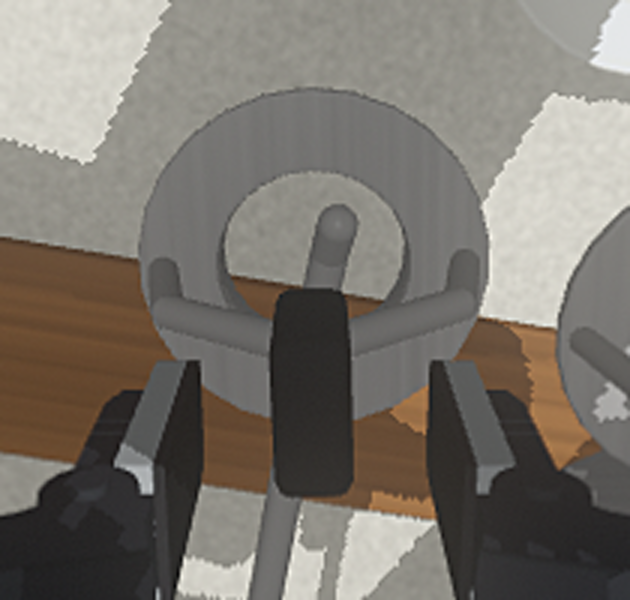

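View pics/sc36.png

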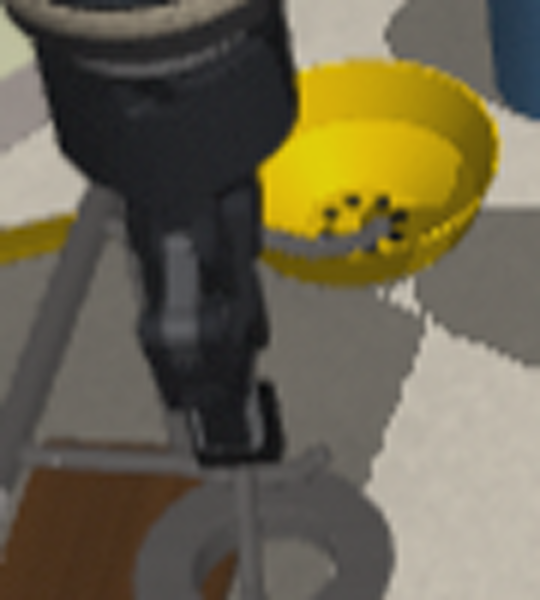

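```bash
python3 -m crank '[[[4,-1.5,0.4,-0.015],[11,-1.5,0.4,-0.015],[18,-1.5,0.4,-0.015],[22.5,-1.5,0.4,-0.015],[24,-1.5,0.4,-0.015],[24,-1.5,0.4,-0.015]]]' 0.1
python3 -m crank '[[[0,0,0,0],[0,0,0,0],[0,0,0,0],[0,0,0,0],[0,0,0,0],[0,0,0,0],[0,0,0,0]]]' 1
python3 -m crank '[[[-3,0,0,0],[-8,0,0,0],[-14,0,0,0],[-20,0,0,0],[-25,0,0,0],[-27,0,0,0],[-27,0,0,0],[-27,0,0,0]]]' 1
python3 - <<'E'
from m import *
w=arm.camera("wrist");s=arm.camera("side")
crop(w,(170,130,380,330),3,"wc37.png");crop(s,(140,180,230,280),6,"sc37.png")
E
```

```text
clock: 44.9
tool_pos: [550.6, 298.3, 193.5]
ee_rot: [0.655, -0.267, -0.655, -0.265]
ft_force: [0.9, 0.3, -0.1]
grip_width: 38.5
clock: 45.6
tool_pos: [550.7, 298.2, 193.8]
ee_rot: [0.656, -0.267, -0.655, -0.265]
ft_force: [0.1, -4.5, 5.1]
grip_width: 12.6
clock: 46.4
tool_pos: [550.7, 298.2, 220.6]
ee_rot: [0.656, -0.267, -0.655, -0.265]
ft_force: [-0.2, 0.2, -2.2]
grip_width: 12.6
```

View pics/wc37.png

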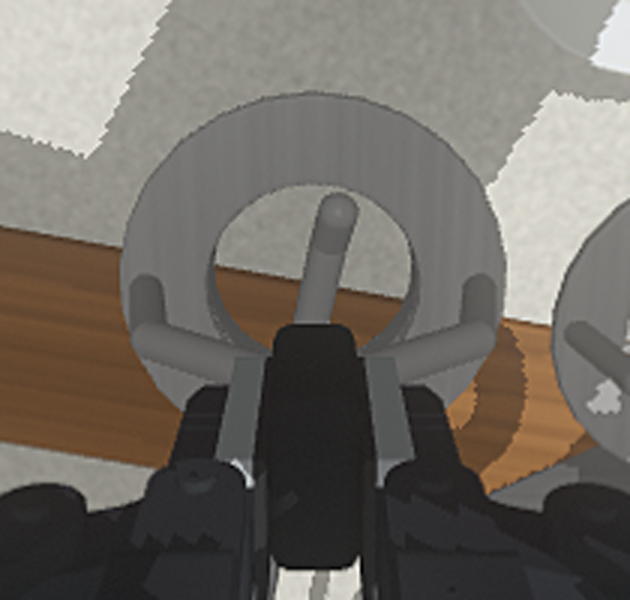

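View pics/sc37.png

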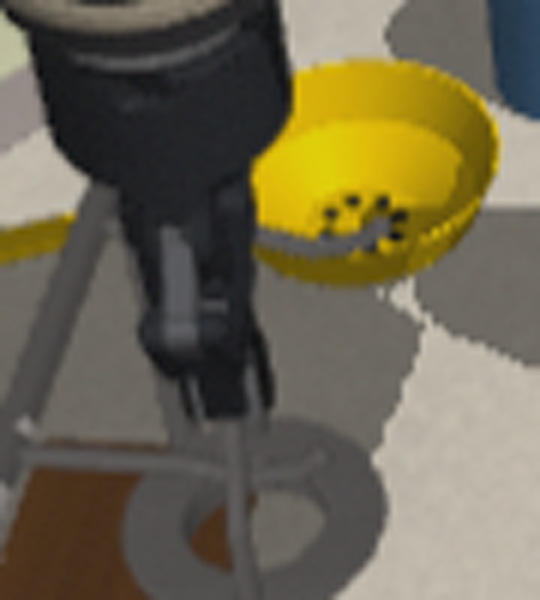

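```bash
python3 -m crank '[[[0,4,0.8,0],[0,14,2.6,0],[0,30,5.6,0],[0,48,9,0],[0,66,12.4,0],[0,84,15.7,0],[0,100,18.7,0],[0,112,21,0],[0,118,22,0],[0,118,22,0]]]' 1
python3 go.py 464 -24 221 135.8
python3 - <<'E'
from fl import *
w=arm.camera("wrist"); o,p,R=tool()
crop(w,(150,100,400,330),3,"wc38.png"); c=arm.camera("side");cv2.imwrite("pics/side38.png",c["color"][:,:,::-1])
E
```

```text
clock: 47.5
tool_pos: [452.2, 228.6, 220.9]
ee_rot: [0.656, -0.267, -0.655, -0.265]
ft_force: [0.2, 0.9, -1.7]
grip_width: 13.1
pos [452.2 228.6 220.9] yaw 135.81 tilt [ 0.    -0.002 -1.   ] | shift [   0.5  172.9 -184.5] turn 0.0 | q1,q6 [ 0.47 -0.33] F [ 0.2  0.9 -1.7] w 13.1 t 47.5
```

View pics/wc38.png

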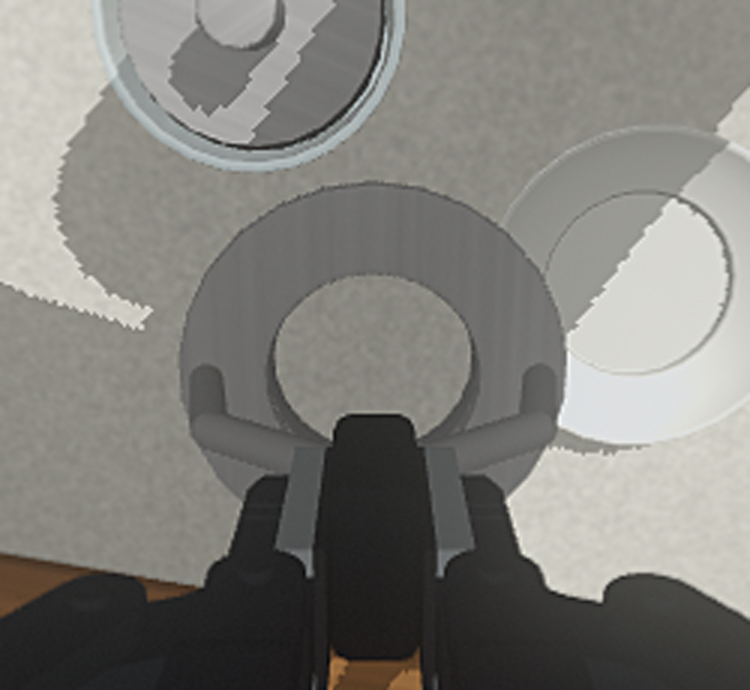

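View pics/side38.png

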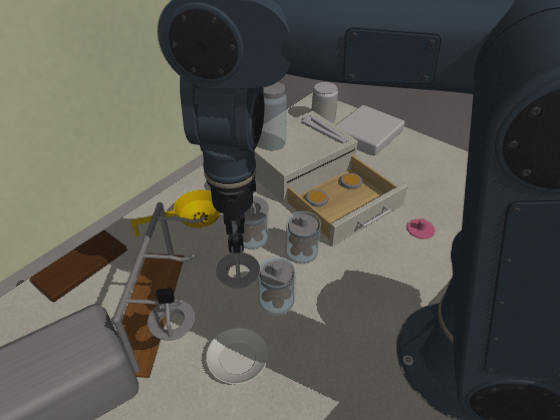

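```bash
python3 - <<'E'
from fl import *
w=arm.camera("wrist"); o,p,R=tool()
pts=[(181,360),(186,320),(205,280),(240,232),(290,200),(335,186),(375,183),(420,187),(470,206),(515,240),(545,280),(561,320),(566,360)]
c,e=fit(w,pts,150,100,3,p[2]-48,47,p[:2]); print(c,e,R.T@np.r_[c-p[:2],0])
E
python3 -m crank '[[[0,5,-6,0],[0,17,-18,0],[0,36,-38,0],[0,58,-62,0],[0,82,-87,0],[0,106,-113,0],[0,130,-138,0],[0,152,-162,0],[0,168,-179,0],[0,173,-184.5,0]]]' 1
python3 -m crank '[[[0,0,0,0],[0,0,0,0]]]' 1
python3 - <<'E'
from m import *
o,p,R=tool(); print(p)
s=arm.camera("side"); crop(s,(272,182,334,252),11,"sc39.png"); w=arm.camera("wrist");crop(w,(150,100,400,330),3,"wc39.png")
J=[464,-24]; z=p[2]-47.8
print(proj(s,[*J,110]),proj(s,[*J,z]))
E
python3 go.py 464 -24 221 135.8
```

```text
[453.10016405 229.97026928] [-0.   0.2 -0.4  0.2  0.  -0.  -0.2  0.1  0.1  0.1  0.1  0.  -0.2] [-0.00192351 -0.71124437  0.50133064]
clock: 48.65
tool_pos: [464.8, -25.7, 221.0]
ee_rot: [0.655, -0.268, -0.655, -0.266]
ft_force: [-0.4, 1.0, -1.3]
grip_width: 13.0
clock: 48.85
tool_pos: [464.9, -25.4, 220.9]
ee_rot: [0.655, -0.268, -0.655, -0.266]
ft_force: [-0.2, 0.0, -1.3]
grip_width: 12.9
[464.85730657 -25.42296053 220.91396953]
(np.float64(302.7727071437838), np.float64(222.60926457311288)) (np.float64(303.8586892738404), np.float64(204.40682702890632))
pos [464.8 -25.  221. ] yaw 135.75 tilt [-0.    -0.002 -1.   ] | shift [-0.  -0.1  1.3] turn -0.001 | q1,q6 [-0.05 -0.85] F [-0.3 -0.1 -2.7] w 12.7 t 49.0
```

View pics/sc39.png

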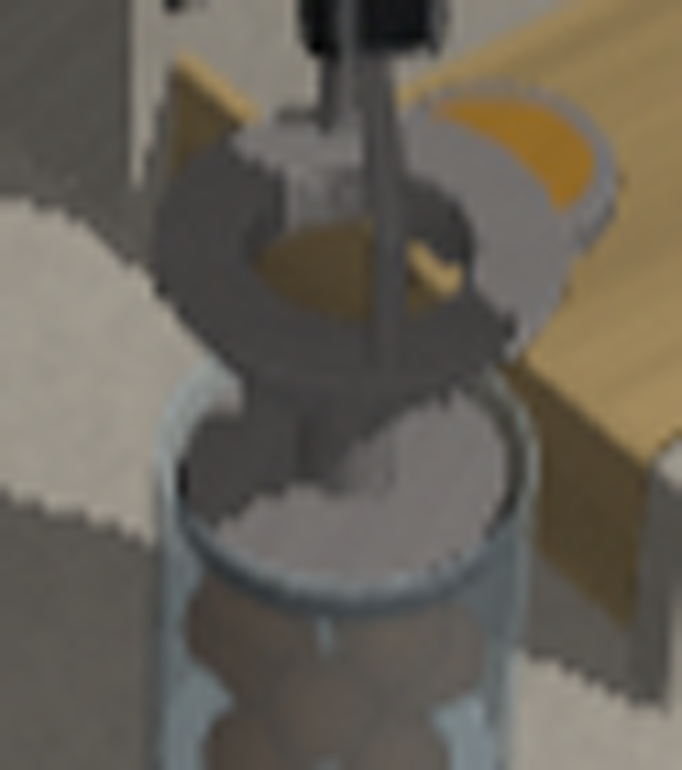

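View pics/wc39.png

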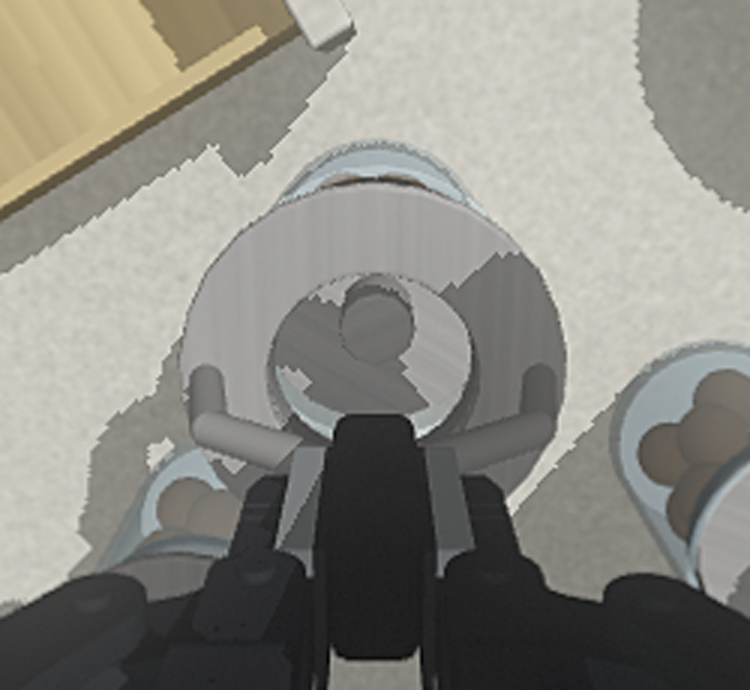

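```bash
python3 -m crank '[[[0,0.8,0.8,0],[3,0.8,0.8,0],[10,0.8,0.8,0],[20,0.8,0.8,0],[30,0.8,0.8,0],[37,0.8,0.8,0],[40,0.8,0.8,0],[40,0.8,0.8,0],[40,0.8,0.8,0]]]' 1
python3 go.py 463.6 -25 181 135.8
python3 - <<'E'
from m import *
s=arm.camera("side"); crop(s,(272,182,334,252),11,"sc40.png")
w=arm.camera("wrist");crop(w,(150,100,400,330),3,"wc40.png")
E
```

```text
clock: 49.85
tool_pos: [463.8, -25.1, 181.2]
ee_rot: [0.655, -0.267, -0.655, -0.266]
ft_force: [0.8, -0.5, -1.4]
grip_width: 13.0
pos [463.8 -25.1 181.2] yaw 135.75 tilt [ 0.    -0.002 -1.   ] | shift [0.2 0.1 0.2] turn -0.001 | q1,q6 [-0.05 -0.85] F [ 0.8 -0.5 -1.4] w 13.0 t 49.9
```

View pics/sc40.png

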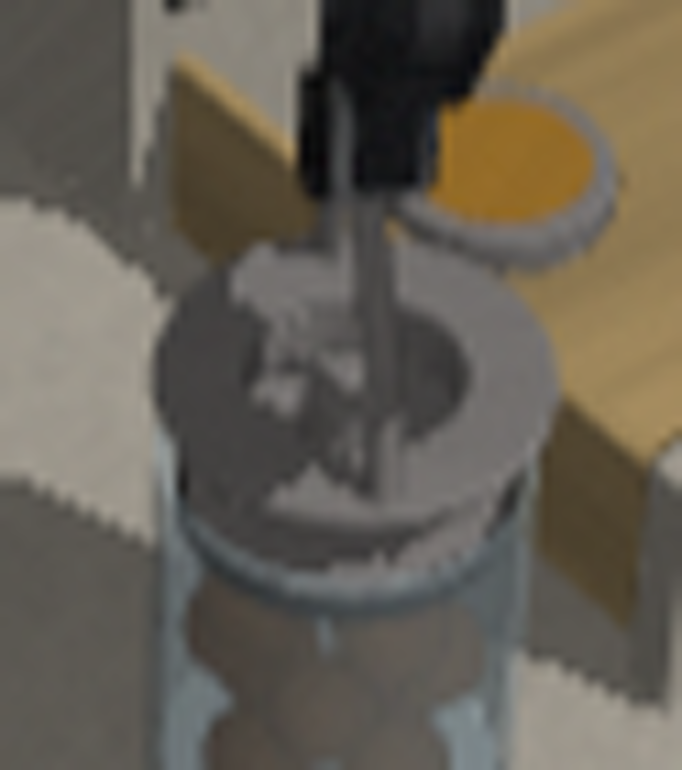

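View pics/wc40.png

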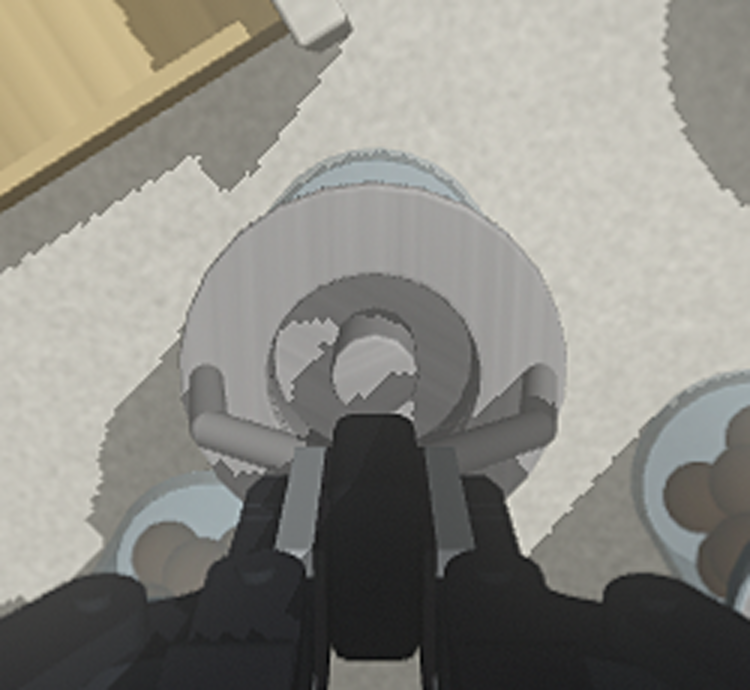

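```bash
python3 -m crank '[[[1.5,0,0,0],[3,0,0,0],[4.5,0,0,0],[6,0,0,0],[7.5,0,0,0],[9,0,0,0],[10,0,0,0],[10,0,0,0]]]' 1
python3 -m crank '[[[1,0,0,0],[2,0,0,0],[3,0,0,0],[4,0,0,0],[4,0,0,0]]]' 1
python3 -m crank '[[[1,0,0,0],[2,0,0,0],[3,0,0,0],[3.5,0,0,0],[3.5,0,0,0]]]' 1
```

```text
clock: 50.75
tool_pos: [463.9, -25.1, 171.2]
ee_rot: [0.655, -0.267, -0.655, -0.266]
ft_force: [0.3, -0.9, -1.2]
grip_width: 12.8
clock: 51.25
tool_pos: [464.0, -25.2, 167.3]
ee_rot: [0.656, -0.267, -0.655, -0.266]
ft_force: [-0.4, -1.2, 2.4]
grip_width: 12.8
clock: 51.75
tool_pos: [464.0, -25.2, 163.7]
ee_rot: [0.655, -0.267, -0.655, -0.266]
ft_force: [0.5, -1.6, 2.2]
grip_width: 13.0
```

```bash
python3 -m crank '[[[1,0,0,0],[2,0,0,0],[3,0,0,0],[4,0,0,0],[4.5,0,0,0]]]' 1
python3 -m crank '[[[1,0,0,0],[1.5,0,0,0],[1.5,0,0,0]]]' 1
python3 - <<'E'
from m import *
s=arm.camera("side"); crop(s,(272,182,334,252),11,"sc41.png")
E
```

```text
clock: 52.25
tool_pos: [464.6, -25.4, 160.7]
ee_rot: [0.656, -0.267, -0.654, -0.266]
ft_force: [-9.2, -2.1, 37.2]
grip_width: 12.8
clock: 52.55
tool_pos: [464.8, -25.4, 160.7]
ee_rot: [0.657, -0.267, -0.653, -0.266]
ft_force: [-10.8, -1.3, 32.6]
grip_width: 13.5
```

View pics/sc41.png

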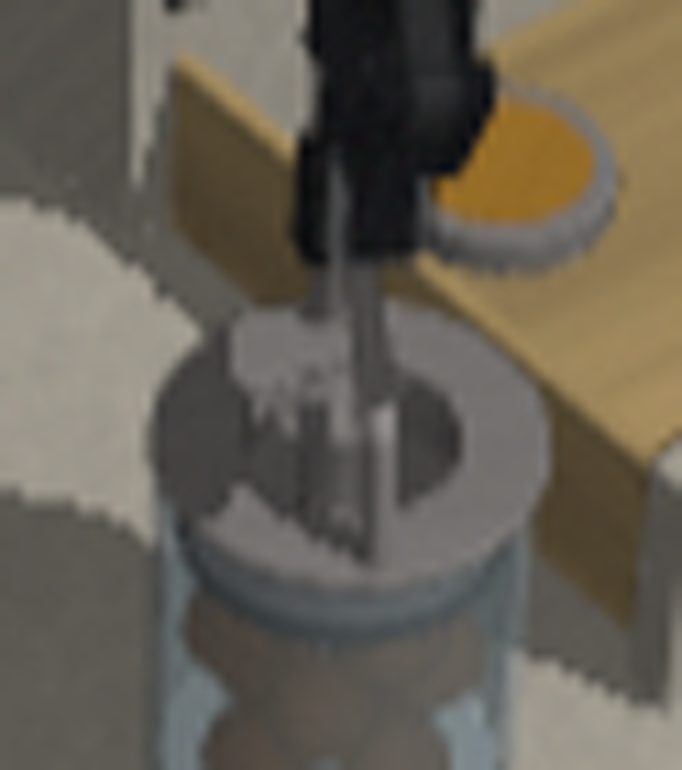

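```bash
python3 -m crank '[[[-0.2,0,0,0],[-0.2,0,0,0]]]' 1
python3 -m crank '[[[0,0,0,0],[0,0,0,0],[0,0,0,0],[0,0,0,0]]]' 0.1
python3 -m crank '[[[-4,0,0,0],[-15,0,0,0],[-35,0,0,0],[-60,0,0,0],[-85,0,0,0],[-105,0,0,0],[-110,0,0,0],[-110,0,0,0]]]' 0.1
python3 - <<'E'
from m import *
for n in("side","top","wrist"):
    c=arm.camera(n); cv2.imwrite(f"pics/{n}42.png",c["color"][:,:,::-1])
    if n=="side": crop(c,(200,160,330,310),5,"sc42.png")
E
python3 go.py 484 390.5 270 125
```

```text
clock: 52.8
tool_pos: [464.8, -25.4, 161.0]
ee_rot: [0.657, -0.267, -0.653, -0.266]
ft_force: [0.6, -1.1, 5.1]
grip_width: 12.9
clock: 53.2
tool_pos: [464.7, -25.4, 160.8]
ee_rot: [0.657, -0.267, -0.653, -0.266]
ft_force: [-0.6, 0.9, 0.1]
grip_width: 38.4
clock: 54.0
tool_pos: [464.7, -25.1, 271.6]
ee_rot: [0.657, -0.267, -0.653, -0.266]
ft_force: [-0.3, 0.9, 0.2]
grip_width: 38.4
pos [463.9 -25.1 270. ] yaw 135.73 tilt [ 0.003 -0.003 -1.   ] | shift [  -1.1 -311.6  275.6] turn 0.187 | q1,q6 [-0.05 -0.85] F [-0.5 -0.9 -0.7] w 38.4 t 54.1
```

View pics/sc42.png

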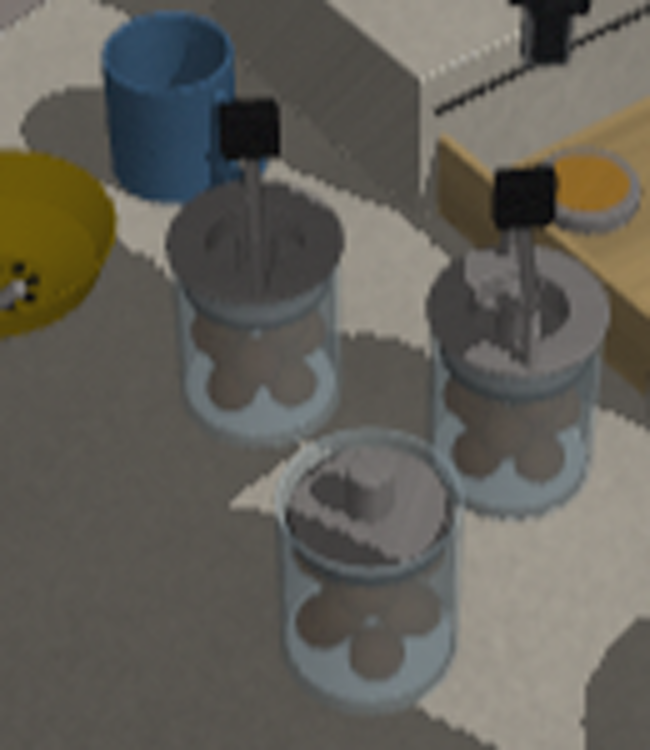

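View pics/top42.png

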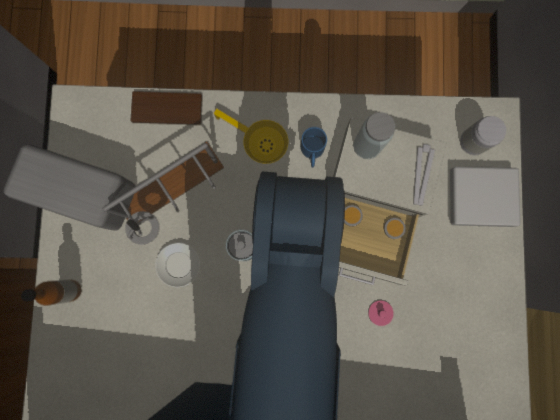

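Jar A and jar B look closed. Jar C has been knocked: it is now at (240,245) in the top view, was (233,254), with its lid still in. I'll fetch the last cap and then measure jar C again.

```bash
python3 -m crank '[[[0,-9,8,0],[0,-27,24,0.02],[0,-54,48,0.05],[0,-84,74,0.08],[0,-115,102,0.11],[0,-147,130,0.14],[0,-179,158,0.17],[0,-211,186,0.187],[0,-242,214,0.187],[0,-270,239,0.187]]]' 0.1
python3 go.py 484 390.5 270 125
```

```text
clock: 55.15
tool_pos: [480.1, 337.7, 268.2]
ee_rot: [0.629, -0.327, -0.626, -0.325]
ft_force: [1.0, 0.0, 0.8]
grip_width: 38.3
pos [480.1 337.7 268.2] yaw 125.06 tilt [ 0.002 -0.003 -1.   ] | shift [ -2.  -33.5  40.9] turn 0.001 | q1,q6 [0.62 0.  ] F [1.  0.  0.8] w 38.3 t 55.1
```

```bash
python3 -m crank '[[[0,-16,20,0],[0,-27,33,0],[0,-33.5,41,0],[0,-33.5,41,0],[0,-33.5,41,0]]]' 0.1
python3 - <<'E'
from m import *
w=arm.camera("wrist"); o,p,R=tool(); print(p)
crop(w,(150,100,400,300),3.1,"wc43.png")
E
```

```text
clock: 55.65
tool_pos: [483.8, 390.1, 267.9]
ee_rot: [0.629, -0.327, -0.626, -0.325]
ft_force: [-0.4, -0.4, 0.7]
grip_width: 38.7
[483.95662999 389.83086453 268.12025148]
```

View pics/wc43.png

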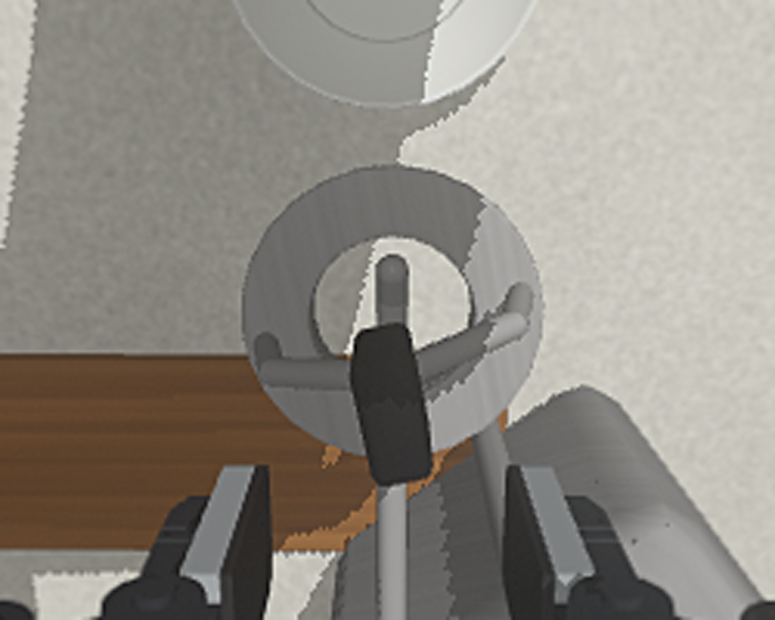

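Run:
```python
from m import *
s=arm.camera("side");t=arm.camera("top")
crop(s,(0,200,240,420),3,"sc44.png");crop(t,(0,130,200,270),4,"tc44.png")
```

```text
(no output)
```

View pics/sc44.png

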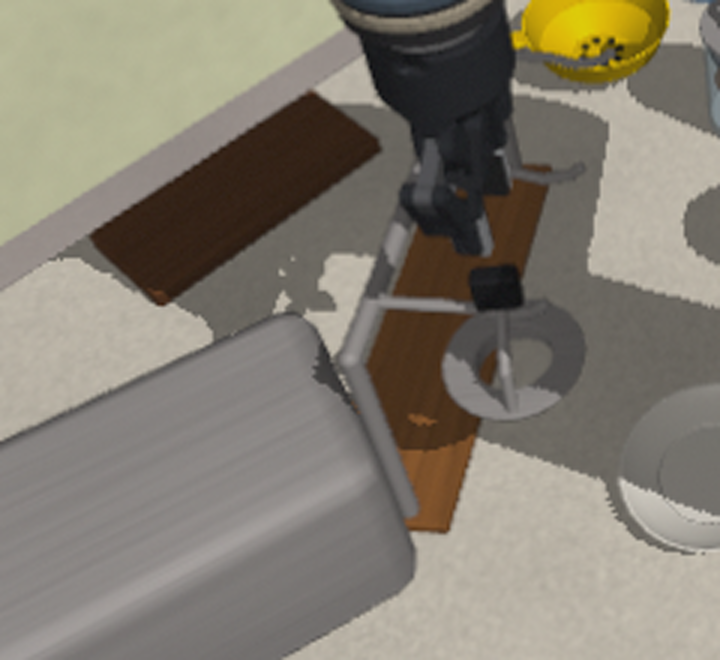

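View pics/tc44.png

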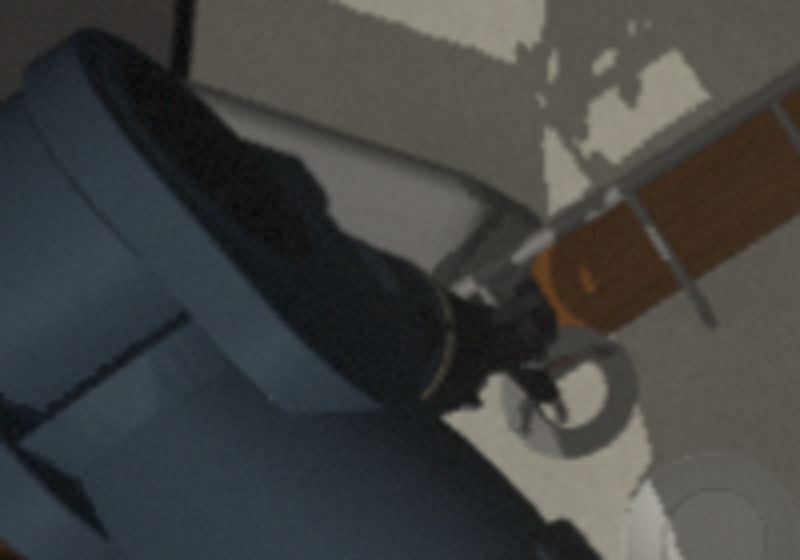

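```bash
python3 -m crank '[[[0,-0.9,0.8,-0.09],[0,-1.7,1.65,-0.188],[5,-1.7,1.65,-0.188],[15,-1.7,1.65,-0.188],[30,-1.7,1.65,-0.188],[42,-1.7,1.65,-0.188],[50,-1.7,1.65,-0.188],[51,-1.7,1.65,-0.188],[51,-1.7,1.65,-0.188]]]' 0.1
python3 go.py 484.4 392.2 193.5 135.8
python3 - <<'E'
from m import *
w=arm.camera("wrist")
crop(w,(170,130,380,330),3,"wc45.png")
E
```

```text
clock: 56.7
tool_pos: [484.7, 391.7, 217.6]
ee_rot: [0.656, -0.267, -0.654, -0.266]
ft_force: [0.4, -0.7, 0.3]
grip_width: 38.5
pos [484.7 391.7 217.6] yaw 135.71 tilt [ 0.002 -0.003 -1.   ] | shift [24.1 -0.2  0.6] turn -0.002 | q1,q6 [ 0.68 -0.12] F [ 0.4 -0.7  0.3] w 38.5 t 56.7
```

View pics/wc45.png

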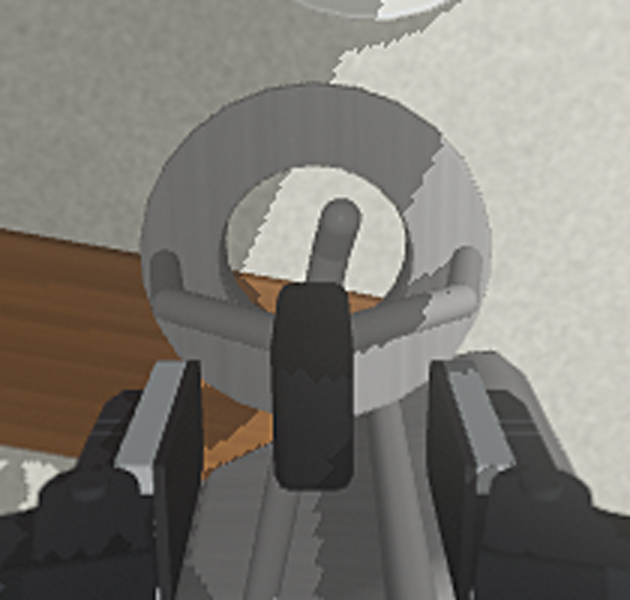

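```bash
python3 -m crank '[[[4,0,0.3,0],[11,0,0.3,0],[18,0,0.3,0],[22.5,0,0.3,0],[24,0,0.3,0],[24,0,0.3,0]]]' 0.1
python3 -m crank '[[[0,0,0,0],[0,0,0,0],[0,0,0,0],[0,0,0,0],[0,0,0,0],[0,0,0,0],[0,0,0,0]]]' 1
python3 -m crank '[[[-3,0,0,0],[-8,0,0,0],[-14,0,0,0],[-20,0,0,0],[-25,0,0,0],[-27,0,0,0],[-27,0,0,0],[-27,0,0,0]]]' 1
python3 - <<'E'
from m import *
w=arm.camera("wrist");s=arm.camera("side")
crop(w,(170,130,380,330),3,"wc46.png");crop(s,(120,220,220,330),5.5,"sc46.png")
E
```

```text
clock: 57.35
tool_pos: [484.5, 391.9, 193.6]
ee_rot: [0.656, -0.267, -0.654, -0.266]
ft_force: [0.1, 0.8, -0.0]
grip_width: 38.3
clock: 58.05
tool_pos: [484.7, 391.9, 193.8]
ee_rot: [0.656, -0.267, -0.654, -0.266]
ft_force: [0.6, -3.0, 4.3]
grip_width: 12.9
clock: 58.85
tool_pos: [484.6, 392.0, 220.7]
ee_rot: [0.656, -0.267, -0.654, -0.266]
ft_force: [-0.7, 0.2, -1.9]
grip_width: 13.0
```

View pics/wc46.png

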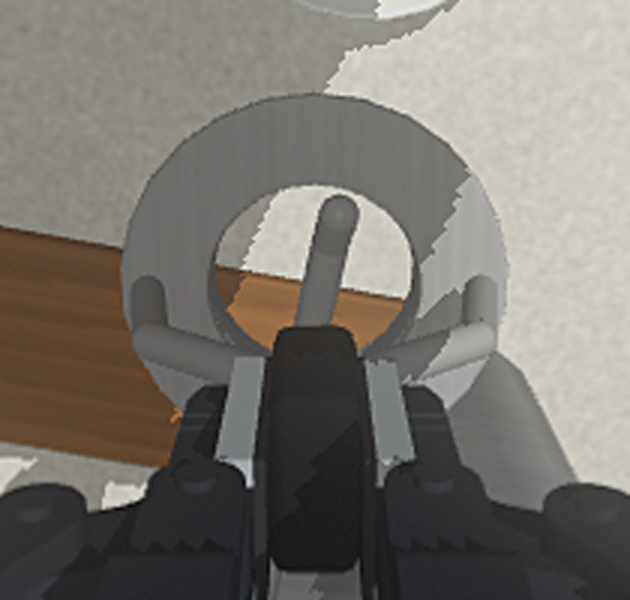

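View pics/sc46.png

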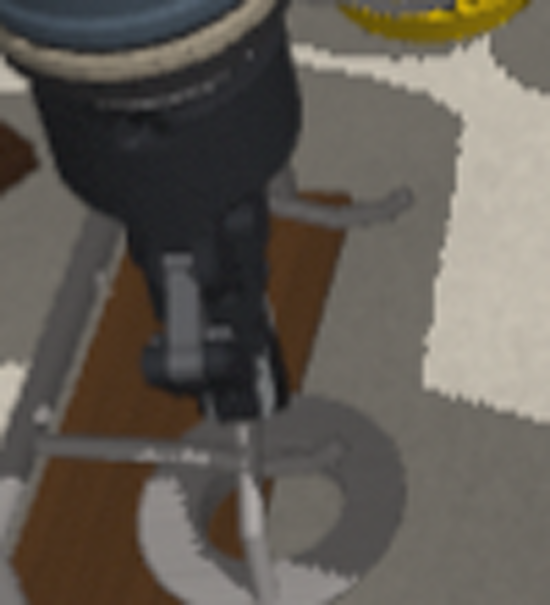

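Lifted clear. Next, out along the rail's -x, then measure jar C afresh.

```bash
python3 -m crank '[[[0,4,0.8,0],[0,14,2.6,0],[0,30,5.6,0],[0,48,9,0],[0,66,12.4,0],[0,84,15.7,0],[0,100,18.7,0],[0,112,21,0],[0,118,22,0],[0,118,22,0]]]' 1
python3 - <<'E'
from m import *
for n in("side","top","wrist"):
    c=arm.camera(n); cv2.imwrite(f"pics/{n}47.png",c["color"][:,:,::-1])
    if n=="side": crop(c,(240,230,310,310),9,"sc47.png")
    if n=="top": crop(c,(210,215,270,275),11,"tc47.png")
E
python3 go.py 430 120 221 135.8
```

```text
clock: 59.95
tool_pos: [386.0, 322.5, 220.8]
ee_rot: [0.656, -0.267, -0.654, -0.266]
ft_force: [0.2, 0.4, -2.2]
grip_width: 12.9
pos [386.7 323.  220.5] yaw 135.72 tilt [ 0.003 -0.003 -1.   ] | shift [   0.3  115.2 -172.7] turn -0.001 | q1,q6 [ 0.7 -0.1] F [-0.8 -0.9 -2.1] w 12.8 t 60.1
```

View pics/sc47.png

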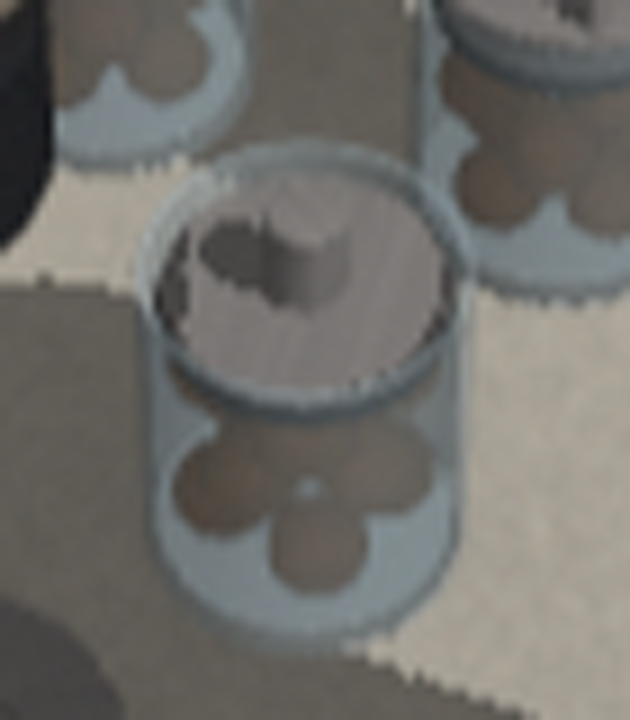

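View pics/tc47.png

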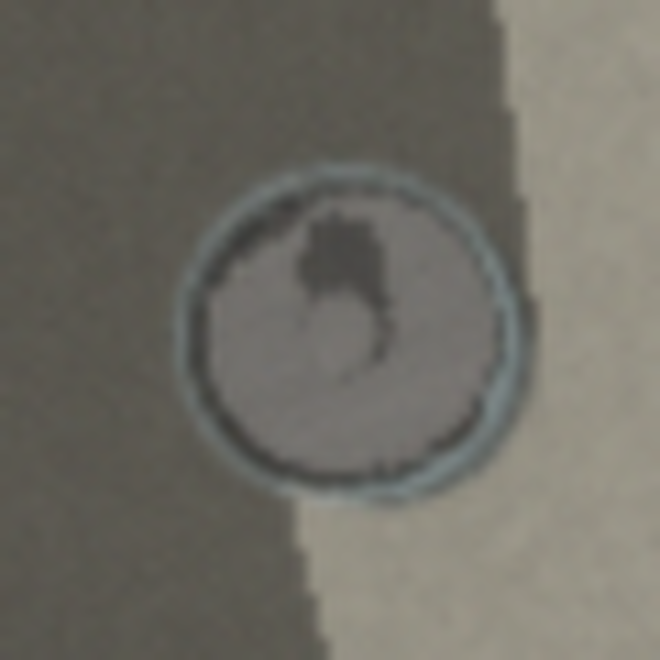

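View pics/wrist47.png

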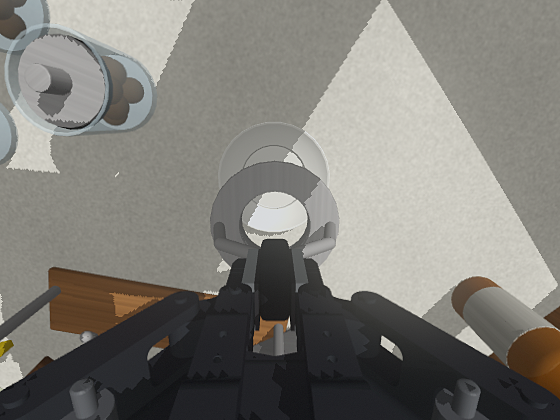

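Run:
```python
from m import *
s=arm.camera("side");t=arm.camera("top")
a=(241.2,244.5);b=(273.4,260.1)
print(tri(t,a,s,b),plane(t,*a,110),plane(s,*b,110))
# bias check with earlier-known jars
w=arm.camera("wrist")
f=lambda x,y,x0,y0,k:(x0+(x+.5)/k-.5,y0+(y+.5)/k-.5)
print([plane(w,u,v,110).round(1) for u,v in [(57,80)]])
crop(w,(0,15,160,140),4.8,"wc48.png")
```

```text
(array([444.38643173, 117.06841872, 106.02299718]), np.float64(0.5426155932828813)) [443.9858341 116.550126  110.       ] [442.46048434 119.82786023 110.        ]
[array([443.7, 118.4, 110. ])]
```

View pics/wc48.png

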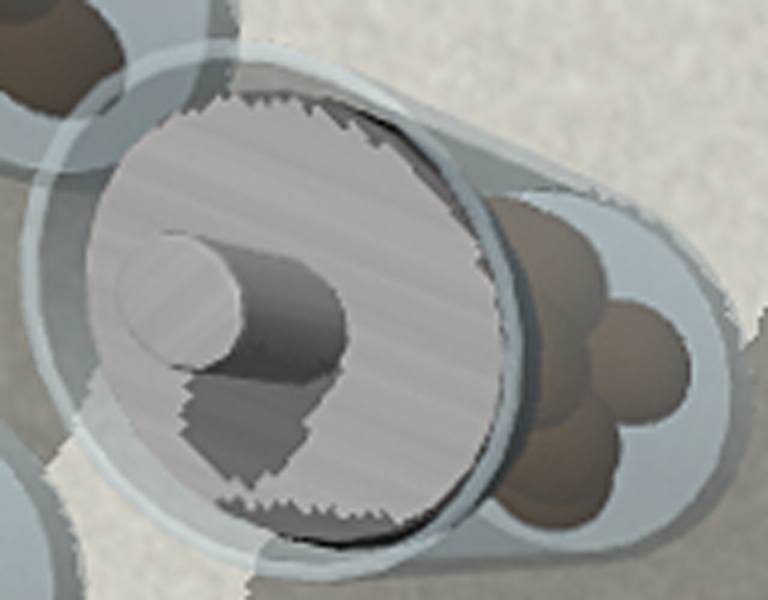

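```bash
python3 - <<'E'
from fl import *
w=arm.camera("wrist")
print(fit(w,[(22,250),(45,160),(100,85),(170,50),(240,40),(310,52),(375,88),(524,340),(508,440),(450,525),(370,570),(300,580),(200,550),(120,488),(50,390)],0,15,4.8,110,45,[444,118]))
E
python3 go.py 444.4 116.6 221 135.7
```

```text
(array([444.85811826, 118.62169353]), array([-0.2, -0.5, -0.4, -0.8, -0.6, -0.4, -1. , -0.2, -0.6, -1. , -0.8,
       -0.2, -0.5, -1. , -0.3]))
pos [386.6 322.9 220.4] yaw 135.73 tilt [ 0.002 -0.004 -1.   ] | shift [   0.2  107.4 -185.4] turn 0.0 | q1,q6 [ 0.7 -0.1] F [ 0.2 -1.  -1.7] w 13.2 t 60.3
```

```bash
python3 -m crank '[[[0,3,-5,0],[0,10,-18,0],[0,22,-38,0],[0,36,-62,0],[0,51,-88,0],[0,66,-114,0],[0,80,-139,0],[0,93,-161,0],[0,103,-178,0],[0,107.1,-185,0]]]' 1
python3 -m crank '[[[0,0,0,0],[0,0,0,0]]]' 1
python3 - <<'E'
from m import *
o,p,R=tool(); print(p)
s=arm.camera("side"); crop(s,(242,212,306,302),8,"sc49.png"); w=arm.camera("wrist");crop(w,(150,100,400,330),3,"wc49.png")
for J in([444.5,117.9],p[:2]): print(proj(s,[*J,110]),proj(s,[*J,173]))
E
python3 go.py 444.4 117 181 135.7
```

```text
clock: 61.3
tool_pos: [444.5, 114.7, 221.3]
ee_rot: [0.656, -0.268, -0.653, -0.266]
ft_force: [0.1, 0.5, -1.7]
grip_width: 12.9
clock: 61.5
tool_pos: [444.4, 114.7, 221.3]
ee_rot: [0.656, -0.268, -0.653, -0.266]
ft_force: [-0.6, 0.6, -0.8]
grip_width: 12.6
[444.37947557 114.68862002 221.34621052]
(np.float64(273.25216763340615), np.float64(259.19583741269315)) (np.float64(273.2410539414075), np.float64(240.95664314865573))
(np.float64(274.1572146097761), np.float64(258.41692971059604)) (np.float64(274.1823086765067), np.float64(240.17727896947966))
pos [444.4 115.3 221.3] yaw 135.64 tilt [ 0.003 -0.004 -1.   ] | shift [40.3 -1.3  1.4] turn -0.001 | q1,q6 [ 0.26 -0.54] F [-0.4  1.  -1. ] w 13.5 t 61.6
```

View pics/sc49.png

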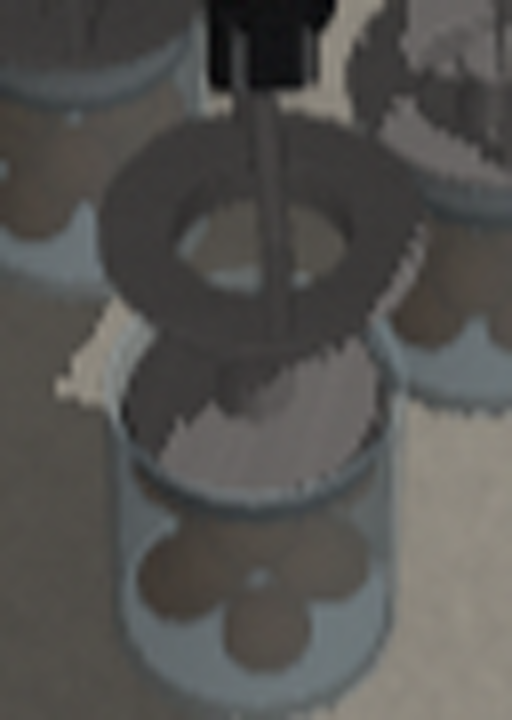

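View pics/wc49.png

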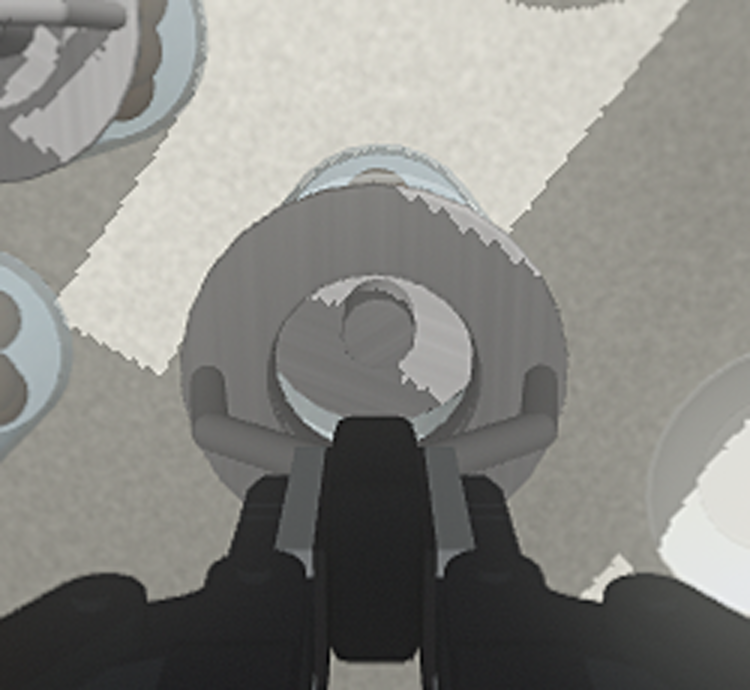

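```bash
python3 -m crank '[[[0,-1.5,1.4,0],[3,-1.5,1.4,0],[10,-1.5,1.4,0],[20,-1.5,1.4,0],[30,-1.5,1.4,0],[37,-1.5,1.4,0],[40,-1.5,1.4,0],[40,-1.5,1.4,0],[40,-1.5,1.4,0]]]' 1
python3 go.py 444.4 117 181 135.7
python3 - <<'E'
from m import *
s=arm.camera("side"); crop(s,(242,212,306,302),8,"sc50.png")
w=arm.camera("wrist");crop(w,(150,100,400,330),3,"wc50.png")
E
```

```text
clock: 62.5
tool_pos: [444.6, 117.2, 181.5]
ee_rot: [0.656, -0.268, -0.653, -0.266]
ft_force: [-0.2, -0.6, -0.1]
grip_width: 12.8
pos [444.6 117.2 181.5] yaw 135.63 tilt [ 0.003 -0.004 -1.   ] | shift [0.5 0.3 0. ] turn -0.001 | q1,q6 [ 0.26 -0.54] F [-0.2 -0.6 -0.1] w 12.8 t 62.5
```

View pics/sc50.png

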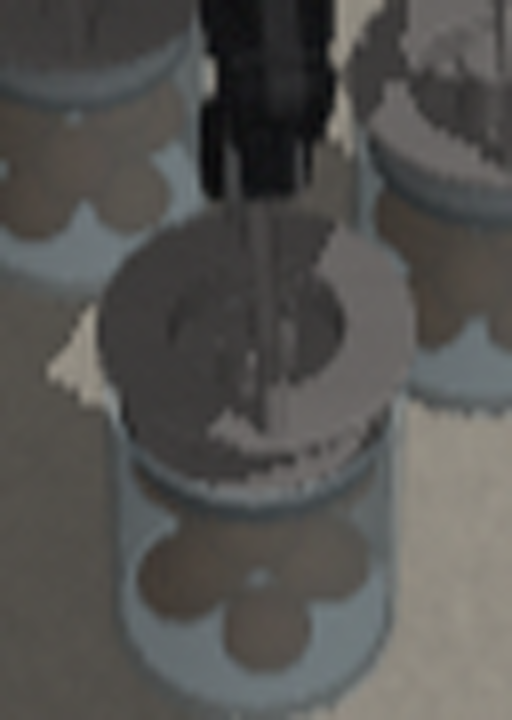

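View pics/wc50.png

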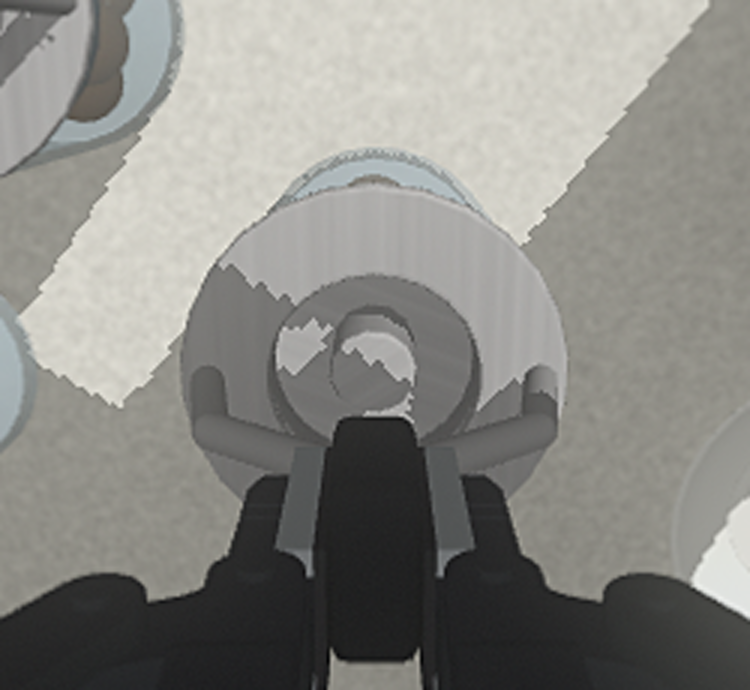

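```bash
python3 -m crank '[[[1.5,0,0,0],[3,0,0,0],[4.5,0,0,0],[6,0,0,0],[7.5,0,0,0],[9,0,0,0],[10,0,0,0],[10,0,0,0]]]' 1
python3 -m crank '[[[1,0,0,0],[2,0,0,0],[3,0,0,0],[4,0,0,0],[4,0,0,0]]]' 1
python3 -m crank '[[[1,0,0,0],[2,0,0,0],[3,0,0,0],[3.5,0,0,0],[3.5,0,0,0]]]' 1
```

```text
clock: 63.4
tool_pos: [444.7, 117.2, 171.5]
ee_rot: [0.656, -0.268, -0.653, -0.266]
ft_force: [0.3, -0.1, -1.0]
grip_width: 13.1
clock: 63.9
tool_pos: [444.8, 117.1, 167.5]
ee_rot: [0.656, -0.268, -0.653, -0.266]
ft_force: [-0.5, -0.6, -0.7]
grip_width: 12.9
clock: 64.4
tool_pos: [444.8, 117.1, 164.0]
ee_rot: [0.656, -0.268, -0.653, -0.266]
ft_force: [-0.4, -0.9, 2.1]
grip_width: 13.0
```

```bash
python3 -m crank '[[[1,0,0,0],[2,0,0,0],[3,0,0,0],[3.8,0,0,0],[3.8,0,0,0]]]' 1
python3 -m crank '[[[0.8,0,0,0],[1.2,0,0,0],[1.2,0,0,0]]]' 1
python3 -m crank '[[[-0.2,0,0,0],[-0.2,0,0,0]]]' 1
python3 -m crank '[[[0,0,0,0],[0,0,0,0],[0,0,0,0],[0,0,0,0]]]' 0.1
python3 -m crank '[[[-4,0,0,0],[-15,0,0,0],[-35,0,0,0],[-60,0,0,0],[-85,0,0,0],[-110,0,0,0],[-130,0,0,0],[-140,0,0,0]]]' 0.1
python3 go.py 350 -250 300 135
```

```text
clock: 64.9
tool_pos: [445.1, 117.1, 160.8]
ee_rot: [0.657, -0.268, -0.653, -0.266]
ft_force: [-3.6, -3.6, 15.4]
grip_width: 12.8
clock: 65.2
tool_pos: [445.4, 117.1, 160.8]
ee_rot: [0.657, -0.267, -0.652, -0.267]
ft_force: [-6.6, -4.0, 25.4]
grip_width: 12.9
clock: 65.4
tool_pos: [445.5, 117.2, 161.0]
ee_rot: [0.657, -0.267, -0.652, -0.267]
ft_force: [0.2, -0.6, 4.6]
grip_width: 12.8
clock: 65.8
tool_pos: [445.4, 117.1, 160.9]
ee_rot: [0.657, -0.267, -0.652, -0.267]
ft_force: [0.0, 0.1, -0.2]
grip_width: 38.6
clock: 66.6
tool_pos: [445.1, 117.7, 303.2]
ee_rot: [0.658, -0.267, -0.652, -0.267]
ft_force: [0.7, 0.2, -1.3]
grip_width: 38.5
pos [445.1 117.7 303.2] yaw 135.63 tilt [ 0.008 -0.002 -1.   ] | shift [   3.3  329.4 -189.2] turn 0.011 | q1,q6 [ 0.26 -0.53] F [ 0.7  0.2 -1.3] w 38.5 t 66.6
```

Next I move the arm aside, over the empty table, for a clear final look.

```bash
python3 -m crank '[[[0,10,-6,0],[0,35,-20,0],[0,70,-40,0],[0,105,-60,0],[0,140,-80,0],[0,175,-100,0],[0,210,-120,0],[0,245,-140,0],[0,275,-158,0],[0,290,-165,0]]]' 0.1
python3 -m crank '[[[0,0,0,0],[0,0,0,0],[0,0,0,0]]]' 0.1
python3 - <<'E'
from m import *
for n in("side","top"):
    c=arm.camera(n); cv2.imwrite(f"pics/{n}55.png",c["color"][:,:,::-1])
    if n=="side": crop(c,(200,160,330,310),5,"sc55.png")
    else: crop(c,(200,150,430,310),3.4,"tc55.png")
E
```

```text
clock: 67.6
tool_pos: [358.6, -207.4, 302.5]
ee_rot: [0.657, -0.268, -0.652, -0.268]
ft_force: [0.4, 0.7, 1.1]
grip_width: 38.5
clock: 67.9
tool_pos: [358.5, -206.8, 302.3]
ee_rot: [0.657, -0.267, -0.652, -0.268]
ft_force: [0.5, 0.2, -0.0]
grip_width: 38.3
```

View pics/sc55.png

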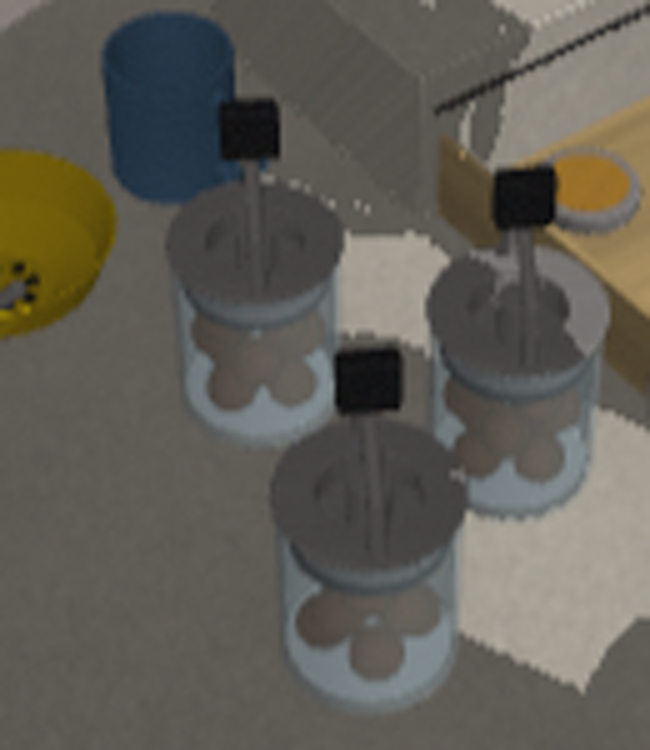

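View pics/top55.png

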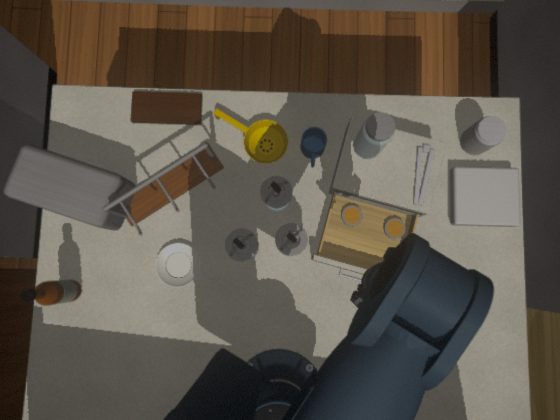

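View pics/side55.png

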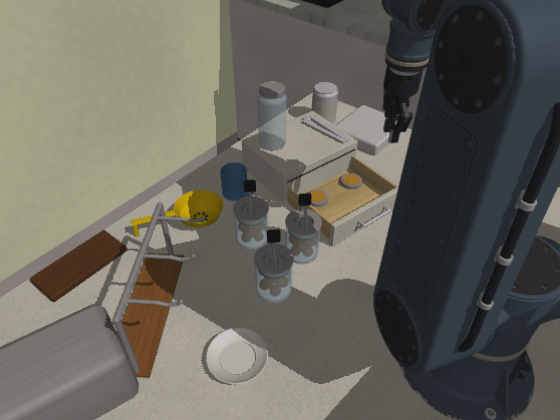

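All three caps sit level on the rims, with tabs at side pixels (250,186), (305,200) and (274,236). A last check: triangulate the tab heights; flush means a centre about 189 and a top about 205 mm.

Run:
```python
from m import *
s=arm.camera("side");t=arm.camera("top")
S=blobs(s,(235,170,320,250),black(s,45),60); T=blobs(t,(225,178,305,255),black(t,45),8)
print([(b[0],b[1][2:]) for b in S],[(b[0],b[1][2:]) for b in T])
for b in T:
  for a in S:
    X,g=tri(t,b[0],s,a[0])
    if g<6: print(X.round(1),round(g,1))
crop(t,(225,175,305,260),8,"tc56.png")
# flange height: side flange widths vs. expected flange top z=115
```

```text
[((np.float64(249.42), np.float64(185.57)), [12, 12, 140]), ((np.float64(304.37), np.float64(199.31)), [12, 12, 137]), ((np.float64(272.98), np.float64(235.74)), [13, 13, 160])] [((np.float64(275.32), np.float64(186.88)), [9, 9, 56]), ((np.float64(291.14), np.float64(237.25)), [7, 6, 28]), ((np.float64(238.08), np.float64(243.08)), [9, 9, 50])]
[600.7  21.8 189.8] 0.6
[463.8 -24.9 189.4] 0.4
[444.5 118.  190.1] 1.0
```

View pics/tc56.png

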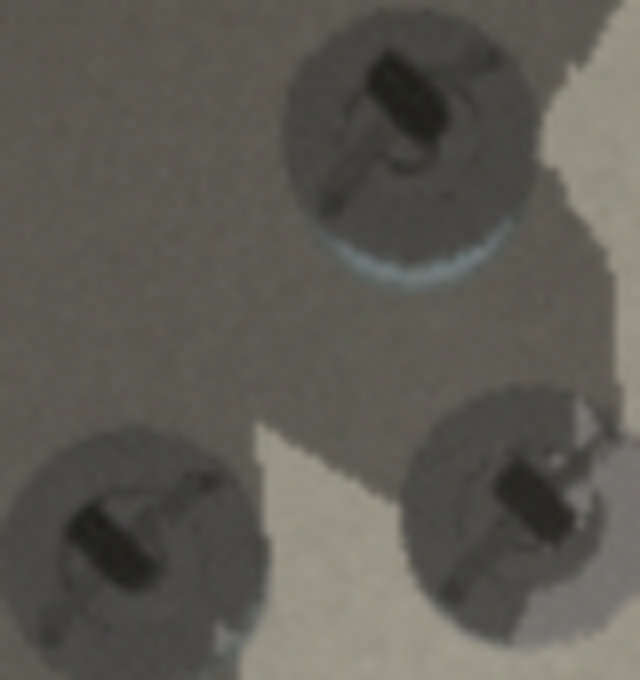

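Tab centres come out at z = 189.4 to 190.1 mm (189 expected; pressed only to the start of travel it would be 197), so all three are down. Handing in.

Run:
```python
from rig import arm
print(arm.job_done(), arm.get_obs()["clock"])
```

```text
the job is handed in; nothing more can be done
the job is handed in; nothing more can be done
```

I closed all three jars and handed the job in after about 68 s of the 210 s allowed; no verdict was reported. Each jar has a steel inner lid, knob up, on its rubber disc, and a ring cap pressed over it to a hard stop at 23–37 N.

**Last checks:**
- The tab centres triangulate to 189.4–190.1 mm high, against 189 mm expected for a flush flange. A cap not pressed down would read about 197 mm.
- Both the side and top views show the caps level and centred on the rims.
- I saw no change in the pictures to the saucer, sieve, tongs, mug, tall jar, twist lids or the pink look-alike lid. I did not measure them.

**What disagreed or went wrong:**
- **Fingertips:** they showed about 20 mm behind the reported tool point, not 17 mm ahead as described. I set the grip heights from the pictures.
- **First jar measurement:** an error in my image filter put it about 3–4 mm off. I caught this in the close view before lowering the first lid.
- **Knocked jar:** jar C, the one nearest the saucer, was knocked about 35 mm after its lid was in. I measured it again before fitting its cap.

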